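# Tower of stack-nest bins over the lime

### The arm

A 6-joint arm with a two-finger parallel gripper is mounted at the origin on the work surface; the furniture and walls round the work are solid. World frame = base frame: x ahead of the robot, y to its left, z up, the work surface at z = 0. Lengths are in m, angles in rad, forces in N, time in s.
With the tool pointing down it reaches from about 0.35 to 0.775 m from the base axis. Payload 5.5 kg.
Tool frame: the origin (TCP) lies on the centre line of the jaws, within the pads' length; the fingertips stand 25 mm ahead of it and the grasp point (between the pads) lies 6 mm ahead of it; z points along the fingers, y is the direction in which the jaws open and shut (so a half turn about z gives the same grasp; the last joint's range is limited). The gripper opens to 85 mm and grips with 20 to 120 N. Pads are 22 mm wide; open, the fingers measure 114 mm over their backs; the gripper's body (76 mm by 85 mm) begins 54 mm behind the grasp point. The pads swing forward as they close: fully open they stand 13 mm farther back than shut.
Start: joints at [-1.355, 0.313, 0.046, 1.304, 0, 1.431], TCP at [0.2, -0.539, 0.256] pointing down, gripper open.
Joint ranges: [-2.76, 2.76], [-0.86, 1.69], [-1.03, 1.26], [-2.2, 2.34], [-1.47, 1.5], [-3.14, 3.14]. Speed limits (rad/s): [2.57, 2.57, 3.14, 3.14, 3.14, 3.14].

### API

Orientations are given as a rotation vector (axis times angle).
In Python, from plant import robot gives the robot as it stands.
- The arm moves only by the tool play_rows, never from a script. Its argument "plan" is one flat list of numbers, 7 for each row, row after row: the turn, a rotation vector about the tool's x, y, z in rad, then the shift along the tool's x, y, z in mm, then the finger opening in mm, from 0 to 85.4. A call has 1 to 5 rows; each row shifts and turns the commanded pose from where the row before left it, along the tool's axes as they then stand; what a row does not reach is not made up. A row lasts 1/12 s, in which the tool goes at most 41.7 mm and 7.16 degrees, less where a joint would pass 70% of its speed; a pose out of reach is approached as far as the arm can. A call with a gripper value outside its range is refused whole. The fingers move at their own pace and stop on an object; "squeeze" is the grip in N (left out, the last holds). Time passes only in rows, so rows that do not move let the fingers close. It gives the time, the measured TCP pose, the force and the opening at its end, in the units of the state.
- robot.get_obs(): the state, without advancing time (a new reading comes with each control period).
- robot.snapshot(name): name is "scene" or "top"; returns a dict with "image" (420x560x3 uint8, red, green, blue), "fx", "fy", "cx", "cy" (pixels), "dist" ([k1, k2, p1, p2, k3] as OpenCV has them; the pictures are not rectified), "R" (3x3) and "t" (3): a world point X has camera coordinates R X + t. Camera axes: x right, y down, z forward; pixel columns grow to the right and rows downward; lengths in m; the calibration is good to about 2 mm. A picture is of the moment at which its call begins. There is no depth.
- robot.hand_in(): hands the job in, once; it reports no verdict.
The state is a dict: "t": time; "qpos": joint angles; "qd": joint speeds; "joint_efforts": joint torques, N m; "tcp_pos": TCP position; "tcp_rot": TCP orientation; "ft_force": force on the tool from outside, world axes, zero at the start; "wrist_torque": the same for the moment, N m; "grip_width": finger opening in m.
Only numpy, scipy, OpenCV 4.12 (cv2) and the standard library are available. Lean on these libraries where they do the work, as an engineer would, in place of code of your own. Each camera call takes 0.05 s, during which the arm holds its last target.

### The job

Build one tower of the three grey bins: leave the bin with the lime where it stands, and set the two nested bins on top of it one by one. Each bin must be turned end for end from the one below it, so that it sits level on the lugs inside the rim instead of nesting and squashing the lime. Leave the mill, jars and shaker round about undisturbed.

Things in the scene. Friction and masses are not known exactly. Their poses are not given: they have to be found in the camera images.
- lime_bin_centre (a point): grey plastic stack-nest bin holding a lime, a spice jar close beside one long side. 142 mm long (its x), 67 wide over the 12 mm deep rim band (its y), 64 high, walls 2.2. Foot 127 x 51 outside, mouth 136.6 x 59.6 inside: a bin set on another enters with 4 mm play each way. Origin: bin centre, 32 mm above its underside
- lime_bin_front (a point): front end of lime_bin, 70 mm along +x from its centre, 32 mm up. Every bin's front has a low scooped opening 36 mm wide; the back end is full height. Inside each long wall are 2 lugs, 20 mm long, 11 inward, tops 55 mm above the underside, at x = +42 and -14 mm, each above a slot in the wall's foot
- under_bin_centre (a point): bin exactly like lime_bin (same origin, axes, sizes), 0.10 to 0.17 kg, on the worktop with top_bin nested in it and a salt shaker beside one long side. Grip any bin from above, fingers outside its two long rims, up to 45 mm off the middle of its length
- under_bin_front (a point): front end of under_bin, 70 mm along +x from its centre, 32 mm up: shows which way round it stands
- top_bin_centre (a point): bin exactly like lime_bin (same origin, axes, sizes), 0.10 to 0.17 kg, nested in under_bin. Set the same way round, a bin nests 36 mm above the one below; turned end for end its foot stands on the lugs, 55 mm above it. Nested it has about 1 mm play and lifts straight out freely
- top_bin_front (a point): front end of top_bin, 70 mm along +x from its centre, 32 mm up: shows which way round it stands
- lime_centre (a point): centre of a lime, 57 x 46 x 45 mm, lying loose in lime_bin; its top is about 48 mm above the worktop. Not to be handled
- pepper_mill: wooden pepper mill, 58 mm across, 170 mm high, upright and loose on the worktop, to be left alone; origin at the centre of its underside
- spice_1: spice jar with green cap, 46 mm across, 106 mm high, upright and loose on the worktop, to be left alone; origin at the centre of its underside
- honey: glass jar with red lid, 65 mm across, 100 mm high, upright and loose on the worktop, to be left alone; origin at the centre of its underside
- salt_shaker: glass salt shaker, 44 mm across, 90 mm high, upright and loose on the worktop, to be left alone; origin at the centre of its underside
There are look-alikes about, which are no part of the job. Leave any blue look-alike of the part that bears top_bin_centre alone.

How it is judged:
At the end, for the whole second after the job is handed in: Both loose bins are stacked on the lime bin, in either order: each 50 to 60 mm above the one below, within 8 mm of centred on it, facing the opposite way, level within 0.06 rad. The lime bin is level, within 35 mm of where it stood, and the lime is in it (((z of top_bin_centre in the frame of lime_bin_centre between 0.05 and 0.06 m and x of top_bin_centre in the frame of lime_bin_centre between -0.008 and 0.008 m and y of top_bin_centre in the frame of lime_bin_centre between -0.008 and 0.008 m and x of top_bin_front in the frame of lime_bin_centre below -0.055 m and angle between each of top_bin_centre, under_bin_centre's own z axis and vertical below 0.06 rad and z of under_bin_centre in the frame of top_bin_centre between 0.05 and 0.06 m and x of under_bin_centre in the frame of top_bin_centre between -0.008 and 0.008 m and y of under_bin_centre in the frame of top_bin_centre between -0.008 and 0.008 m and x of under_bin_front in the frame of top_bin_centre below -0.055 m) or (z of under_bin_centre in the frame of lime_bin_centre between 0.05 and 0.06 m and x of under_bin_centre in the frame of lime_bin_centre between -0.008 and 0.008 m and y of under_bin_centre in the frame of lime_bin_centre between -0.008 and 0.008 m and x of under_bin_front in the frame of lime_bin_centre below -0.055 m and angle between each of under_bin_centre, top_bin_centre's own z axis and vertical below 0.06 rad and z of top_bin_centre in the frame of under_bin_centre between 0.05 and 0.06 m and x of top_bin_centre in the frame of under_bin_centre between -0.008 and 0.008 m and y of top_bin_centre in the frame of under_bin_centre between -0.008 and 0.008 m and x of top_bin_front in the frame of under_bin_centre below -0.055 m)) and distance of lime_bin_centre from where it was at the start of the episode below 0.035 m and angle between lime_bin_centre's own z axis and vertical below 0.06 rad and x of lime_centre in the frame of lime_bin_centre between -0.065 and 0.065 m and y of lime_centre in the frame of lime_bin_centre between -0.03 and 0.03 m and z of lime_centre in the frame of lime_bin_centre between -0.03 and 0.02 m); the robot touches nothing.
It fails at once if the wooden pepper mill is shifted by more than 25 mm or tipped (distance of pepper_mill from where it was at the start of the episode above 0.025 m or angle between pepper_mill's own z axis and vertical above 0.4 rad).
It fails at once if the spice jar with green cap is shifted by more than 25 mm or tipped (distance of spice_1 from where it was at the start of the episode above 0.025 m or angle between spice_1's own z axis and vertical above 0.4 rad).
It fails at once if the glass jar with red lid is shifted by more than 25 mm or tipped (distance of honey from where it was at the start of the episode above 0.025 m or angle between honey's own z axis and vertical above 0.4 rad).
It fails at once if the glass salt shaker is shifted by more than 25 mm or tipped (distance of salt_shaker from where it was at the start of the episode above 0.025 m or angle between salt_shaker's own z axis and vertical above 0.4 rad).
It fails at once if a bin or the gripper presses on the lime with more than 6 N (contact force between any of top_bin, under_bin, the fingers and lime above 6 N).
It also fails if it takes over 67 s, if anything falls off the work surface, if the arm or the gripper's body presses on something with over 40 N, if the wrist force passes 120 N, or if a joint passes its speed limit or range.

## Working session

There is one attempt and no reset: what is moved stays moved. The work goes in short steps, Python scripts to look and compute and a tool call to move; the robot and the scene stay as the last step left them, time stands still between calls to the robot, and variables do not carry over. Pictures are saved under pics/ and viewed, and the job is handed in when it is done.

Besides the shell and the picture viewer there is one more tool, called after "Call:" in YAML: its name, and indented under it one key for each argument. play_rows: Moves the arm, as the interface text tells. Its arguments: {"type":"object","properties":{"plan":{"type":"array"},"squeeze":{"type":"number"}},"required":["plan"]}

```bash
mkdir -p pics; ls; python3 - <<'E'
from plant import robot
import cv2,numpy as np
o=robot.get_obs();print({k:np.round(v,4).tolist() for k,v in o.items()})
for n in("scene","top"):
    s=robot.snapshot(n);cv2.imwrite(f"pics/{n}0.png",s["image"][:,:,::-1])
    print(n,s["fx"],s["fy"],s["cx"],s["cy"],s["dist"],np.round(s["R"],4).tolist(),np.round(s["t"],4))
E
```

```text
pics
{'t': 0.0, 'qpos': [-1.3546, 0.314, 0.045, 1.3036, 0.0, 1.4312], 'qd': [-0.0008, 0.001, -0.0003, -0.0011, 0.0004, 0.0021], 'joint_efforts': [0.0004, -48.0625, 29.8533, 0.0193, -0.0002, -0.0], 'tcp_pos': [0.2002, -0.5385, 0.2554], 'tcp_rot': [-3.0902, -0.5556, 0.0001], 'ft_force': [0.5765, 0.62, -0.3224], 'wrist_torque': [-0.0182, -0.0023, -0.0154], 'grip_width': 0.0853}
scene 450.18279770227167 450.18279770227167 282.0934117827313 203.8831386746431 [0.03672219 0.         0.         0.         0.        ] [[-0.7643, 0.6448, -0.0093], [0.5528, 0.6475, -0.5246], [-0.3322, -0.4061, -0.8513]] [ 0.4935 -0.1776  1.23  ]
top 514.9844290610644 514.9844290610644 276.4258707799711 202.10848929914914 [-0.01597573  0.          0.          0.          0.        ] [[-0.0247, -0.9997, 0.0044], [-0.9959, 0.0242, -0.0868], [0.0867, -0.0066, -0.9962]] [-0.128   0.5554  1.3221]
```

View pics/scene0.png

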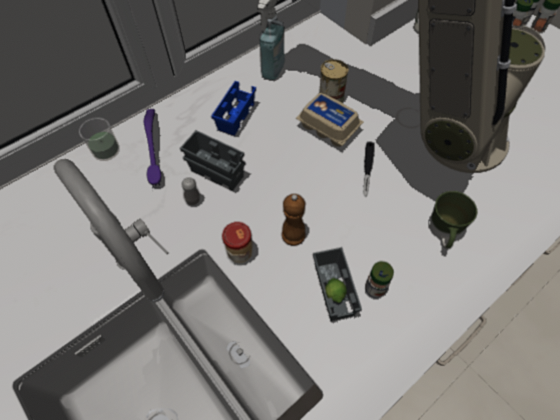

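View pics/top0.png

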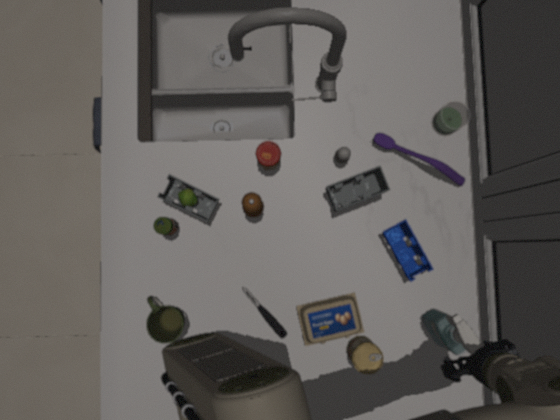

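The scene view shows the lime bin at about (336,285) with the spice jar at (380,277), and the nested bins at (213,160) with the shaker at (191,190). The mill is at (293,218), the honey jar at (237,240) and the blue look-alike at (234,108). In the top view the lime bin is at (190,199) and the nest at (356,190). Next I'll zoom in.

```bash
python3 - <<'E'
import cv2,numpy as np
t=cv2.imread("pics/top0.png");s=cv2.imread("pics/scene0.png")
def z(im,x,y,w,h,name):
    c=im[y:y+h,x:x+w];c=np.clip((c/255.)**0.55*255,0,255).astype(np.uint8)
    c=cv2.resize(c,None,fx=400/w,fy=400/w,interpolation=cv2.INTER_CUBIC)
    return c
a=np.hstack([z(t,150,160,80,60,0),z(t,315,150,80,60,0)])
b=np.hstack([z(s,300,240,80,60*1+20,0)[:300],z(s,175,125,80,75,0)[:300]])
cv2.imwrite("pics/z0.png",np.vstack([a,b]))
c=z(s,295,240,100,85,0);d=z(s,170,125,100,85,0);cv2.imwrite("pics/z1.png",np.hstack([c,d]))
E
```

```text
(no output)
```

View pics/z0.png

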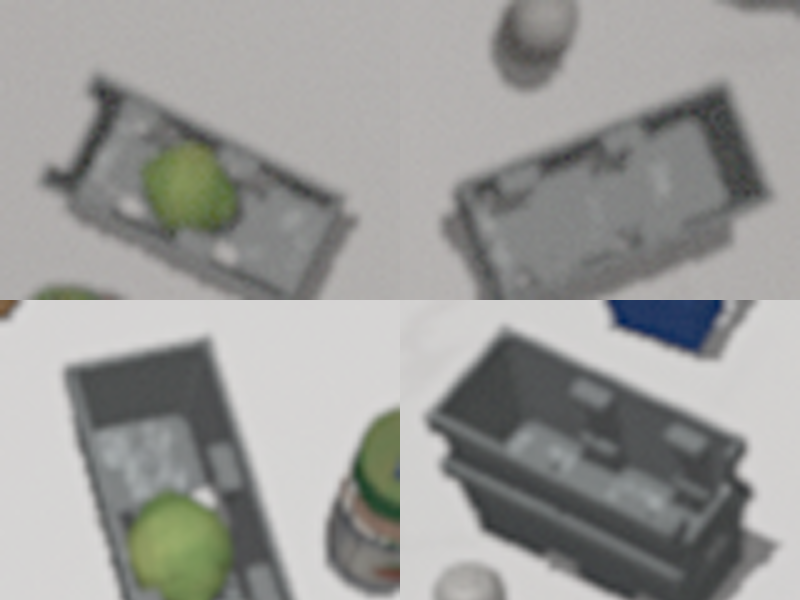

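View pics/z1.png

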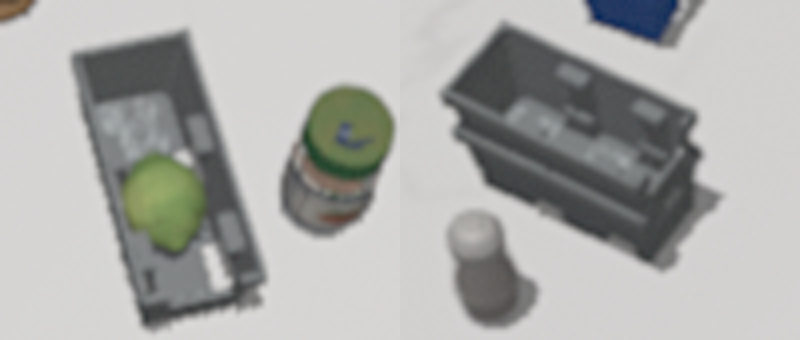

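The front (scooped) end of the lime bin points up-left in the top view. The nest's front points left and down. I'll zoom in further to pick the rim corners.

```bash
cat > h.py <<'E'
import cv2,numpy as np
def zoom(im,x,y,w,h,f,step=5,gamma=.5):
    c=im[y:y+h,x:x+w];c=((c/255.)**gamma*255).astype(np.uint8)
    c=cv2.resize(c,None,fx=f,fy=f,interpolation=cv2.INTER_NEAREST)
    for i in range(0,w,step):
        X=int((i+.5)*f);cv2.line(c,(X,0),(X,6),(0,0,255),1)
        if i%(2*step)==0:cv2.putText(c,str(x+i),(X-10,18),0,.4,(0,0,255),1)
    for j in range(0,h,step):
        Y=int((j+.5)*f);cv2.line(c,(0,Y),(6,Y),(0,0,255),1)
        if j%(2*step)==0:cv2.putText(c,str(y+j),(8,Y+4),0,.4,(0,0,255),1)
    return c
def ray(s,uv):
    K=np.array([[s["fx"],0,s["cx"]],[0,s["fy"],s["cy"]],[0,0,1]])
    p=cv2.undistortPoints(np.array(uv,float).reshape(-1,1,2),K,np.array(s["dist"])).reshape(-1,2)
    R=np.array(s["R"]);t=np.array(s["t"]);C=-R.T@t
    return C,np.c_[p,np.ones(len(p))]@R
def plane(s,uv,z):
    C,d=ray(s,uv);return C+d*((z-C[2])/d[:,2])[:,None]
def proj(s,X):
    K=np.array([[s["fx"],0,s["cx"]],[0,s["fy"],s["cy"]],[0,0,1]])
    return cv2.projectPoints(np.array(X,float).reshape(-1,1,3),cv2.Rodrigues(np.array(s["R"]))[0],np.array(s["t"]),K,np.array(s["dist"]))[0].reshape(-1,2)
E
python3 - <<'E'
import cv2;from h import *
t=cv2.imread("pics/top0.png");s=cv2.imread("pics/scene0.png")
cv2.imwrite("pics/a1.png",zoom(t,152,170,76,57,10));cv2.imwrite("pics/a2.png",zoom(t,318,160,76,57,10))
cv2.imwrite("pics/a3.png",zoom(s,308,244,60,80,7));cv2.imwrite("pics/a4.png",zoom(s,175,125,76,75,8))
E
```

```text
(no output)
```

View pics/a1.png

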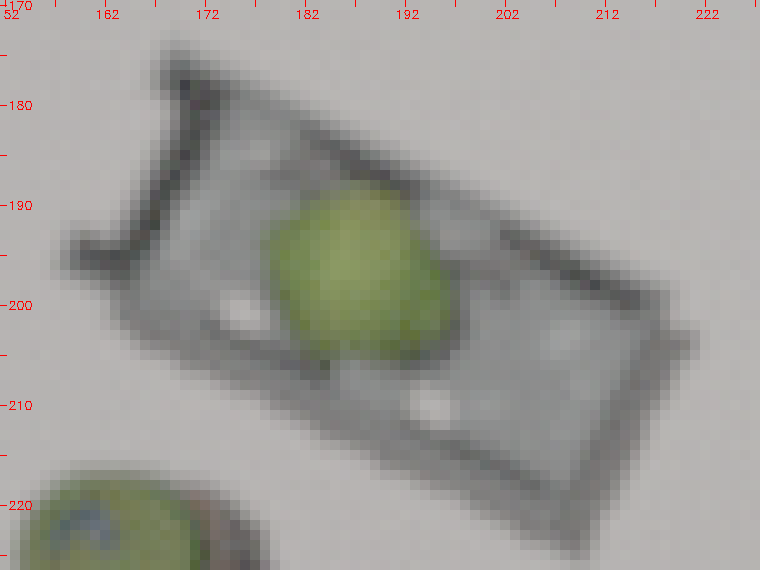

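View pics/a2.png

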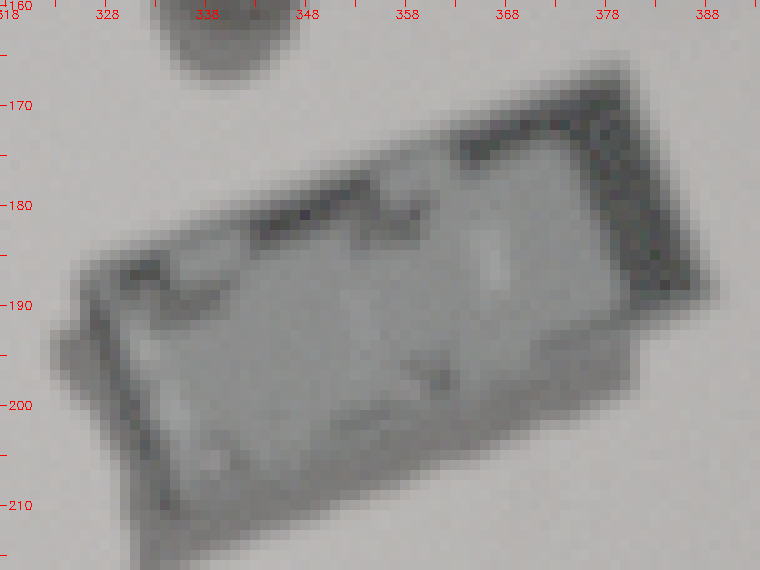

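View pics/a3.png

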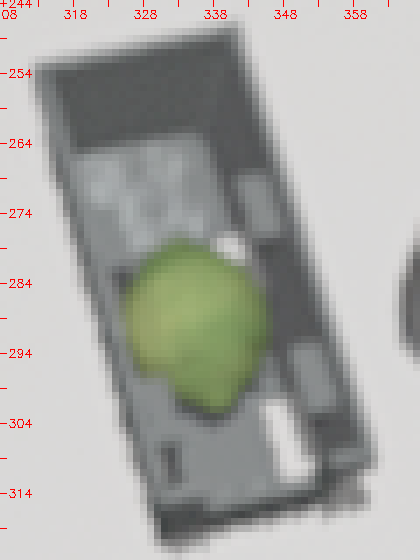

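View pics/a4.png

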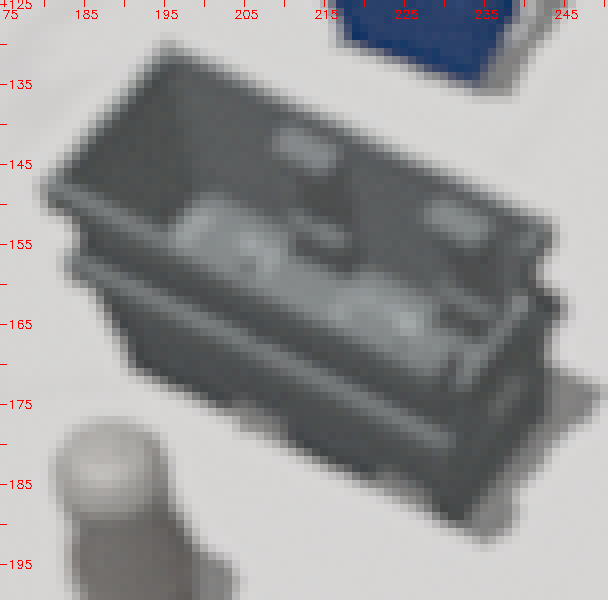

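```bash
cat >> h.py <<'E'
def fitrect(P,C):
    # P Nx2 measured, C Nx2 local -> x,y,yaw (Kabsch)
    p=P.mean(0);c=C.mean(0);H=(C-c).T@(P-p);a=np.arctan2(H[0,1]-H[1,0],H[0,0]+H[1,1])
    R=np.array([[np.cos(a),-np.sin(a)],[np.sin(a),np.cos(a)]]);o=p-R@c
    return o,a,(P-(C@R.T+o))
E
python3 - <<'E'
from plant import robot
from h import *
T=robot.snapshot("top");S=robot.snapshot("scene")
L=np.array([[71,33.5],[71,-33.5],[-71,-33.5],[-71,33.5]])/1000 # FL,FR,BR,BL
def go(n,s,uv,idx,z):
    P=plane(s,uv,z)[:,:2];o,a,r=fitrect(P,L[idx]);print(n,np.round(P*1000,1).tolist(),'pose',np.round(o*1000,1),round(float(np.degrees(a)),2),'res',np.round(r*1000,1).tolist())
# lime: top: front(upper-left): left side = ? front dir up-left(+x,+y); 
go('lime scene',S,[(361.5,309.5),(330.5,320.5),(341.3,247.3),(312.8,252.7)],[0,1,3,2],.064)
go('lime top',T,[(158.5,195.5),(168.8,174.5),(218.5,199)],[0,1,2],.064)
go('nest scene',S,[(180.5,148),(194.5,130.5),(243,152.5),(232,172.5)],[3,2,1,0],.100) 
go('nest scene',S,[(180.5,148),(194.5,130.5),(243,152.5),(232,172.5)],[2,3,0,1],.100) 
go('nest top',T,[(380,166.5),(388,189.5),(326,186)],[2,3,1],.100)
for n,s,uv,z in[('spiceT',T,(164,226),.106),('spiceS',S,(382.5,271),.106),('saltT',T,(343,153),.09),('saltS',S,(188.5,183),.09),('millT',T,(253,203),.165),('millS',S,(294,201),.165),('honeyT',T,(268,152),.1),('honeyS',S,(237.5,235),.1)]: print(n,np.round(plane(s,[uv],z)[0]*1000))
E
```

```text
lime scene [[574.7, 166.7], [638.2, 142.6], [508.2, 39.7], [564.7, 8.9]] pose [571.4  89.5] 62.38 res [[0.0, -1.2], [4.2, 5.7], [-0.7, -2.4], [-3.6, -2.2]]
lime top [[572.8, 157.7], [626.0, 131.2], [560.2, 5.5]] pose [565.2  82.8] 61.28 res [[2.9, -3.4], [-2.7, 2.3], [-0.2, 1.1]]
nest scene [[633.7, -395.0], [576.4, -418.9], [526.8, -285.6], [582.5, -255.4]] pose [ 579.9 -338.7] 108.94 res [[62.5, 21.8], [-58.2, -23.9], [-61.7, -24.9], [57.4, 27.0]]
nest scene [[633.7, -395.0], [576.4, -418.9], [526.8, -285.6], [582.5, -255.4]] pose [ 579.9 -338.7] 111.18 res [[-3.0, -2.2], [2.2, -1.8], [3.8, -1.0], [-2.9, 5.0]]
nest top [[628.1, -400.7], [570.2, -418.1], [582.6, -264.8]] pose [ 575.2 -342.6] 109.42 res [[-2.3, -2.3], [2.9, 2.6], [-0.6, -0.3]]
spiceT [493. 135. 106.]
spiceS [500. 144. 106.]
saltT [ 666. -311.   90.]
saltS [ 674. -304.   90.]
millT [539. -86. 165.]
millS [551. -72. 165.]
honeyT [ 671. -123.  100.]
honeyS [ 673. -115.  100.]
```

```bash
cat > plan.py <<'E'
import sys,numpy as np
from scipy.spatial.transform import Rotation as Ro
from plant import robot
# usage: plan.py x y z(mm) yaw(deg) open  : rows to go there tool-down
def run(x,y,z,yaw,op,n=None):
    o=robot.get_obs();p=np.array(o["tcp_pos"])*1000;R=Ro.from_rotvec(o["tcp_rot"])
    c,s=np.cos(np.radians(yaw)),np.sin(np.radians(yaw))
    Rt=Ro.from_matrix(np.array([[c,s,0],[s,-c,0],[0,0,-1]]).T if False else np.array([[c,s,0],[s,-c,0],[0,0,-1.]]))
    d=np.array([x,y,z])-p;rv=(R.inv()*Rt).as_rotvec()
    n=n or int(np.ceil(max(np.linalg.norm(d)/36,np.degrees(np.linalg.norm(rv))/6.5,1)))
    print("at",p.round(1),"t",round(o["t"],2),"d",d.round(1),"n",n)
    rows=[]
    for i in range(n):
        sh=R.inv().apply(d/n);rows.append([*np.round(rv/n,3),*np.round(sh,1),op]);R=R*Ro.from_rotvec(rv/n)
    for i in range(0,n,5):print([float(v) for r in rows[i:i+5] for v in r])
if __name__=="__main__":run(*map(float,sys.argv[1:6]),*(map(int,sys.argv[6:7])))
E
python3 plan.py 567 -312 220 110.3 85
```

```text
at [ 200.2 -538.7  255.8] t 0.2 d [366.8 226.7 -35.8] n 14
[-0.0, -0.0, -0.112, 30.2, -6.1, 2.6, 85.0, -0.0, -0.0, -0.112, 30.7, -2.6, 2.6, 85.0, -0.0, -0.0, -0.112, 30.8, 0.8, 2.6, 85.0, -0.0, -0.0, -0.112, 30.5, 4.3, 2.6, 85.0, -0.0, -0.0, -0.112, 29.8, 7.6, 2.6, 85.0]
[-0.0, -0.0, -0.112, 28.8, 10.9, 2.6, 85.0, -0.0, -0.0, -0.112, 27.4, 14.1, 2.6, 85.0, -0.0, -0.0, -0.112, 25.6, 17.1, 2.6, 85.0, -0.0, -0.0, -0.112, 23.6, 19.8, 2.6, 85.0, -0.0, -0.0, -0.112, 21.2, 22.3, 2.6, 85.0]
[-0.0, -0.0, -0.112, 18.6, 24.6, 2.6, 85.0, -0.0, -0.0, -0.112, 15.7, 26.5, 2.6, 85.0, -0.0, -0.0, -0.112, 12.7, 28.1, 2.6, 85.0, -0.0, -0.0, -0.112, 9.4, 29.3, 2.6, 85.0]
```

```bash
python3 - <<'E'
from plant import robot
from h import *
T=robot.snapshot("top");S=robot.snapshot("scene")
print(plane(S,[(271,78)],0),[plane(S,[(270,5)],z)[0].round(3) for z in(.15,.2,.25)],[plane(T,[(470,350),(432,318)],z).round(3).tolist() for z in(.05,.2)])
print(proj(S,[robot.get_obs()["tcp_pos"]]),proj(T,[robot.get_obs()["tcp_pos"]]))
cv2.imwrite("pics/b1.png",zoom(cv2.imread("pics/top0.png"),400,270,140,140,5,10))
cv2.imwrite("pics/b2.png",zoom(cv2.imread("pics/scene0.png"),220,0,140,100,5,10))
E
```

```text
[[ 0.24809884 -0.52308294  0.        ]] [array([ 0.162, -0.625,  0.15 ]), array([ 0.207, -0.568,  0.2  ]), array([ 0.251, -0.511,  0.25 ])] [[[0.165, -0.619, 0.05], [0.247, -0.527, 0.05]], [[0.196, -0.563, 0.2], [0.268, -0.482, 0.2]]]
[[278.4230633  -10.57583211]] [[468.32994363 353.36964785]]
```

View pics/b1.png

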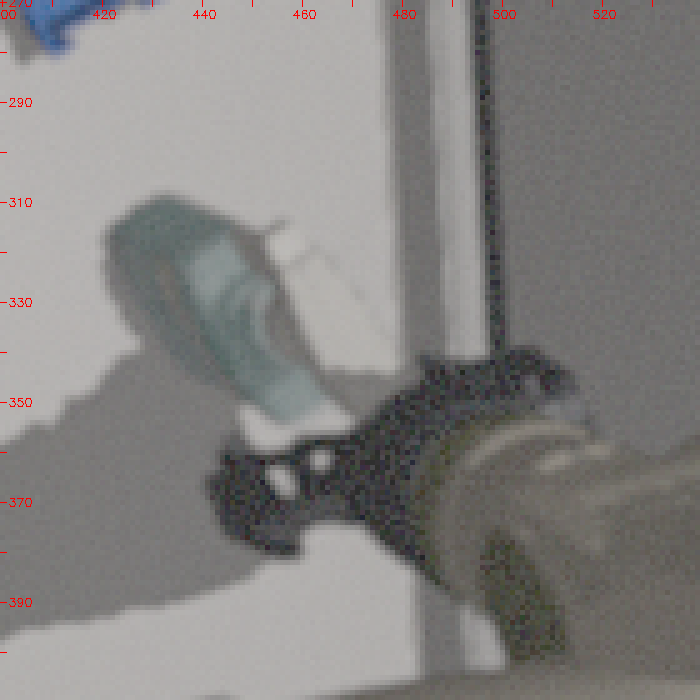

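View pics/b2.png

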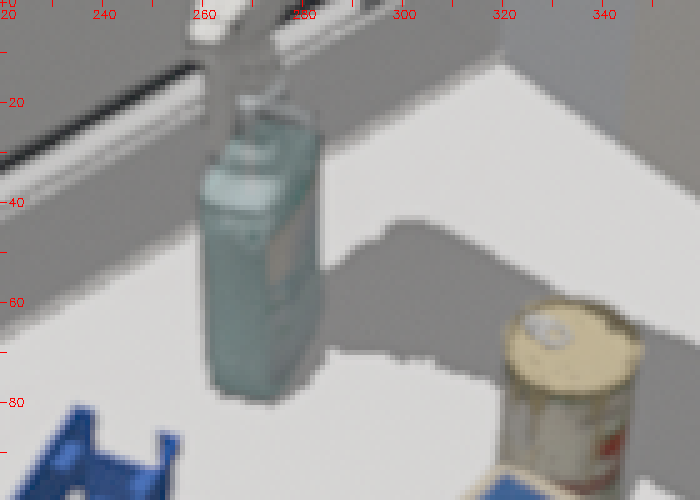

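A bottle with a pump stands close to the start pose, so I'll go straight up before going across.

Call:
play_rows:
  plan: [0, 0, 0, 0, 0, -35, 85, 0, 0, 0, 0, 0, -35, 85, 0, 0, 0, 0, 0, -35, 85, 0, 0, 0, 0, 0, -35, 85]

```text
t: 0.63
tcp_pos: [0.2002, -0.5385, 0.3978]
tcp_rot: [-3.092, -0.556, -0.0]
ft_force: [-0.6, -1.2, 0.4]
grip_width: 0.0851
```

```bash
python3 plan.py 567 -312 300 110.3 85
```

```text
at [ 200.2 -538.5  397.8] t 0.63 d [366.8 226.5 -97.8] n 14
[-0.0, -0.0, -0.112, 30.2, -6.0, 7.0, 85.0, -0.0, -0.0, -0.112, 30.7, -2.6, 7.0, 85.0, -0.0, -0.0, -0.112, 30.8, 0.8, 7.0, 85.0, -0.0, -0.0, -0.112, 30.5, 4.3, 7.0, 85.0, -0.0, -0.0, -0.112, 29.8, 7.6, 7.0, 85.0]
[-0.0, -0.0, -0.112, 28.8, 10.9, 7.0, 85.0, -0.0, -0.0, -0.112, 27.4, 14.1, 7.0, 85.0, -0.0, -0.0, -0.112, 25.6, 17.1, 7.0, 85.0, -0.0, -0.0, -0.112, 23.6, 19.8, 7.0, 85.0, -0.0, -0.0, -0.112, 21.2, 22.3, 7.0, 85.0]
[-0.0, -0.0, -0.112, 18.6, 24.6, 7.0, 85.0, -0.0, -0.0, -0.112, 15.7, 26.5, 7.0, 85.0, -0.0, -0.0, -0.112, 12.6, 28.1, 7.0, 85.0, -0.0, -0.0, -0.112, 9.4, 29.3, 7.0, 85.0]
```

Call:
play_rows:
  plan: [0, 0, -0.112, 30, -6, 7, 85, 0, 0, -0.112, 31, -3, 7, 85, 0, 0, -0.112, 31, 1, 7, 85, 0, 0, -0.112, 30, 4, 7, 85, 0, 0, -0.112, 30, 8, 7, 85]

```text
t: 1.05
tcp_pos: [0.3323, -0.4573, 0.3611]
tcp_rot: [2.814, 1.396, -0.0]
ft_force: [0.2, -0.0, -0.5]
grip_width: 0.0845
```

Call:
play_rows:
  plan: [0, 0, -0.112, 29, 11, 7, 85, 0, 0, -0.112, 27, 14, 7, 85, 0, 0, -0.112, 26, 17, 7, 85, 0, 0, -0.112, 24, 20, 7, 85, 0, 0, -0.112, 21, 22, 7, 85]

```text
t: 1.47
tcp_pos: [0.4636, -0.3757, 0.326]
tcp_rot: [2.318, 2.12, -0.0]
ft_force: [-0.4, -1.3, -0.9]
grip_width: 0.0847
```

Call:
play_rows:
  plan: [0, 0, -0.112, 19, 25, 7, 85, 0, 0, -0.112, 16, 26, 7, 85, 0, 0, -0.112, 13, 28, 7, 85, 0, 0, -0.112, 9, 29, 7, 85, 0, 0, 0, 0, 0, 0, 85]

```text
t: 1.88
tcp_pos: [0.5702, -0.3081, 0.2957]
tcp_rot: [-1.784, -2.583, -0.003]
ft_force: [-0.8, -0.4, 0.2]
grip_width: 0.085
```

```bash
python3 plan.py 567 -312 180 110.3 85
```

```text
at [ 570.2 -308.1  295.7] t 1.88 d [  -3.2   -3.9 -115.7] n 4
[0.0, -0.001, 0.002, -0.7, -1.1, 28.9, 85.0, 0.0, -0.001, 0.002, -0.7, -1.1, 28.9, 85.0, 0.0, -0.001, 0.002, -0.7, -1.1, 28.9, 85.0, 0.0, -0.001, 0.002, -0.7, -1.1, 28.9, 85.0]
```

Call:
play_rows:
  plan: [0, 0, 0, -1, -1, 29, 85, 0, 0, 0, -1, -1, 29, 85, 0, 0, 0, -1, -1, 29, 85, 0, 0, 0, 0, -1, 29, 85, 0, 0, 0, 0, 0, 0, 85]

```text
t: 2.3
tcp_pos: [0.5606, -0.314, 0.1757]
tcp_rot: [-1.792, -2.567, -0.0]
ft_force: [-1.3, 0.1, -1.3]
grip_width: 0.085
```

```bash
python3 - <<'E'
from plant import robot
from h import *
T=robot.snapshot("top");S=robot.snapshot("scene")
o=robot.get_obs();print(o["tcp_pos"],o["tcp_rot"],o["grip_width"])
p=np.array(o["tcp_pos"]);print("tip centre px",proj(T,[p-[0,0,.012]]),proj(S,[p-[0,0,.012]]))
t=T["image"][:,:,::-1];s=S["image"][:,:,::-1];cv2.imwrite("pics/top1.png",t);cv2.imwrite("pics/scene1.png",s)
cv2.imwrite("pics/c1.png",zoom(t,305,140,100,85,8));cv2.imwrite("pics/c2.png",zoom(s,165,90,100,110,7))
E
```

```text
[ 0.56321663 -0.31566569  0.18181262] [-1.79656509e+00 -2.57388696e+00  7.39355620e-05] 0.08491286624207799
tip centre px [[351.01349233 190.18646856]] [[219.68267448 133.6919881 ]]
```

View pics/c1.png

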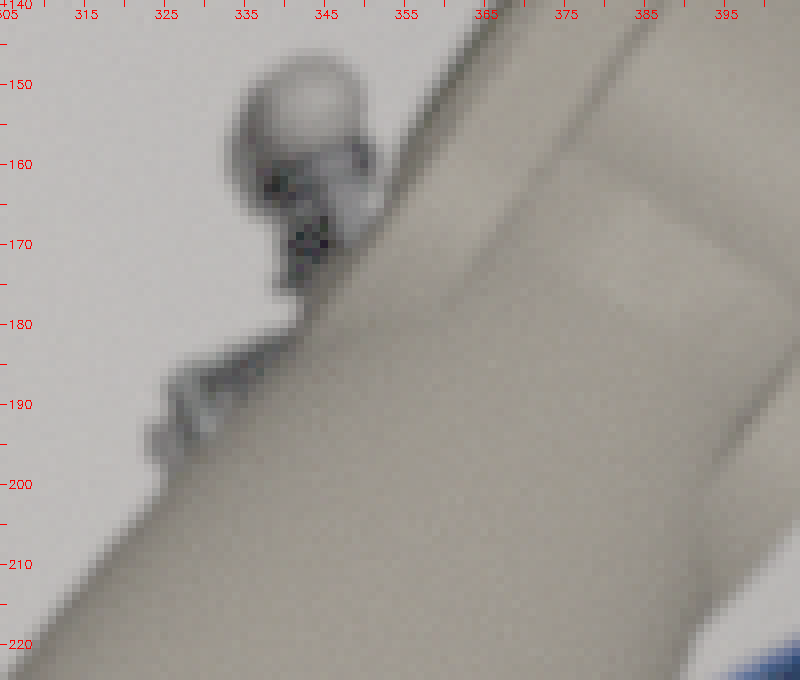

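View pics/c2.png

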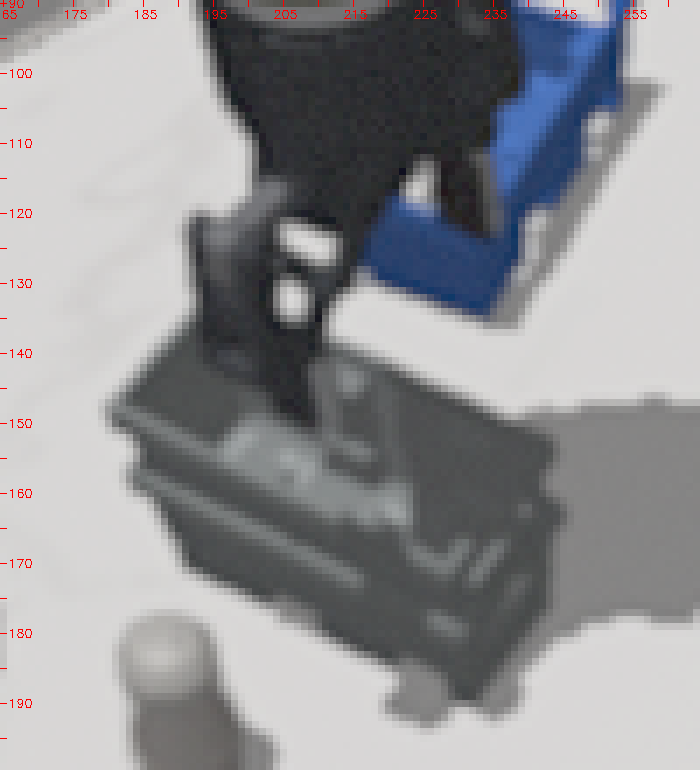

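```bash
python3 - <<'E'
from plant import robot
from h import *
from scipy.spatial.transform import Rotation as Ro
T=robot.snapshot("top");S=robot.snapshot("scene")
o=robot.get_obs();p=np.array(o["tcp_pos"]);R=Ro.from_rotvec(o["tcp_rot"]);print(p)
for dz in(.012,.018,.025):
  for y in(-.057,-.0425,.0425,.057):
    q=[p+R.apply([x,y,dz]) for x in(-.011,.011)]
    print(dz,y,'S',proj(S,q).round(1).tolist(),'T',proj(T,q).round(1).tolist())
E
```

```text
[ 0.56500467 -0.31673899  0.18469065]
0.012 -0.057 S [[228.3, 114.8], [236.2, 118.3]] T [[365.3, 210.2], [356.6, 213.7]]
0.012 -0.0425 S [[224.9, 118.9], [232.8, 122.4]] T [[362.9, 204.4], [354.2, 207.9]]
0.012 0.0425 S [[203.9, 143.9], [212.0, 147.7]] T [[349.1, 170.8], [340.4, 174.2]]
0.012 0.057 S [[200.1, 148.3], [208.3, 152.2]] T [[346.7, 165.0], [338.1, 168.5]]
0.018 -0.057 S [[228.6, 116.6], [236.5, 120.1]] T [[364.9, 210.4], [356.2, 213.8]]
0.018 -0.0425 S [[225.2, 120.7], [233.1, 124.2]] T [[362.5, 204.6], [353.8, 208.1]]
0.018 0.0425 S [[204.3, 145.6], [212.4, 149.4]] T [[348.7, 171.1], [340.1, 174.5]]
0.018 0.057 S [[200.5, 150.0], [208.7, 153.9]] T [[346.4, 165.4], [337.7, 168.9]]
0.025 -0.057 S [[228.9, 118.6], [236.8, 122.1]] T [[364.3, 210.6], [355.7, 214.0]]
0.025 -0.0425 S [[225.5, 122.7], [233.4, 126.2]] T [[362.0, 204.9], [353.4, 208.3]]
0.025 0.0425 S [[204.7, 147.5], [212.8, 151.3]] T [[348.3, 171.6], [339.7, 174.9]]
0.025 0.057 S [[201.0, 152.0], [209.2, 155.8]] T [[346.0, 165.9], [337.4, 169.3]]
```

Call:
play_rows:
  plan: [0, 0, 0, 0, 0, 0, 85, 0, 0, 0, 0, 0, 0, 85, 0, 0, 0, 0, 0, 0, 85]

```text
t: 2.75
tcp_pos: [0.5648, -0.3164, 0.184]
tcp_rot: [1.795, 2.575, -0.0]
ft_force: [-0.4, 0.5, 0.7]
grip_width: 0.0851
```

```bash
python3 - <<'E'
from plant import robot
from h import *
from scipy.spatial.transform import Rotation as Ro
for i in range(3):
  o=robot.get_obs();p=np.array(o["tcp_pos"]);S=robot.snapshot("scene");print(p.round(4))
T=robot.snapshot("top")
R=Ro.from_rotvec(o["tcp_rot"])
for dz in(.012,.018,):
  for y in(-.057,-.0425,.0425,.057):
    q=[p+R.apply([x,y,dz]) for x in(-.011,.011)]
    print(dz,y,'S',proj(S,q).round(1).tolist(),'T',proj(T,q).round(1).tolist())
t=T["image"][:,:,::-1];s=S["image"][:,:,::-1]
cv2.imwrite("pics/d1.png",zoom(t,320,150,60,50,10));cv2.imwrite("pics/d2.png",zoom(s,185,100,65,60,11,gamma=.35))
E
```

```text
[ 0.5648 -0.3164  0.184 ]
[ 0.5647 -0.3162  0.1836]
[ 0.5645 -0.3161  0.1832]
0.012 -0.057 S [[228.7, 115.3], [236.6, 118.8]] T [[364.9, 210.5], [356.2, 213.9]]
0.012 -0.0425 S [[225.3, 119.4], [233.3, 122.9]] T [[362.6, 204.7], [353.8, 208.2]]
0.012 0.0425 S [[204.3, 144.4], [212.5, 148.2]] T [[348.7, 171.1], [340.0, 174.5]]
0.012 0.057 S [[200.6, 148.8], [208.8, 152.7]] T [[346.4, 165.4], [337.7, 168.8]]
0.018 -0.057 S [[229.0, 117.1], [236.9, 120.5]] T [[364.5, 210.6], [355.8, 214.1]]
0.018 -0.0425 S [[225.6, 121.1], [233.5, 124.6]] T [[362.1, 204.9], [353.4, 208.4]]
0.018 0.0425 S [[204.8, 146.1], [212.9, 149.8]] T [[348.3, 171.4], [339.7, 174.9]]
0.018 0.057 S [[201.0, 150.5], [209.2, 154.3]] T [[346.0, 165.8], [337.4, 169.2]]
```

View pics/d2.png

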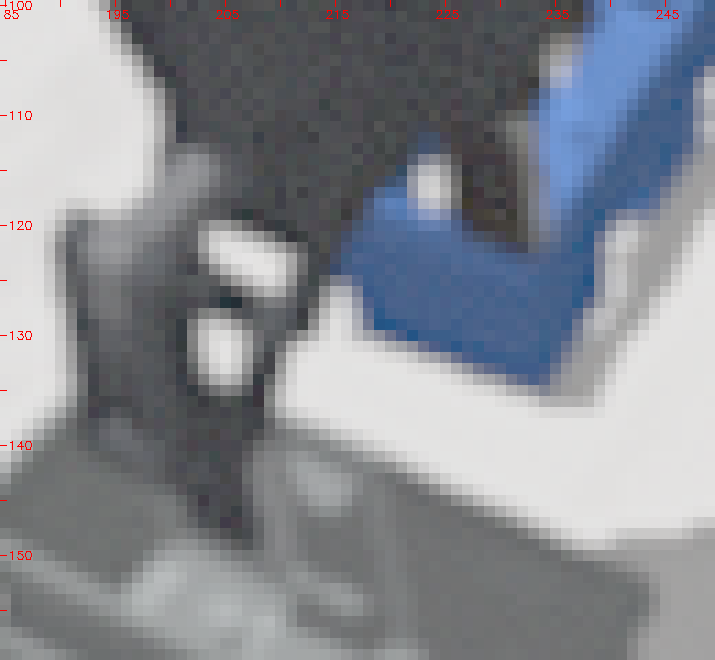

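View pics/d1.png

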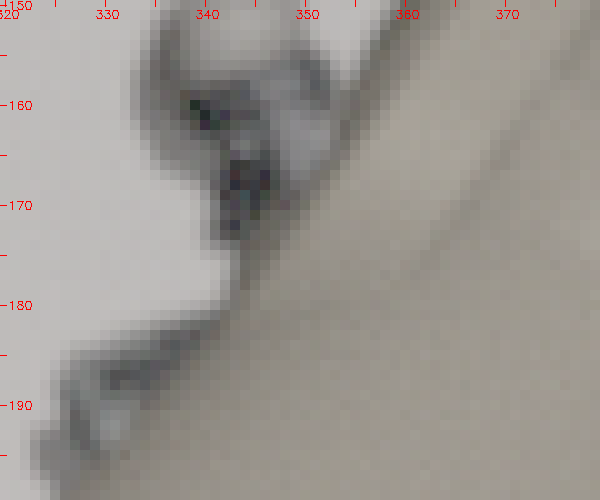

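The views differ by about 6 mm, a constant calibration offset, so I'll use their mean: nest at (577.5, -340.5) with yaw 110°. The jaws centre the bin across its width. Going down for the grasp, 30 mm toward its front.

```bash
python3 plan.py 567 -312 112 110.2 85; python3 plan.py 567 -312 94 110.2 85
```

```text
at [ 564.3 -315.9  182.7] t 2.95 d [  2.7   3.9 -70.7] n 2
[0.0, 0.0, 0.0, 1.4, 1.9, 35.3, 85.0, 0.0, 0.0, 0.0, 1.4, 1.9, 35.3, 85.0]
at [ 564.3 -315.9  182.7] t 2.95 d [  2.7   3.9 -88.7] n 3
[0.0, 0.0, 0.0, 0.9, 1.3, 29.6, 85.0, 0.0, 0.0, 0.0, 0.9, 1.3, 29.6, 85.0, 0.0, 0.0, 0.0, 0.9, 1.3, 29.6, 85.0]
```

Call:
play_rows:
  plan: [0, 0, 0, 1, 1, 20, 85, 0, 0, 0, 1, 1, 20, 85, 0, 0, 0, 1, 1, 15, 85, 0, 0, 0, 0, 1, 10, 85, 0, 0, 0, 0, 0, 0, 85]

```text
t: 3.37
tcp_pos: [0.5657, -0.3106, 0.1147]
tcp_rot: [-1.794, -2.574, -0.0]
ft_force: [-1.2, -0.3, -0.2]
grip_width: 0.0847
```

Call:
play_rows:
  plan: [0, 0, 0, 0, 0, 6, 85, 0, 0, 0, 0, 0, 6, 85, 0, 0, 0, 0, 0, 6, 85, 0, 0, 0, 0, 0, 0, 85, 0, 0, 0, 0, 0, 0, 85]

```text
t: 3.78
tcp_pos: [0.5668, -0.3117, 0.0992]
tcp_rot: [-1.797, -2.577, 0.0]
ft_force: [0.4, -0.7, -0.5]
grip_width: 0.0855
```

Call:
play_rows:
  plan: [0, 0, 0, 0, 0, 4, 85, 0, 0, 0, 0, 0, 0, 60, 0, 0, 0, 0, 0, 0, 60, 0, 0, 0, 0, 0, 0, 60, 0, 0, 0, 0, 0, 0, 60]
  squeeze: 30

```text
t: 4.2
tcp_pos: [0.5669, -0.3117, 0.0955]
tcp_rot: [1.797, 2.577, -0.0]
ft_force: [-0.2, 0.6, -0.1]
grip_width: 0.0664
```

Call:
play_rows:
  plan: [0, 0, 0, 0, 0, 0, 60, 0, 0, 0, 0, 0, 0, 60, 0, 0, 0, 0, 0, 0, 60]

```text
t: 4.45
tcp_pos: [0.5669, -0.3117, 0.0955]
tcp_rot: [1.797, 2.577, -0.0]
ft_force: [-0.4, -0.3, 1.5]
grip_width: 0.0665
```

```bash
python3 - <<'E'
from plant import robot
from h import *
S=robot.snapshot("scene");o=robot.get_obs();print(o["tcp_pos"],o["ft_force"],o["grip_width"])
cv2.imwrite("pics/e2.png",zoom(S["image"][:,:,::-1],165,90,100,110,7))
E
```

```text
[ 0.56687995 -0.31166542  0.09546047] [-1.86653271  0.57755185  2.79760658] 0.06648406956958407
```

View pics/e2.png

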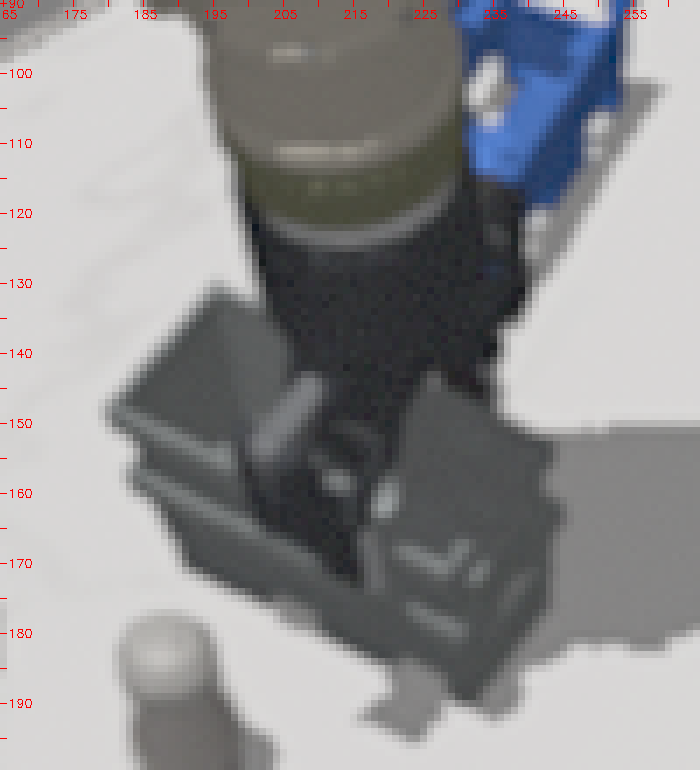

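The grip holds at 66.5 mm, which is the rim width. I'll lift straight up and check that the under bin stays.

Call:
play_rows:
  plan: [0, 0, 0, 0, 0, -8, 60, 0, 0, 0, 0, 0, -10, 60, 0, 0, 0, 0, 0, -15, 60, 0, 0, 0, 0, 0, -15, 60, 0, 0, 0, 0, 0, -15, 60]

```text
t: 4.92
tcp_pos: [0.567, -0.3117, 0.1597]
tcp_rot: [1.797, 2.577, 0.0]
ft_force: [0.0, 0.3, -1.4]
grip_width: 0.0665
```

```bash
python3 - <<'E'
from plant import robot
from h import *
S=robot.snapshot("scene");o=robot.get_obs();print(o["tcp_pos"],o["ft_force"],o["grip_width"])
cv2.imwrite("pics/f2.png",zoom(S["image"][:,:,::-1],165,80,100,120,6))
E
```

```text
[ 0.56836265 -0.31266139  0.16337971] [ 1.21893545 -0.04501457  1.41066354] 0.06654160532642205
```

View pics/f2.png

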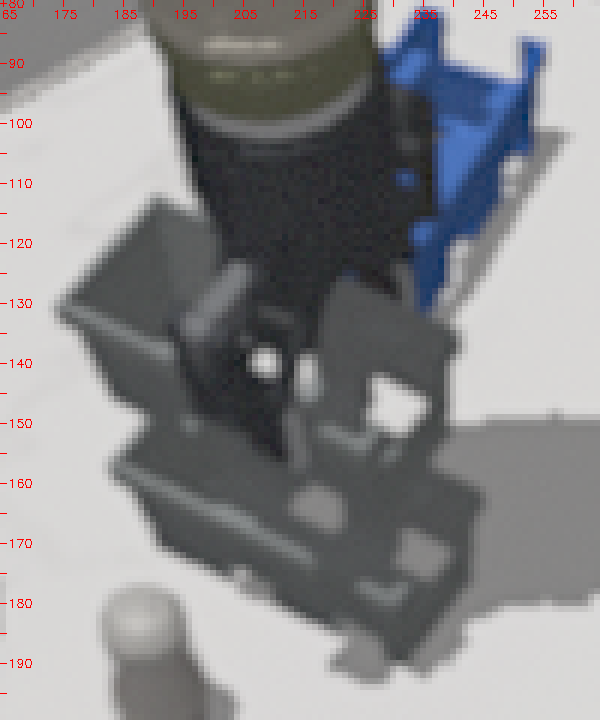

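The top bin came out cleanly and the under bin stayed put. Next I raise it, carry it over and turn it by +132°.

Call:
play_rows:
  plan: [0, 0, 0, 0, 0, -25, 60, 0, 0, 0, 0, 0, -30, 60, 0, 0, 0, 0, 0, -30, 60, 0, 0, 0, 0, 0, -30, 60]

```text
t: 5.3
tcp_pos: [0.5667, -0.3115, 0.2747]
tcp_rot: [-1.797, -2.577, 0.0]
ft_force: [0.2, 0.2, -2.4]
grip_width: 0.0667
```

```bash
python3 plan.py 554 60 275 -118 60 22
```

```text
at [ 566.7 -311.5  274.7] t 5.3 d [-1.270e+01  3.715e+02  3.000e-01] n 22
[0.0, -0.0, -0.105, 16.0, 5.3, -0.0, 60.0, 0.0, -0.0, -0.105, 15.4, 6.9, -0.0, 60.0, 0.0, -0.0, -0.105, 14.6, 8.5, -0.0, 60.0, 0.0, -0.0, -0.105, 13.6, 10.0, -0.0, 60.0, 0.0, -0.0, -0.105, 12.5, 11.4, -0.0, 60.0]
[0.0, -0.0, -0.105, 11.3, 12.6, -0.0, 60.0, 0.0, -0.0, -0.105, 9.9, 13.7, -0.0, 60.0, 0.0, -0.0, -0.105, 8.4, 14.7, -0.0, 60.0, 0.0, -0.0, -0.105, 6.8, 15.5, -0.0, 60.0, 0.0, -0.0, -0.105, 5.2, 16.1, -0.0, 60.0]
[0.0, -0.0, -0.105, 3.5, 16.5, -0.0, 60.0, 0.0, -0.0, -0.105, 1.7, 16.8, -0.0, 60.0, 0.0, -0.0, -0.105, -0.0, 16.9, -0.0, 60.0, 0.0, -0.0, -0.105, -1.8, 16.8, -0.0, 60.0, 0.0, -0.0, -0.105, -3.6, 16.5, -0.0, 60.0]
[0.0, -0.0, -0.105, -5.3, 16.1, -0.0, 60.0, 0.0, -0.0, -0.105, -6.9, 15.4, -0.0, 60.0, 0.0, -0.0, -0.105, -8.5, 14.6, -0.0, 60.0, 0.0, -0.0, -0.105, -10.0, 13.7, -0.0, 60.0, 0.0, -0.0, -0.105, -11.3, 12.5, -0.0, 60.0]
[0.0, -0.0, -0.105, -12.6, 11.3, -0.0, 60.0, 0.0, -0.0, -0.105, -13.7, 9.9, -0.0, 60.0]
```

Call:
play_rows:
  plan: [0, 0, -0.105, 16, 5, 0, 60, 0, 0, -0.105, 15, 7, 0, 60, 0, 0, -0.105, 15, 8, 0, 60, 0, 0, -0.105, 14, 10, 0, 60, 0, 0, -0.105, 12, 11, 0, 60]

```text
t: 5.72
tcp_pos: [0.563, -0.2272, 0.2736]
tcp_rot: [1.059, 2.957, -0.0]
ft_force: [-0.3, -0.1, -1.6]
grip_width: 0.0665
```

Call:
play_rows:
  plan: [0, 0, -0.105, 11, 13, 0, 60, 0, 0, -0.105, 10, 14, 0, 60, 0, 0, -0.105, 8, 15, 0, 60, 0, 0, -0.105, 7, 15, 0, 60, 0, 0, -0.105, 5, 16, 0, 60]

```text
t: 6.13
tcp_pos: [0.5607, -0.1427, 0.2736]
tcp_rot: [0.255, 3.131, -0.0]
ft_force: [-0.2, 0.4, -1.3]
grip_width: 0.0665
```

Call:
play_rows:
  plan: [0, 0, -0.105, 3, 16, 0, 60, 0, 0, -0.105, 2, 17, 0, 60, 0, 0, -0.105, 0, 17, 0, 60, 0, 0, -0.105, -2, 17, 0, 60, 0, 0, -0.105, -4, 16, 0, 60]

```text
t: 6.55
tcp_pos: [0.5581, -0.0586, 0.2736]
tcp_rot: [-0.566, 3.09, -0.001]
ft_force: [0.5, -0.5, -1.2]
grip_width: 0.0664
```

Call:
play_rows:
  plan: [0, 0, -0.105, -5, 16, 0, 60, 0, 0, -0.105, -7, 15, 0, 60, 0, 0, -0.105, -8, 15, 0, 60, 0, 0, -0.105, -10, 14, 0, 60, 0, 0, -0.105, -11, 12, 0, 60]

```text
t: 6.97
tcp_pos: [0.554, 0.0251, 0.2736]
tcp_rot: [-1.349, 2.837, -0.001]
ft_force: [0.4, 0.1, -1.6]
grip_width: 0.0663
```

Call:
play_rows:
  plan: [0, 0, -0.105, -13, 11, 0, 60, 0, 0, -0.105, -14, 10, 0, 60, 0, 0, 0, 0, 0, 0, 60, 0, 0, 0, 0, 0, 0, 60, 0, 0, 0, 0, 0, 0, 60]

```text
t: 7.38
tcp_pos: [0.5534, 0.0581, 0.2734]
tcp_rot: [-1.629, 2.686, -0.001]
ft_force: [-0.5, -0.2, -1.0]
grip_width: 0.0664
```

```bash
python3 plan.py 554 60 200 -118 60; python3 - <<'E'
from plant import robot
from h import *
S=robot.snapshot("scene");T=robot.snapshot("top")
cv2.imwrite("pics/g2.png",zoom(S["image"][:,:,::-1],260,160,150,180,4,10))
cv2.imwrite("pics/g1.png",zoom(T["image"][:,:,::-1],130,140,140,110,5,10))
E
```

```text
at [553.4  58.1 273.4] t 7.38 d [  0.6   1.9 -73.4] n 3
[-0.0, -0.0, 0.003, -0.7, 0.1, 24.5, 60.0, -0.0, -0.0, 0.003, -0.7, 0.1, 24.5, 60.0, -0.0, -0.0, 0.003, -0.7, 0.1, 24.5, 60.0]
```

View pics/g2.png

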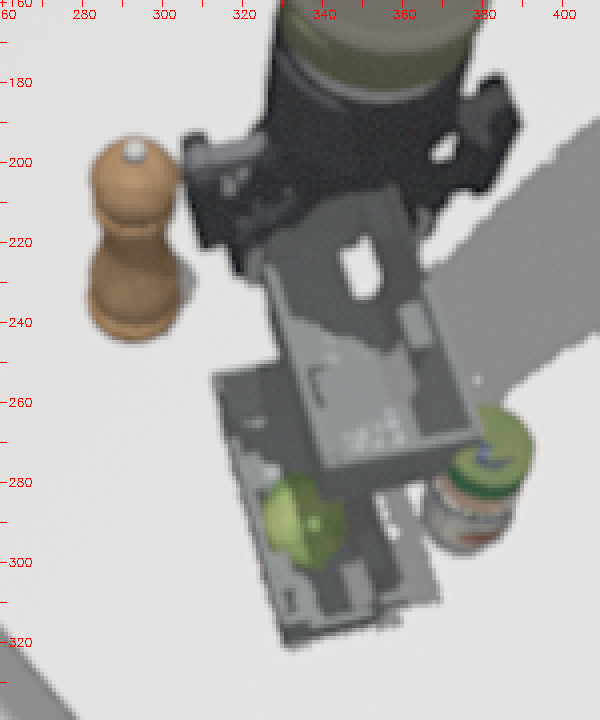

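View pics/g1.png

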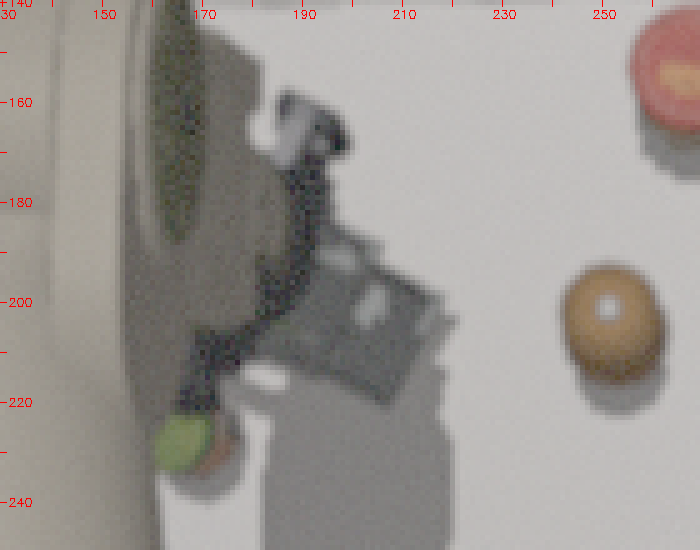

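The bin is turned, its front away from the camera and opposite to the lime bin's. I'll lower part way and measure the held bin against the lime bin in the same view.

Call:
play_rows:
  plan: [0, 0, 0.003, -1, 0, 25, 60, 0, 0, 0.003, -1, 0, 25, 60, 0, 0, 0.003, 0, 0, 25, 60, 0, 0, 0, 0, 0, 25, 60, 0, 0, 0, 0, 0, 0, 60]

```text
t: 7.9
tcp_pos: [0.551, 0.0594, 0.1683]
tcp_rot: [1.613, -2.687, -0.007]
ft_force: [-0.9, 0.1, -2.3]
grip_width: 0.0663
```

Call:
play_rows:
  plan: [0, 0, 0, 0, 0, 0, 60, 0, 0, 0, 0, 0, 0, 60, 0, 0, 0, 0, 0, 0, 60]

```text
t: 8.15
tcp_pos: [0.5556, 0.0598, 0.1753]
tcp_rot: [-1.617, 2.69, -0.003]
ft_force: [0.2, -0.4, -2.4]
grip_width: 0.0663
```

```bash
python3 - <<'E'
from plant import robot
from h import *
S=robot.snapshot("scene");T=robot.snapshot("top");o=robot.get_obs();print(o["tcp_pos"],o["tcp_rot"])
cv2.imwrite("pics/s3.png",S["image"][:,:,::-1]);cv2.imwrite("pics/t3.png",T["image"][:,:,::-1])
cv2.imwrite("pics/i2.png",zoom(S["image"][:,:,::-1],300,220,90,105,6,5))
cv2.imwrite("pics/i1.png",zoom(T["image"][:,:,::-1],150,150,85,75,9,5))
E
```

```text
[0.55542009 0.05998648 0.17515858] [-1.61764115  2.68987918 -0.00306906]
```

View pics/i2.png

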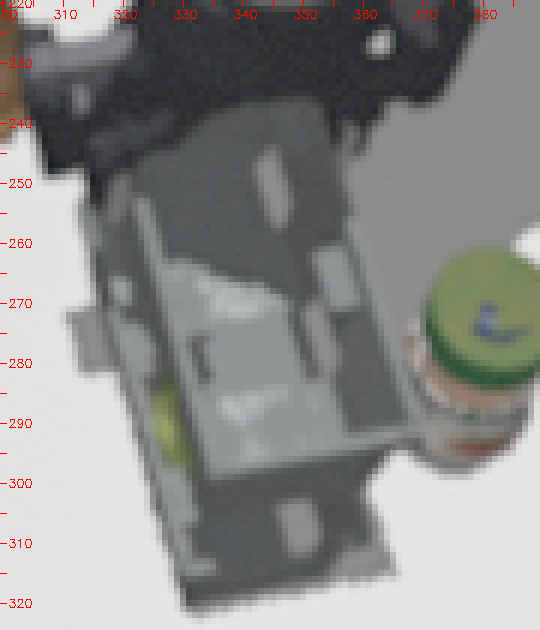

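View pics/i1.png

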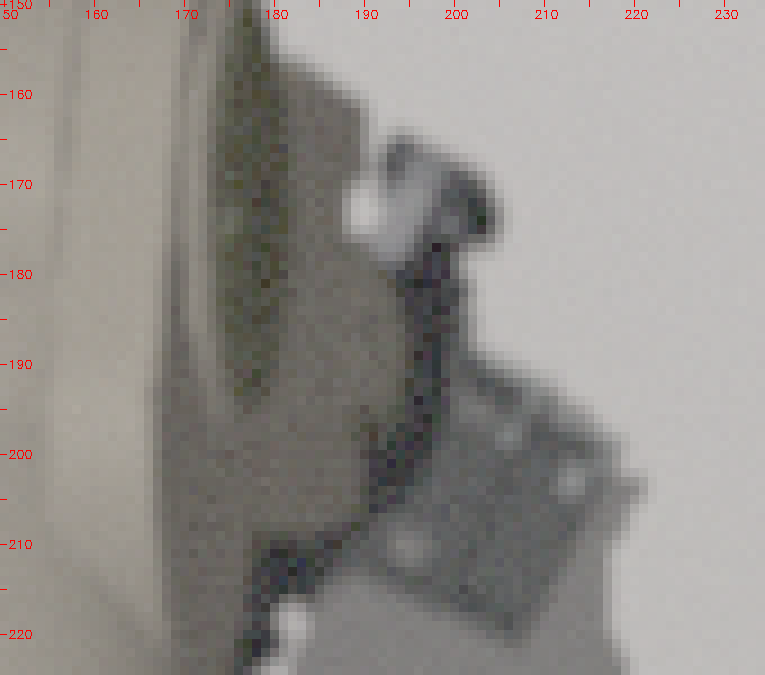

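```bash
python3 - <<'E'
from plant import robot
from h import *
import pickle
S=robot.snapshot("scene");T=robot.snapshot("top")
C=lambda s:-np.array(s["R"]).T@np.array(s["t"]);print(C(S),C(T))
L=np.array([[71,33.5],[71,-33.5],[-71,-33.5],[-71,33.5]])/1000
def go(n,s,uv,idx,z):
    P=plane(s,uv,z)[:,:2];o,a,r=fitrect(P,L[idx]);print(n,np.round(P*1000,1).tolist(),'pose',np.round(o*1000,1),round(float(np.degrees(a)),2),'res',np.round(r*1000,1).tolist())
go('limeS',S,[(360.5,305),(330,316.5),(341.3,247.3),(312.8,252.7)],[0,1,3,2],.064)
z=.1797
P=plane(S,[(333.5,299),(369.5,291.5),(322,253),(358,257)],z)*1000;print(P.round(1)); d=P[0]-P[1];print(np.linalg.norm(d),np.degrees(np.arctan2(d[1],d[0])))
print(np.degrees(np.arctan2(*(P[2]-P[0])[1::-1])),np.degrees(np.arctan2(*(P[3]-P[1])[1::-1])))
go('heldS',S,[(333.5,299),(369.5,291.5)],[3,2],z)
# predicted front corners top view using TCP
p=robot.get_obs()["tcp_pos"];a=np.radians(-118)
c=np.array(p[:2])-.03*np.array([np.cos(a),np.sin(a)]);R=np.array([[np.cos(a),-np.sin(a)],[np.sin(a),np.cos(a)]])
W=np.c_[(L@R.T+c),np.full(4,z)];print('pred c',c,'T',proj(T,W).round(1).tolist(),'S',proj(S,W).round(1).tolist())
E
```

```text
[0.88399635 0.29626341 0.95849929] [ 0.43544356 -0.13272066  1.3658965 ]
limeS [[569.5, 158.8], [633.4, 136.0], [508.2, 39.7], [564.7, 8.9]] pose [568.9  85.9] 62.85 res [[-2.0, -5.5], [2.2, 2.3], [1.5, 1.8], [-1.7, 1.5]]
[[639.1 137.7 179.7]
 [579.8 169.4 179.7]
 [593.1  57.8 179.7]
 [547.  107.9 179.7]]
67.22760705042522 -28.152947759305885
-119.97437880413514 -118.09726106037004
heldS [[639.1, 137.7], [579.8, 169.4]] pose [576.   90.9] -118.15 res [[0.1, -0.1], [-0.1, 0.1]]
pred c [0.56899485 0.08660746] T [[211.9, 192.2], [198.6, 218.1], [144.2, 190.6], [157.6, 165.0]] S [[315.2, 227.2], [348.0, 220.8], [370.5, 287.3], [334.8, 294.8]]
```

```bash
python3 - <<'E'
from plant import robot
from h import *
S=robot.snapshot("scene");T=robot.snapshot("top")
def rect(c,yaw,z):
    L=np.array([[71,33.5],[71,-33.5],[-71,-33.5],[-71,33.5]])/1000;a=np.radians(yaw)
    return np.c_[L@np.array([[np.cos(a),-np.sin(a)],[np.sin(a),np.cos(a)]]).T+np.array(c)/1000,np.full(4,z)]
out=[]
for s,im,f0,(x,y,w,h),f in((T,cv2.imread("pics/t3.png"),cv2.imread("pics/top0.png"),(140,160,90,70),8),(S,cv2.imread("pics/s3.png"),cv2.imread("pics/scene0.png"),(300,215,80,110),6)):
  for k,(m,rs) in enumerate(((im,[((569,86.6),-118,.1797,(0,0,255)),((568,86.2),62.3,.064,(0,255,0))]),(f0,[((568,86.2),62.3,.064,(0,255,0))]))):
    c=zoom(m,x,y,w,h,f)
    for cc,yw,z,col in rs:
      q=proj(s,rect(cc,yw,z));q=((q-[x,y]+.5)*f).astype(np.int32);cv2.polylines(c,[q],True,col,1)
    cv2.imwrite(f"pics/j{f}{k}.png",c)
E
```

```text
(no output)
```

View pics/j80.png

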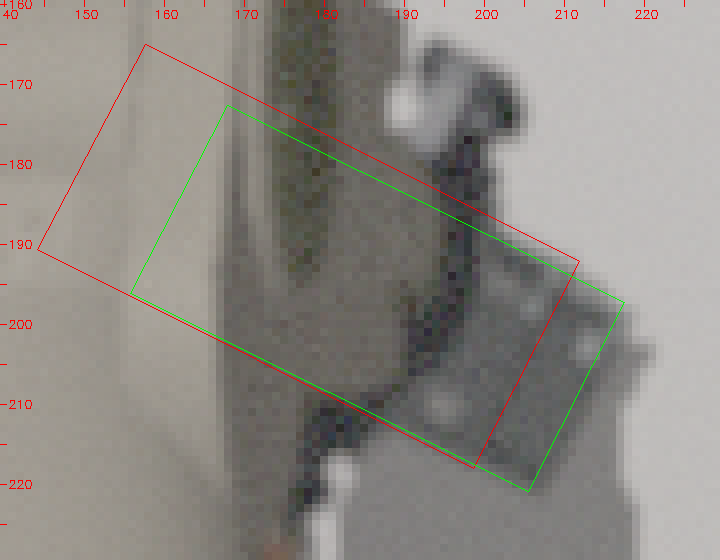

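View pics/j81.png

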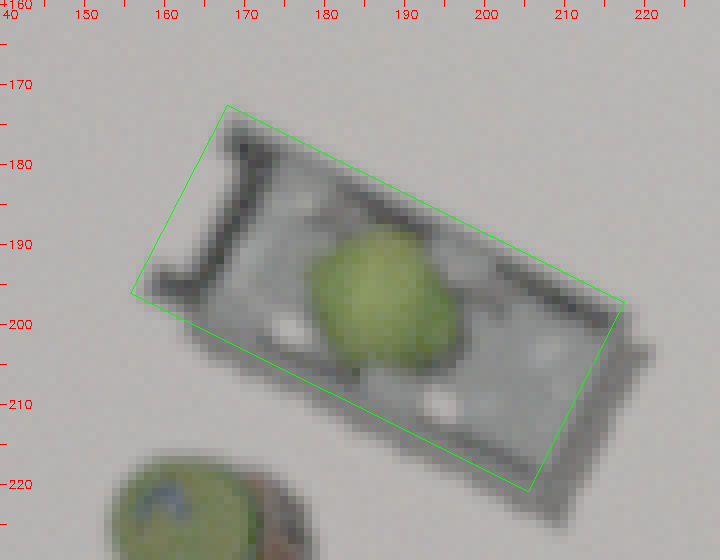

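View pics/j60.png

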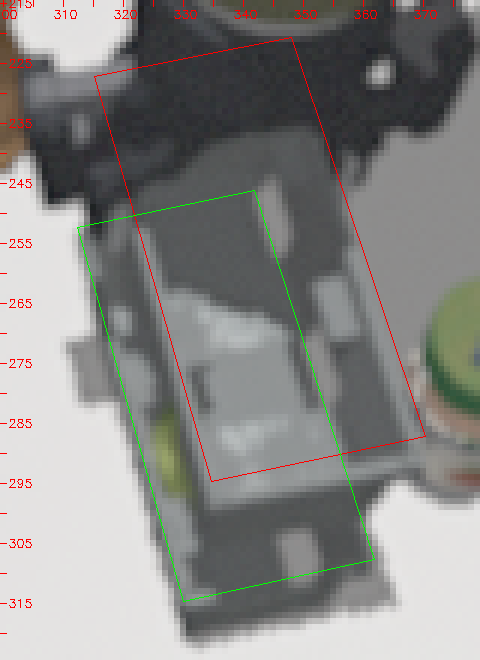

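View pics/j61.png

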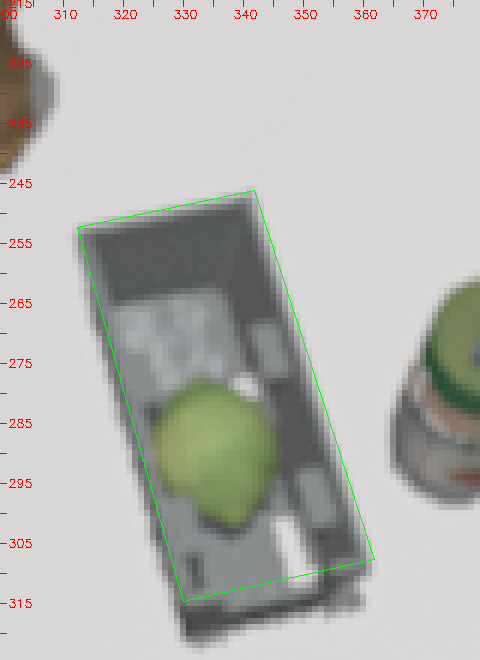

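```bash
python3 - <<'E'
from plant import robot
from h import *
S=robot.snapshot("scene")
def rect(c,yaw,z,tilt=0):
    L=np.array([[71,33.5,0],[71,-33.5,0],[-71,-33.5,0],[-71,33.5,0]])/1000;a=np.radians(yaw)
    R=np.array([[np.cos(a),-np.sin(a),0],[np.sin(a),np.cos(a),0],[0,0,1]])
    L[:,2]=(L[:,0]-.03)*np.tan(tilt)
    return L@R.T+np.array([*np.array(c)/1000,z])
for off in(30,37):
  for tilt in(0,.1):
    a=np.radians(110.2);c=np.array([567.7,-312.2])-off*np.array([np.cos(a),np.sin(a)])
    print(off,tilt,proj(S,rect(c,110.2,.166,tilt)).round(1).tolist())
a=np.radians(110.2);c=np.array([566.9,-311.7])-30*np.array([np.cos(a),np.sin(a)])
print('nest pred',proj(S,rect(c,110.2,.1)).round(1).tolist(),'obs BR(far)194.5,130.5 BL... (180.5,148) FRfar(243,152.5)')
print('under',proj(S,rect(c,110.2,.064)).round(1).tolist())
E
```

```text
30 0 [[242.3, 133.6], [226.2, 153.9], [174.4, 129.8], [191.5, 110.9]]
30 0.1 [[242.1, 132.4], [226.0, 152.7], [175.4, 132.7], [192.3, 113.9]]
37 0 [[239.7, 132.4], [223.5, 152.6], [172.0, 128.7], [189.1, 109.8]]
37 0.1 [[239.6, 131.2], [223.3, 151.5], [172.9, 131.6], [189.9, 112.8]]
nest pred [[245.0, 151.5], [229.8, 171.2], [180.7, 147.9], [196.7, 129.5]] obs BR(far)194.5,130.5 BL... (180.5,148) FRfar(243,152.5)
under [[246.2, 160.6], [231.5, 180.0], [183.6, 157.0], [199.1, 138.8]]
```

In the scene view a back-end droop looks the same as an axial offset of about 8 mm. I'll raise the bin and turn it broadside to the camera to tell them apart.

Call:
play_rows:
  plan: [0, 0, 0, 0, 0, -30, 60, 0, 0, 0, 0, 0, -30, 60, 0, 0, -0.12, 0, 0, -20, 60, 0, 0, -0.12, 0, 0, 0, 60, 0, 0, -0.12, 0, 0, 0, 60]

```text
t: 8.92
tcp_pos: [0.5553, 0.0602, 0.2555]
tcp_rot: [-2.081, 2.35, -0.005]
ft_force: [-0.8, -0.5, -1.2]
grip_width: 0.0666
```

Call:
play_rows:
  plan: [0, 0, -0.12, 0, 0, 0, 60, 0, 0, -0.12, 0, 0, 0, 60, 0, 0, -0.12, 0, 0, 0, 60, 0, 0, -0.12, 0, 0, 0, 60, 0, 0, -0.12, 0, 0, 0, 60]

```text
t: 9.33
tcp_pos: [0.5542, 0.0602, 0.2534]
tcp_rot: [2.684, -1.632, 0.0]
ft_force: [0.2, -0.0, -2.0]
grip_width: 0.0661
```

Call:
play_rows:
  plan: [0, 0, 0, 0, 0, 0, 60, 0, 0, 0, 0, 0, 0, 60, 0, 0, 0, 0, 0, 0, 60, 0, 0, 0, 0, 0, 0, 60]

```text
t: 9.67
tcp_pos: [0.5542, 0.0602, 0.2533]
tcp_rot: [2.678, -1.643, 0.0]
ft_force: [-0.5, -0.2, -1.4]
grip_width: 0.066
```

```bash
cat >> h.py <<'E'
def rect3(c,yaw,z,tilt=0,piv=.03):
    L=np.array([[71,33.5,0],[71,-33.5,0],[-71,-33.5,0],[-71,33.5,0]])/1000;a=np.radians(yaw)
    R=np.array([[np.cos(a),-np.sin(a),0],[np.sin(a),np.cos(a),0],[0,0,1]])
    L[:,2]=(L[:,0]-piv)*np.tan(tilt)
    return L@R.T+np.array([*np.array(c)/1000,z])
def draw(c,s,W,x,y,f,col):
    q=proj(s,W);q=((q-[x,y]+.5)*f).astype(np.int32);cv2.polylines(c,[q],True,col,1)
def tcp(o):
    from scipy.spatial.transform import Rotation as Ro
    M=Ro.from_rotvec(o["tcp_rot"]).as_matrix();return np.array(o["tcp_pos"])*1000,np.degrees(np.arctan2(M[1,0],M[0,0])),M
E
python3 - <<'E'
from plant import robot
from h import *
o=robot.get_obs();p,yaw,M=tcp(o);print(p,yaw,M[:,2])
S=robot.snapshot("scene");m=S["image"][:,:,::-1];cv2.imwrite("pics/s4.png",m)
x,y,w,h,f=300,150,130,110,6
a=np.radians(yaw);d=np.array([np.cos(a),np.sin(a)])
c=zoom(m,x,y,w,h,f)
draw(c,S,rect3(p[:2]-30*d,yaw,p[2]/1000+.0045),x,y,f,(0,0,255))
draw(c,S,rect3(p[:2]-30*d,yaw,p[2]/1000+.0045,.12),x,y,f,(0,255,255))
cv2.imwrite("pics/k0.png",c)
E
```

```text
[554.19631349  60.19017805 253.30598251] -63.04903832012868 [ 8.91096101e-05 -8.85429623e-05 -9.99999992e-01]
```

View pics/k0.png

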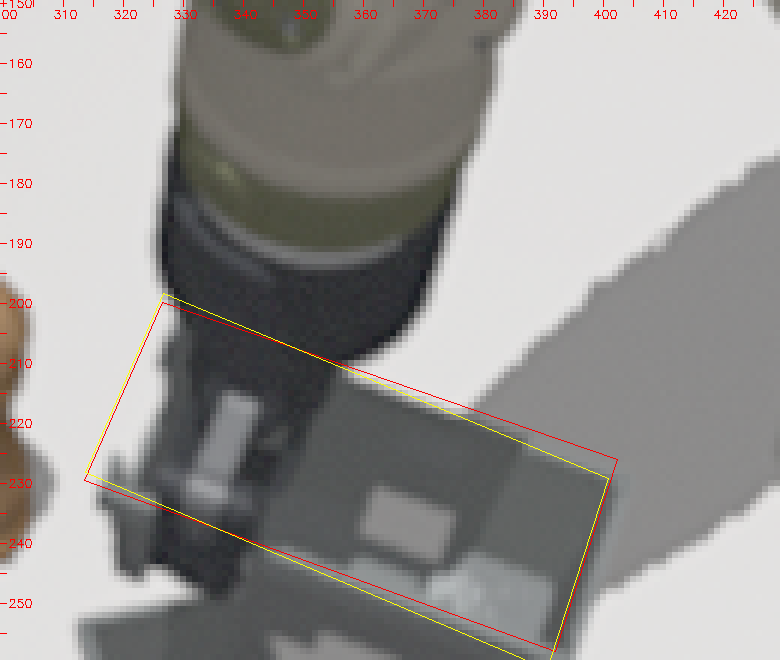

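The bin droops at the back by 0.12 rad because it turned in the grip. The axial offset is about 30 mm as planned. I'll grip harder and tilt the tool to level it.

Call:
play_rows:
  plan: [0, 0, 0, 0, 0, 0, 60, 0, 0, 0, 0, 0, 0, 60, 0, -0.06, 0, 0, 0, 0, 60, 0, -0.06, 0, 0, 0, 0, 60, 0, 0, 0, 0, 0, 0, 60]
  squeeze: 60

```text
t: 10.13
tcp_pos: [0.5547, 0.059, 0.2528]
tcp_rot: [-2.621, 1.608, 0.16]
ft_force: [0.1, -0.4, -2.6]
grip_width: 0.0659
```

Call:
play_rows:
  plan: [0, 0, 0, 0, 0, 0, 60, 0, 0, 0, 0, 0, 0, 60, 0, 0, 0, 0, 0, 0, 60, 0, 0, 0, 0, 0, 0, 60]

```text
t: 10.47
tcp_pos: [0.554, 0.0606, 0.2534]
tcp_rot: [-2.624, 1.604, 0.156]
ft_force: [0.6, -0.1, -0.7]
grip_width: 0.0658
```

```bash
python3 - <<'E'
from plant import robot
from h import *
o=robot.get_obs();p,yaw,M=tcp(o);print(p,yaw,M[:,2],o["grip_width"])
S=robot.snapshot("scene");m=S["image"][:,:,::-1];cv2.imwrite("pics/s5.png",m)
x,y,w,h,f=300,180,130,90,6
a=np.radians(yaw);d=np.array([np.cos(a),np.sin(a)])
c=zoom(m,x,y,w,h,f)
draw(c,S,rect3(p[:2]-30*d,yaw,p[2]/1000+.0045),x,y,f,(0,0,255))
cv2.imwrite("pics/k1.png",c)
E
```

```text
[553.96564842  60.5933233  253.43743161] -62.89394197958837 [-0.05399608  0.10588599 -0.99291116] 0.06584036796519258
```

View pics/k1.png

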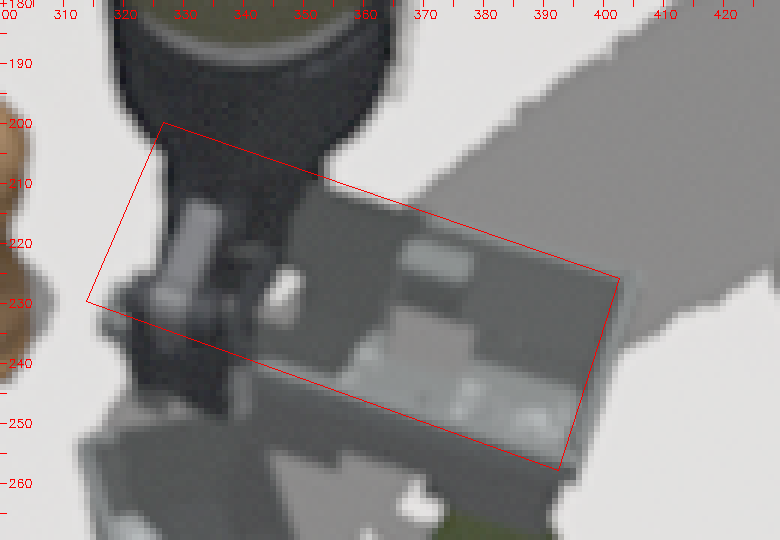

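Now slightly over-corrected by about 0.04 rad, so I'll take some back and turn to yaw -117.8 above the lime bin, estimated at (567.3, 84.6).

```bash
cat > plan2.py <<'E'
# bin-centre target: cx cy tcpz yaw(bin/tool x) offset(mm, tcp ahead of bin centre) pitch(rad, total tool tilt about -tool y) open n
import sys,numpy as np
from scipy.spatial.transform import Rotation as Ro
from plant import robot
cx,cy,z,yaw,off,pitch,op=map(float,sys.argv[1:8]);n=int(sys.argv[8])
a=np.radians(yaw);c,s=np.cos(a),np.sin(a)
Rt=Ro.from_matrix(np.array([[c,s,0],[s,-c,0],[0,0,-1.]]))*Ro.from_rotvec([0,-pitch,0])
o=robot.get_obs();p=np.array(o["tcp_pos"])*1000;R=Ro.from_rotvec(o["tcp_rot"])
d=np.array([cx+off*c,cy+off*s,z])-p;rv=(R.inv()*Rt).as_rotvec()
print("at",p.round(1),"d",d.round(1),"rv",rv.round(3),"t",o["t"])
rows=[]
for i in range(n):
    rows.append([*np.round(rv/n,3),*np.round(R.inv().apply(d/n),1),op]);R=R*Ro.from_rotvec(rv/n)
for i in range(0,n,5):print([float(v) for r in rows[i:i+5] for v in r])
E
python3 plan2.py 567.3 84.6 215 -117.8 32 0.085 60 10
```

```text
at [554.   60.6 253.5] d [ -1.6  -4.3 -38.5] rv [0.097 0.032 0.953] t 10.5167
[0.01, 0.003, 0.095, 0.8, 0.3, 3.8, 60.0, 0.01, 0.003, 0.095, 0.8, 0.3, 3.8, 60.0, 0.01, 0.003, 0.095, 0.8, 0.3, 3.8, 60.0, 0.01, 0.003, 0.095, 0.8, 0.2, 3.8, 60.0, 0.01, 0.003, 0.095, 0.8, 0.2, 3.8, 60.0]
[0.01, 0.003, 0.095, 0.8, 0.1, 3.8, 60.0, 0.01, 0.003, 0.095, 0.8, 0.1, 3.8, 60.0, 0.01, 0.003, 0.095, 0.8, 0.1, 3.8, 60.0, 0.01, 0.003, 0.095, 0.8, 0.0, 3.8, 60.0, 0.01, 0.003, 0.095, 0.8, -0.0, 3.8, 60.0]
```

Call:
play_rows:
  plan: [0.01, 0.003, 0.095, 0.8, 0.2, 3.8, 60, 0.01, 0.003, 0.095, 0.8, 0.2, 3.8, 60, 0.01, 0.003, 0.095, 0.8, 0.2, 3.8, 60, 0.01, 0.003, 0.095, 0.8, 0.2, 3.8, 60, 0.01, 0.003, 0.095, 0.8, 0.2, 3.8, 60]

```text
t: 10.93
tcp_pos: [0.5535, 0.0584, 0.2339]
tcp_rot: [-2.159, 2.18, 0.115]
ft_force: [1.7, 0.4, -0.6]
grip_width: 0.066
```

Call:
play_rows:
  plan: [0.01, 0.003, 0.095, 0.8, 0.1, 3.8, 60, 0.01, 0.003, 0.095, 0.8, 0.1, 3.8, 60, 0.01, 0.003, 0.095, 0.8, 0.1, 3.8, 60, 0.01, 0.003, 0.095, 0.8, 0, 3.8, 60, 0.01, 0.003, 0.095, 0.8, 0, 3.8, 60]

```text
t: 11.35
tcp_pos: [0.5526, 0.0564, 0.2147]
tcp_rot: [-1.581, 2.626, 0.067]
ft_force: [0.1, 0.6, -0.9]
grip_width: 0.0656
```

Call:
play_rows:
  plan: [0, 0, 0, 0, 0, 0, 60, 0, 0, 0, 0, 0, 0, 60, 0, 0, 0, 0, 0, 0, 60, 0, 0, 0, 0, 0, 0, 60]

```text
t: 11.68
tcp_pos: [0.5531, 0.0562, 0.215]
tcp_rot: [-1.589, 2.621, 0.068]
ft_force: [-0.4, -0.4, -0.9]
grip_width: 0.066
```

```bash
python3 plan2.py 567.3 84.6 165 -117.8 32 0.085 60 3; python3 - <<'E'
from plant import robot
from h import *
o=robot.get_obs();p,yaw,M=tcp(o);print(p,yaw,M[:,2],o["grip_width"])
S=robot.snapshot("scene");m=S["image"][:,:,::-1];cv2.imwrite("pics/s6.png",m)
x,y,w,h,f=300,200,90,125,6
a=np.radians(yaw);d=np.array([np.cos(a),np.sin(a)])
c=zoom(m,x,y,w,h,f)
draw(c,S,rect3(p[:2]-32*d,yaw,p[2]/1000+.0045),x,y,f,(0,0,255))
draw(c,S,rect3([567.3,84.6],62.2,.064),x,y,f,(0,255,0))
cv2.imwrite("pics/l1.png",c)
E
```

```text
at [553.1  56.2 215. ] d [ -0.8   0.1 -50. ] rv [-0.001  0.003  0.004] t 11.6833
[-0.0, 0.001, 0.001, 1.6, 0.3, 16.6, 60.0, -0.0, 0.001, 0.001, 1.5, 0.3, 16.6, 60.0, -0.0, 0.001, 0.001, 1.5, 0.3, 16.6, 60.0]
[553.14283038  56.18901242 215.00702116] -117.5563526086831 [ 0.0420729   0.07731808 -0.99611836] 0.06598349775878708
```

View pics/l1.png

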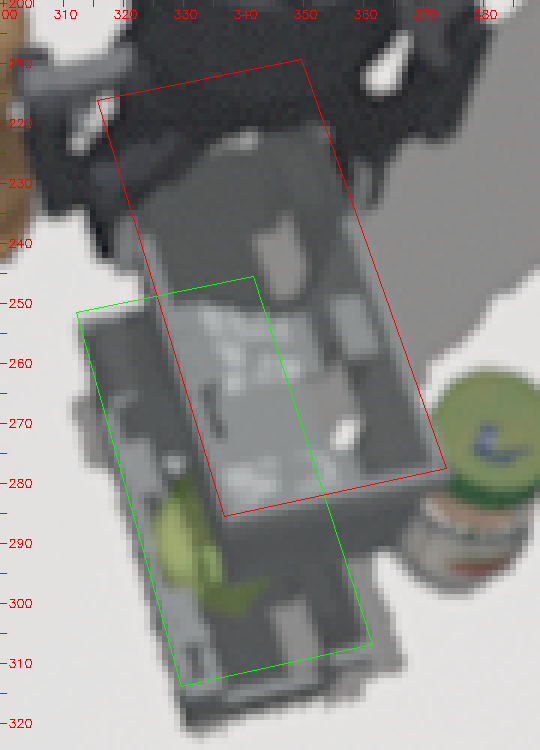

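The held back edge and the lime bin show the same offset of about 1 px from their predicted outlines, so they are aligned relative to each other. Lowering in stages.

Call:
play_rows:
  plan: [0, 0, 0, 1.5, 0.3, 16.6, 60, 0, 0, 0, 1.5, 0.3, 16.6, 60, 0, 0, 0, 1.5, 0.3, 16.6, 60, 0, 0, 0, 1.3, 0, 16, 60, 0, 0, 0, 0, 0, 0, 60]

```text
t: 12.15
tcp_pos: [0.5502, 0.0566, 0.1455]
tcp_rot: [-1.589, 2.626, 0.073]
ft_force: [-1.7, 0.1, -1.7]
grip_width: 0.0657
```

Call:
play_rows:
  plan: [0, 0, 0, 0, 0, 0, 60, 0, 0, 0, 0, 0, 0, 60, 0, 0, 0, 0, 0, 0, 60, 0, 0, 0, 0, 0, 0, 60]

```text
t: 12.48
tcp_pos: [0.553, 0.0564, 0.1499]
tcp_rot: [-1.586, 2.621, 0.066]
ft_force: [-0.3, -0.0, -0.7]
grip_width: 0.066
```

```bash
python3 plan2.py 567.3 84.6 130 -117.8 32 0.085 60 2; python3 - <<'E'
from plant import robot
from h import *
o=robot.get_obs();p,yaw,M=tcp(o);print(p,yaw,M[:,2],o["grip_width"],o["ft_force"])
S=robot.snapshot("scene");m=S["image"][:,:,::-1];cv2.imwrite("pics/s7.png",m)
x,y,w,h,f=300,215,90,110,6
a=np.radians(yaw);d=np.array([np.cos(a),np.sin(a)])
c=zoom(m,x,y,w,h,f)
draw(c,S,rect3(p[:2]-32*d,yaw,p[2]/1000+.0045),x,y,f,(0,0,255))
draw(c,S,rect3([567.3,84.6],62.2,.064),x,y,f,(0,255,0))
cv2.imwrite("pics/l2.png",c)
E
```

```text
at [553.   56.4 149.9] d [ -0.7  -0.1 -19.9] rv [-0.003  0.004  0.003] t 12.4833
[-0.001, 0.002, 0.001, 1.1, 0.3, 9.9, 60.0, -0.001, 0.002, 0.001, 1.1, 0.3, 9.9, 60.0]
[553.04350165  56.41996244 149.86902374] -117.64388565917103 [ 0.04380571  0.07712738 -0.99605845] 0.06601989312324708 [-0.26647688 -0.03575968 -0.69644773]
```

View pics/l2.png

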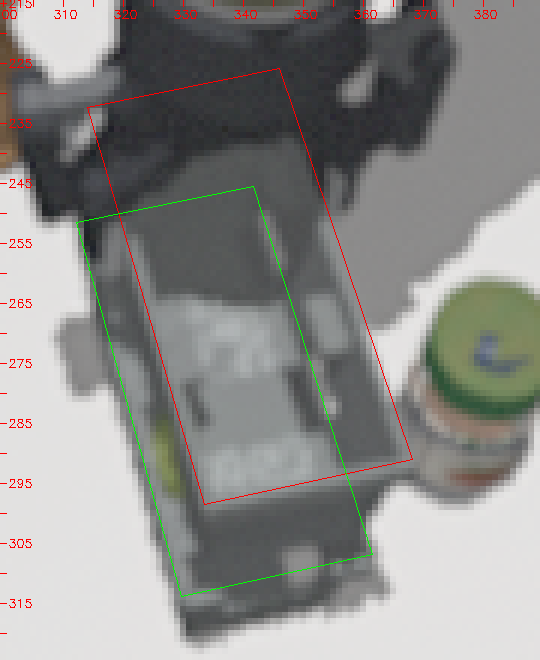

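Call:
play_rows:
  plan: [0, 0, 0, 1, 1, 10, 60, 0, 0, 0, 1, 0.5, 10, 60, 0, 0, 0, 0.4, 0, 5, 60, 0, 0, 0, 0, 0, 0, 60, 0, 0, 0, 0, 0, 0, 60]

```text
t: 12.95
tcp_pos: [0.5501, 0.0571, 0.1225]
tcp_rot: [-1.587, 2.624, 0.07]
ft_force: [-0.0, 0.0, -1.3]
grip_width: 0.0656
```

Call:
play_rows:
  plan: [0, 0, 0, 0.2, 0, 2, 60, 0, 0, 0, 0.2, 0, 2, 60, 0, 0, 0, 0, 0, 0, 60, 0, 0, 0, 0, 0, 0, 60]

```text
t: 13.28
tcp_pos: [0.5508, 0.057, 0.1195]
tcp_rot: [-1.586, 2.623, 0.068]
ft_force: [-0.2, -1.0, -0.7]
grip_width: 0.0659
```

Call:
play_rows:
  plan: [0, 0, 0, 0.2, 0, 2, 60, 0, 0, 0, 0, 0, 0, 60, 0, 0, 0, 0, 0, 0, 60]

```text
t: 13.53
tcp_pos: [0.5507, 0.0569, 0.1174]
tcp_rot: [-1.586, 2.623, 0.069]
ft_force: [0.3, 0.6, -0.9]
grip_width: 0.0657
```

Call:
play_rows:
  plan: [0, 0, 0, 0.1, 0, 1.5, 60, 0, 0, 0, 0, 0, 0, 60, 0, 0, 0, 0, 0, 0, 60]

```text
t: 13.78
tcp_pos: [0.5507, 0.057, 0.1158]
tcp_rot: [-1.587, 2.623, 0.069]
ft_force: [-0.4, 0.0, -1.2]
grip_width: 0.0657
```

Call:
play_rows:
  plan: [0, 0, 0, 0.1, 0, 1.5, 60, 0, 0, 0, 0, 0, 0, 60, 0, 0, 0, 0, 0, 0, 60]

```text
t: 14.03
tcp_pos: [0.551, 0.0569, 0.1146]
tcp_rot: [-1.586, 2.622, 0.068]
ft_force: [-0.2, 0.1, 1.4]
grip_width: 0.0658
```

```bash
python3 - <<'E'
from plant import robot
from h import *
o=robot.get_obs();p,yaw,M=tcp(o);print(p,yaw,M[:,2],o["grip_width"],o["ft_force"])
S=robot.snapshot("scene");m=S["image"][:,:,::-1]
x,y,w,h,f=300,215,90,110,6
c=zoom(m,x,y,w,h,f)
draw(c,S,rect3([567.3,84.6],-117.8,.119),x,y,f,(0,0,255))
draw(c,S,rect3([567.3,84.6],62.2,.064),x,y,f,(0,255,0))
cv2.imwrite("pics/l3.png",c)
E
```

```text
[550.97107973  56.94754625 114.6142928 ] -117.66152149667373 [ 0.04206463  0.07730679 -0.99611958] 0.06576808627504993 [-0.21519525  0.08661851  1.44773991]
```

View pics/l3.png

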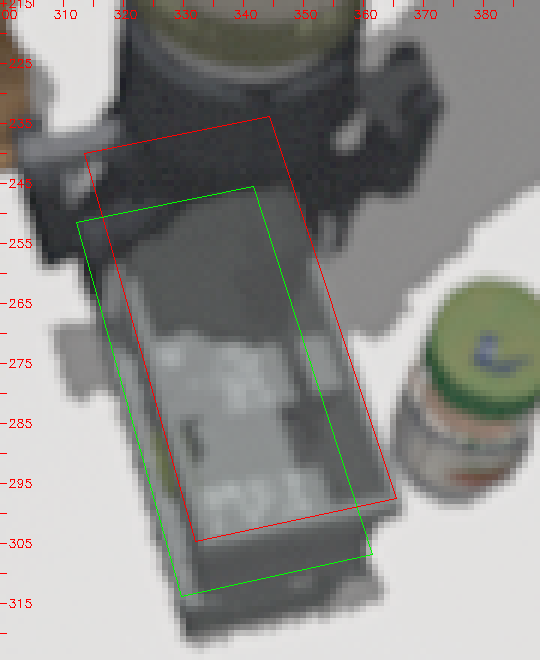

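It has entered the mouth and is now touching the lugs. One more mm, then I let go.

Call:
play_rows:
  plan: [0, 0, 0, 0.1, 0, 1, 60, 0, 0, 0, 0, 0, 0, 60]

```text
t: 14.25
tcp_pos: [0.5509, 0.0568, 0.1138]
tcp_rot: [-1.586, 2.623, 0.068]
ft_force: [-2.3, -2.6, 4.3]
grip_width: 0.0659
```

Call:
play_rows:
  plan: [0, 0, 0, 0, 0, 0, 77, 0, 0, 0, 0, 0, 0, 77, 0, 0, 0, 0, 0, 0, 77, 0, 0, 0, 0, 0, 0, 77]

```text
t: 14.58
tcp_pos: [0.5508, 0.0571, 0.1133]
tcp_rot: [-1.587, 2.623, 0.069]
ft_force: [-0.4, 0.2, 0.6]
grip_width: 0.077
```

```bash
python3 - <<'E'
from plant import robot
o=robot.get_obs();print(o["tcp_pos"],o["grip_width"],o["ft_force"])
E
```

```text
[0.55076769 0.05713025 0.11333084] 0.0769583784671225 [-0.35153585  0.20620639  0.58043433]
```

Call:
play_rows:
  plan: [0, 0, 0, 0, 0, -10, 77, 0, 0, 0, 0, 0, -20, 77, 0, 0, 0, 0, 0, -35, 80, 0, 0, 0, 0, 0, -35, 85, 0, 0, 0, 0, 0, -30, 85]

```text
t: 15.0
tcp_pos: [0.5453, 0.0469, 0.2457]
tcp_rot: [-1.586, 2.622, 0.067]
ft_force: [0.1, 0.4, 1.0]
grip_width: 0.0853
```

```bash
python3 plan2.py 577.5 -340.5 250 110.2 0 0 85 22
```

```text
at [545.3  46.9 245.7] d [  32.2 -387.4    4.3] rv [0.101 0.048 2.305] t 15.0
[0.005, 0.002, 0.105, 14.8, -9.5, -1.5, 85.0, 0.005, 0.002, 0.105, 13.8, -11.0, -1.4, 85.0, 0.005, 0.002, 0.105, 12.6, -12.4, -1.3, 85.0, 0.005, 0.002, 0.105, 11.2, -13.6, -1.2, 85.0, 0.005, 0.002, 0.105, 9.7, -14.7, -1.2, 85.0]
[0.005, 0.002, 0.105, 8.1, -15.7, -1.1, 85.0, 0.005, 0.002, 0.105, 6.4, -16.4, -1.0, 85.0, 0.005, 0.002, 0.105, 4.7, -17.0, -0.9, 85.0, 0.005, 0.002, 0.105, 2.9, -17.4, -0.8, 85.0, 0.005, 0.002, 0.105, 1.1, -17.6, -0.7, 85.0]
[0.005, 0.002, 0.105, -0.8, -17.6, -0.6, 85.0, 0.005, 0.002, 0.105, -2.6, -17.5, -0.6, 85.0, 0.005, 0.002, 0.105, -4.4, -17.1, -0.5, 85.0, 0.005, 0.002, 0.105, -6.2, -16.5, -0.4, 85.0, 0.005, 0.002, 0.105, -7.9, -15.8, -0.4, 85.0]
[0.005, 0.002, 0.105, -9.5, -14.9, -0.3, 85.0, 0.005, 0.002, 0.105, -11.0, -13.8, -0.3, 85.0, 0.005, 0.002, 0.105, -12.4, -12.6, -0.2, 85.0, 0.005, 0.002, 0.105, -13.6, -11.2, -0.2, 85.0, 0.005, 0.002, 0.105, -14.7, -9.7, -0.2, 85.0]
[0.005, 0.002, 0.105, -15.7, -8.1, -0.2, 85.0, 0.005, 0.002, 0.105, -16.4, -6.5, -0.2, 85.0]
```

```bash
python3 plan2.py 577.5 -340.5 250 -69.8 0 0 85 12
```

```text
at [545.3  46.9 245.7] d [  32.2 -387.4    4.3] rv [-0.039  0.082 -0.835] t 15.0
[-0.003, 0.007, -0.07, 27.2, -17.4, -2.7, 85.0, -0.003, 0.007, -0.07, 28.4, -15.4, -2.6, 85.0, -0.003, 0.007, -0.07, 29.4, -13.4, -2.4, 85.0, -0.003, 0.007, -0.07, 30.3, -11.3, -2.3, 85.0, -0.003, 0.007, -0.07, 31.0, -9.2, -2.1, 85.0]
[-0.003, 0.007, -0.07, 31.6, -7.0, -1.9, 85.0, -0.003, 0.007, -0.07, 32.0, -4.8, -1.7, 85.0, -0.003, 0.007, -0.07, 32.3, -2.5, -1.5, 85.0, -0.003, 0.007, -0.07, 32.4, -0.3, -1.3, 85.0, -0.003, 0.007, -0.07, 32.3, 2.0, -1.1, 85.0]
[-0.003, 0.007, -0.07, 32.1, 4.2, -0.8, 85.0, -0.003, 0.007, -0.07, 31.7, 6.4, -0.6, 85.0]
```

Call:
play_rows:
  plan: [-0.003, 0.007, -0.07, 27, -17, -3, 85, -0.003, 0.007, -0.07, 28, -15, -3, 85, -0.003, 0.007, -0.07, 29, -13, -2, 85, -0.003, 0.007, -0.07, 30, -11, -2, 85, -0.003, 0.007, -0.07, 31, -9, -2, 85]

```text
t: 15.42
tcp_pos: [0.5578, -0.114, 0.2457]
tcp_rot: [-2.044, 2.325, 0.038]
ft_force: [0.4, -0.8, 0.1]
grip_width: 0.0849
```

Call:
play_rows:
  plan: [-0.003, 0.007, -0.07, 32, -7, -2, 85, -0.003, 0.007, -0.07, 32, -5, -2, 85, -0.003, 0.007, -0.07, 32, -3, -2, 85, -0.003, 0.007, -0.07, 32, 0, -1, 85, -0.003, 0.007, -0.07, 32, 2, -1, 85]

```text
t: 15.83
tcp_pos: [0.5718, -0.2752, 0.248]
tcp_rot: [-2.443, 1.955, 0.008]
ft_force: [1.6, -0.4, 0.5]
grip_width: 0.0851
```

Call:
play_rows:
  plan: [-0.003, 0.007, -0.07, 32, 4, -1, 85, -0.003, 0.007, -0.07, 32, 6, -1, 85, 0, 0, 0, 0, 0, 0, 85, 0, 0, 0, 0, 0, 0, 85, 0, 0, 0, 0, 0, 0, 85]

```text
t: 16.25
tcp_pos: [0.578, -0.3379, 0.2488]
tcp_rot: [2.58, -1.792, 0.003]
ft_force: [0.4, 0.1, -0.7]
grip_width: 0.085
```

```bash
python3 plan2.py 577.5 -340.5 130 -69.8 0 0 85 5; python3 - <<'E'
from plant import robot
from h import *
S=robot.snapshot("scene");T=robot.snapshot("top")
for s,n,(x,y,w,h),f in((S,"m1",(300,215,80,110),6),(T,"m2",(140,160,95,75),8),(S,"m3",(165,90,100,110),6)):
    m=s["image"][:,:,::-1];c=zoom(m,x,y,w,h,f)
    if n!="m3":
        draw(c,s,rect3([567.3,84.6],-117.8,.119),x,y,f,(0,0,255))
        draw(c,s,rect3([567.3,84.6],62.2,.064),x,y,f,(0,255,0))
    cv2.imwrite(f"pics/{n}.png",c)
E
```

```text
at [ 578.  -337.9  248.8] d [  -0.5   -2.6 -118.8] rv [-0.001 -0.001  0.004] t 16.25
[-0.0, -0.0, 0.001, 0.4, 0.3, 23.8, 85.0, -0.0, -0.0, 0.001, 0.4, 0.3, 23.8, 85.0, -0.0, -0.0, 0.001, 0.4, 0.3, 23.8, 85.0, -0.0, -0.0, 0.001, 0.4, 0.3, 23.8, 85.0, -0.0, -0.0, 0.001, 0.5, 0.3, 23.8, 85.0]
```

View pics/m1.png

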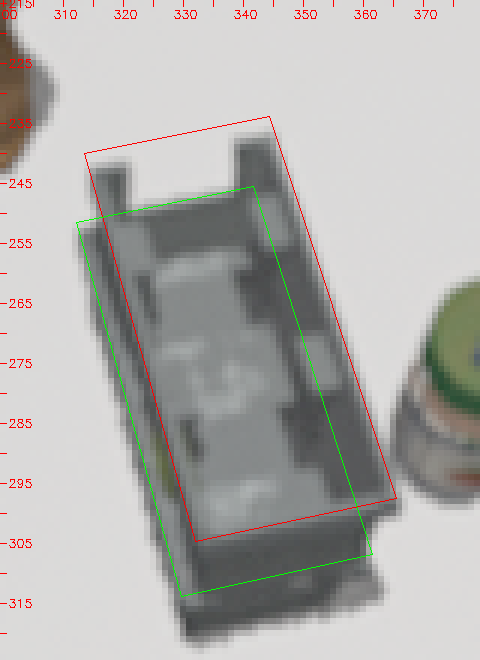

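View pics/m2.png

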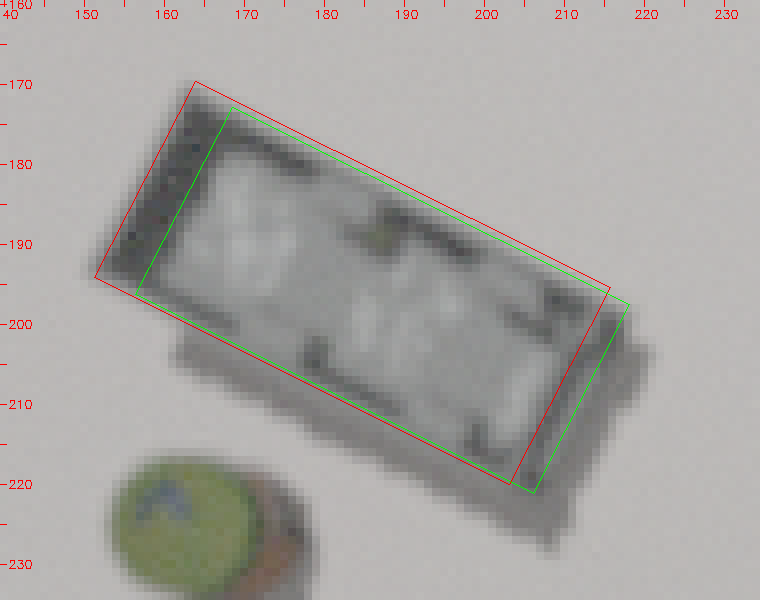

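View pics/m3.png

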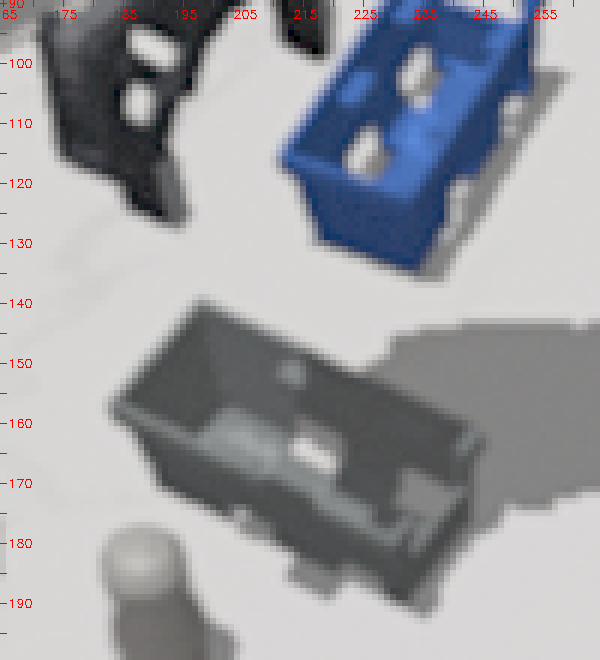

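The first bin sits level on the lime bin and matches the predicted outline at 55 mm in both views. The under bin is undisturbed, with rim corners at (184,157), (198,140) and (245,161). Going down for it, gripping at the centre.

Call:
play_rows:
  plan: [0, 0, 0.001, 1, 0, 25, 85, 0, 0, 0.001, 1, 0, 30, 85, 0, 0, 0.001, 1, 0, 30, 85, 0, 0, 0.001, 0, 0, 30, 85, 0, 0, 0, 0, 0, 20, 85]

```text
t: 16.77
tcp_pos: [0.5787, -0.3388, 0.1112]
tcp_rot: [2.579, -1.794, -0.001]
ft_force: [-0.2, -0.1, -0.2]
grip_width: 0.0845
```

Call:
play_rows:
  plan: [0, 0, 0, 0, 0, 0, 85, 0, 0, 0, 0, 0, 0, 85, 0, 0, 0, 0, 0, 0, 85]

```text
t: 17.02
tcp_pos: [0.5805, -0.3409, 0.1156]
tcp_rot: [2.578, -1.794, 0.007]
ft_force: [0.1, 0.1, -0.2]
grip_width: 0.0848
```

```bash
python3 plan2.py 577.8 -341 59.5 -69.8 0 0 85 5
```

```text
at [ 580.5 -340.9  115.6] d [ -2.7  -0.1 -56.1] rv [-0.002 -0.004  0.002] t 17.0167
[-0.0, -0.001, 0.0, -0.2, 0.5, 11.2, 85.0, -0.0, -0.001, 0.0, -0.2, 0.5, 11.2, 85.0, -0.0, -0.001, 0.0, -0.2, 0.5, 11.2, 85.0, -0.0, -0.001, 0.0, -0.2, 0.5, 11.2, 85.0, -0.0, -0.001, 0.0, -0.2, 0.5, 11.2, 85.0]
```

Call:
play_rows:
  plan: [0, 0, 0, 0, 0.5, 11, 85, 0, 0, 0, 0, 0.5, 11, 85, 0, 0, 0, 0, 0.5, 11, 85, 0, 0, 0, 0, 0.5, 11, 85, 0, 0, 0, 0, 0, 8, 85]

```text
t: 17.43
tcp_pos: [0.5769, -0.3416, 0.0596]
tcp_rot: [2.577, -1.796, 0.001]
ft_force: [-0.1, -0.1, -0.4]
grip_width: 0.0852
```

Call:
play_rows:
  plan: [0, 0, 0, 0, 0, 0, 85, 0, 0, 0, 0, 0, 0, 85, 0, 0, 0, 0, 0, 0, 85]

```text
t: 17.68
tcp_pos: [0.5779, -0.3421, 0.0617]
tcp_rot: [2.577, -1.796, 0.004]
ft_force: [-0.2, -0.4, -0.3]
grip_width: 0.0853
```

```bash
python3 plan2.py 577.8 -341 59.5 -69.8 0 0 85 1; python3 - <<'E'
from plant import robot
from h import *
S=robot.snapshot("scene")
cv2.imwrite("pics/n1.png",zoom(S["image"][:,:,::-1],165,90,100,110,6))
E
```

```text
at [ 577.9 -342.1   61.7] d [-0.1  1.1 -2.2] rv [-0.001 -0.002  0.001] t 17.6833
[-0.001, -0.002, 0.001, -1.1, -0.3, 2.2, 85.0]
```

View pics/n1.png

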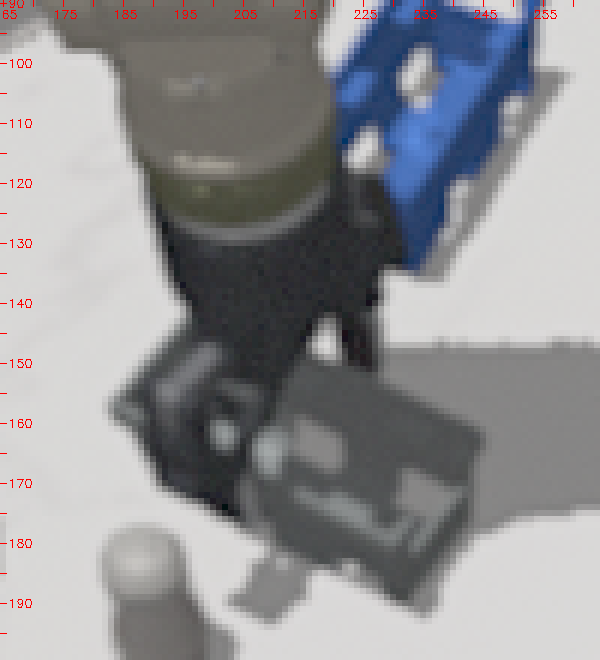

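Call:
play_rows:
  plan: [0, 0, 0, -1, 0, 2, 85, 0, 0, 0, 0, 0, 0, 85, 0, 0, 0, 0, 0, 0, 60, 0, 0, 0, 0, 0, 0, 60, 0, 0, 0, 0, 0, 0, 60]
  squeeze: 70

```text
t: 18.15
tcp_pos: [0.5776, -0.3413, 0.0604]
tcp_rot: [2.577, -1.796, 0.005]
ft_force: [-1.3, 1.4, 3.3]
grip_width: 0.0656
```

Call:
play_rows:
  plan: [0, 0, 0, 0, 0, 0, 60, 0, 0, 0, 0, 0, 0, 60, 0, 0, 0, 0, 0, 0, 60, 0, 0, 0, 0, 0, 0, 60]

```text
t: 18.48
tcp_pos: [0.5777, -0.3413, 0.0604]
tcp_rot: [2.577, -1.796, 0.006]
ft_force: [0.1, -0.1, 5.0]
grip_width: 0.0653
```

Call:
play_rows:
  plan: [0, 0, 0, 0, 0, -8, 60, 0, 0, 0, 0, 0, -12, 60, 0, 0, 0, 0, 0, -20, 60, 0, 0, 0, 0, 0, -30, 60, 0, 0, 0, 0, 0, -35, 60]

```text
t: 18.9
tcp_pos: [0.576, -0.3398, 0.1641]
tcp_rot: [2.578, -1.796, -0.003]
ft_force: [-0.2, -0.8, -2.1]
grip_width: 0.0657
```

Call:
play_rows:
  plan: [0, 0, 0, 0, 0, -35, 60, 0, 0, 0, 0, 0, -35, 60, 0, 0, 0, 0, 0, -25, 60, 0, 0, 0, 0, 0, -15, 60, 0, 0, 0, 0, 0, 0, 60]

```text
t: 19.32
tcp_pos: [0.5783, -0.3415, 0.2802]
tcp_rot: [2.577, -1.795, 0.017]
ft_force: [0.3, -0.9, -1.2]
grip_width: 0.0656
```

Call:
play_rows:
  plan: [0, 0, 0, 0, 0, 0, 60, 0, 0, 0, 0, 0, 0, 60, 0, 0, 0, 0, 0, 0, 60]

```text
t: 19.57
tcp_pos: [0.5763, -0.3401, 0.2724]
tcp_rot: [2.577, -1.796, -0.002]
ft_force: [0.1, 0.5, -2.1]
grip_width: 0.0656
```

```bash
python3 plan2.py 566.5 85 290 -117.8 0 0 60 15; python3 - <<'E'
from plant import robot
from h import *
o=robot.get_obs();p,yaw,M=tcp(o);print(p,yaw,M[:,2],o["grip_width"],o["ft_force"])
S=robot.snapshot("scene");m=S["image"][:,:,::-1]
x,y,w,h,f=140,40,120,140,5
c=zoom(m,x,y,w,h,f)
draw(c,S,rect3(p[:2],yaw,p[2]/1000+.0045),x,y,f,(0,0,255))
cv2.imwrite("pics/n2.png",c)
E
```

```text
at [ 576.3 -340.1  272.4] d [ -9.8 425.1  17.6] rv [0.001 0.    0.839] t 19.5667
[0.0, 0.0, 0.056, -26.8, -9.2, -1.2, 60.0, 0.0, 0.0, 0.056, -27.3, -7.7, -1.2, 60.0, 0.0, 0.0, 0.056, -27.7, -6.2, -1.2, 60.0, 0.0, 0.0, 0.056, -28.0, -4.6, -1.2, 60.0, 0.0, 0.0, 0.056, -28.2, -3.0, -1.2, 60.0]
[0.0, 0.0, 0.056, -28.3, -1.4, -1.2, 60.0, 0.0, 0.0, 0.056, -28.3, 0.1, -1.2, 60.0, 0.0, 0.0, 0.056, -28.3, 1.7, -1.2, 60.0, 0.0, 0.0, 0.056, -28.2, 3.3, -1.2, 60.0, 0.0, 0.0, 0.056, -27.9, 4.9, -1.2, 60.0]
[0.0, 0.0, 0.056, -27.6, 6.4, -1.2, 60.0, 0.0, 0.0, 0.056, -27.2, 8.0, -1.2, 60.0, 0.0, 0.0, 0.056, -26.7, 9.5, -1.2, 60.0, 0.0, 0.0, 0.056, -26.1, 10.9, -1.2, 60.0, 0.0, 0.0, 0.056, -25.5, 12.4, -1.2, 60.0]
[ 576.290515   -340.08649659  272.39412356] -69.73421194314938 [-1.27782146e-03  4.85968925e-04 -9.99999066e-01] 0.06562868334511504 [ 0.07225053  0.49049183 -2.12173968]
```

View pics/n2.png

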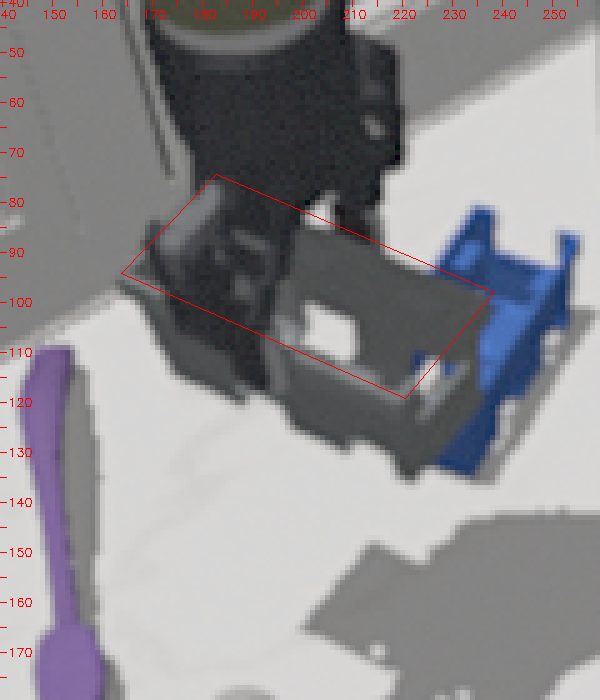

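Call:
play_rows:
  plan: [0, 0, 0.056, -27, -9, -1, 60, 0, 0, 0.056, -27, -8, -1, 60, 0, 0, 0.056, -28, -6, -1, 60, 0, 0, 0.056, -28, -5, -1, 60, 0, 0, 0.056, -28, -3, -1, 60]

```text
t: 20.03
tcp_pos: [0.5733, -0.1974, 0.2779]
tcp_rot: [2.298, -2.141, -0.0]
ft_force: [0.1, -0.2, -0.8]
grip_width: 0.0655
```

Call:
play_rows:
  plan: [0, 0, 0.056, -28, -1, -1, 60, 0, 0, 0.056, -28, 0, -1, 60, 0, 0, 0.056, -28, 2, -1, 60, 0, 0, 0.056, -28, 3, -1, 60, 0, 0, 0.056, -28, 5, -1, 60]

```text
t: 20.45
tcp_pos: [0.5696, -0.0568, 0.2828]
tcp_rot: [1.976, -2.44, 0.001]
ft_force: [0.4, 0.0, -1.9]
grip_width: 0.0652
```

Call:
play_rows:
  plan: [0, 0, 0.056, -28, 6, -1, 60, 0, 0, 0.056, -27, 8, -1, 60, 0, 0, 0.056, -27, 9, -1, 60, 0, 0, 0.056, -26, 11, -1, 60, 0, 0, 0.056, -25, 12, -1, 60]

```text
t: 20.87
tcp_pos: [0.5674, 0.0845, 0.2876]
tcp_rot: [1.617, -2.692, 0.002]
ft_force: [0.8, -0.5, -1.5]
grip_width: 0.0655
```

Call:
play_rows:
  plan: [0, 0, 0, 0, 0, 0, 60, 0, 0, 0, 0, 0, 0, 60, 0, 0, 0, 0, 0, 0, 60, 0, 0, 0, 0, 0, 0, 60]

```text
t: 21.2
tcp_pos: [0.5681, 0.0821, 0.2882]
tcp_rot: [1.62, -2.691, 0.003]
ft_force: [-0.8, 0.1, -1.8]
grip_width: 0.0651
```

```bash
python3 plan2.py 566 85 205 -117.8 0 0 60 4; python3 - <<'E'
from plant import robot
from h import *
o=robot.get_obs();p,yaw,M=tcp(o);print(p,yaw,M[:,2],o["grip_width"],o["ft_force"])
S=robot.snapshot("scene");m=S["image"][:,:,::-1]
x,y,w,h,f=290,150,110,170,4
c=zoom(m,x,y,w,h,f)
draw(c,S,rect3(p[:2],yaw,p[2]/1000+.0045),x,y,f,(0,0,255))
draw(c,S,rect3([566,85],yaw,.119),x,y,f,(0,255,0))
cv2.imwrite("pics/o1.png",c)
E
```

```text
at [568.1  82.1 288.2] d [ -2.1   2.9 -83.2] rv [-0.002 -0.002 -0.002] t 21.2
[-0.0, -0.0, -0.0, -0.4, 0.8, 20.8, 60.0, -0.0, -0.0, -0.0, -0.4, 0.8, 20.8, 60.0, -0.0, -0.0, -0.0, -0.4, 0.8, 20.8, 60.0, -0.0, -0.0, -0.0, -0.4, 0.8, 20.8, 60.0]
[568.10430998  82.1459674  288.19864091] -117.90102034721134 [ 5.73689086e-04 -2.14568723e-03 -9.99997533e-01] 0.06511697406953086 [-0.79407313  0.08027434 -1.77941068]
```

View pics/o1.png

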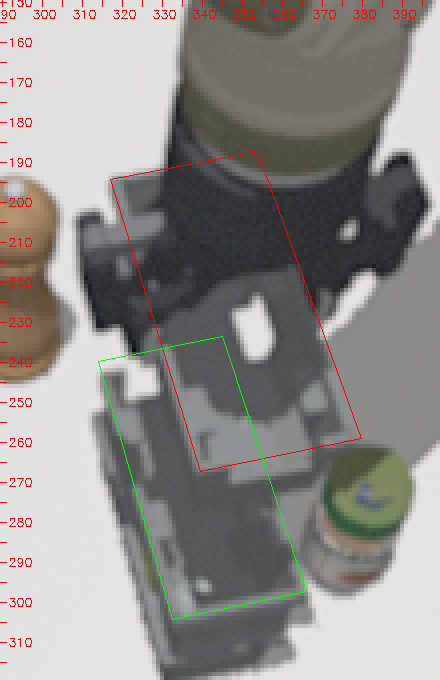

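The second bin faces the camera, opposite to the first. Lowering to a hover.

Call:
play_rows:
  plan: [0, 0, 0, -0.4, 0.8, 21, 60, 0, 0, 0, -0.4, 0.8, 21, 60, 0, 0, 0, -0.4, 0.8, 21, 60, 0, 0, 0, -0.4, 0.8, 20, 60, 0, 0, 0, 0, 0, 0, 60]

```text
t: 21.67
tcp_pos: [0.5638, 0.0846, 0.2015]
tcp_rot: [1.616, -2.687, -0.002]
ft_force: [-0.0, -0.0, -1.5]
grip_width: 0.0656
```

Call:
play_rows:
  plan: [0, 0, 0, 0, 0, 0, 60, 0, 0, 0, 0, 0, 0, 60, 0, 0, 0, 0, 0, 0, 60, 0, 0, 0, 0, 0, 0, 60]

```text
t: 22.0
tcp_pos: [0.5673, 0.0856, 0.2074]
tcp_rot: [-1.619, 2.689, -0.006]
ft_force: [0.1, 0.1, -1.9]
grip_width: 0.0656
```

```bash
python3 plan2.py 566 85 185 -117.8 0 0 60 3; python3 - <<'E'
from plant import robot
from h import *
o=robot.get_obs();p,yaw,M=tcp(o);print(p,yaw,M[:,2],o["grip_width"],o["ft_force"])
S=robot.snapshot("scene");m=S["image"][:,:,::-1]
x,y,w,h,f=295,195,90,125,6
c=zoom(m,x,y,w,h,f)
draw(c,S,rect3(p[:2],yaw,p[2]/1000+.0045),x,y,f,(0,0,255))
draw(c,S,rect3([566,85],yaw,.119),x,y,f,(0,255,0))
cv2.imwrite("pics/o2.png",c)
E
```

```text
at [567.3  85.6 207.4] d [ -1.3  -0.6 -22.4] rv [-0.005  0.    -0.001] t 22.0
[-0.002, 0.0, -0.0, 0.4, 0.3, 7.5, 60.0, -0.002, 0.0, -0.0, 0.4, 0.3, 7.5, 60.0, -0.002, 0.0, -0.0, 0.4, 0.3, 7.5, 60.0]
[567.30602491  85.56453896 207.42099056] -117.88087189881165 [ 0.00443032 -0.00182393 -0.99998852] 0.06562795121696918 [ 0.13873243  0.0655676  -1.86888491]
```

View pics/o2.png

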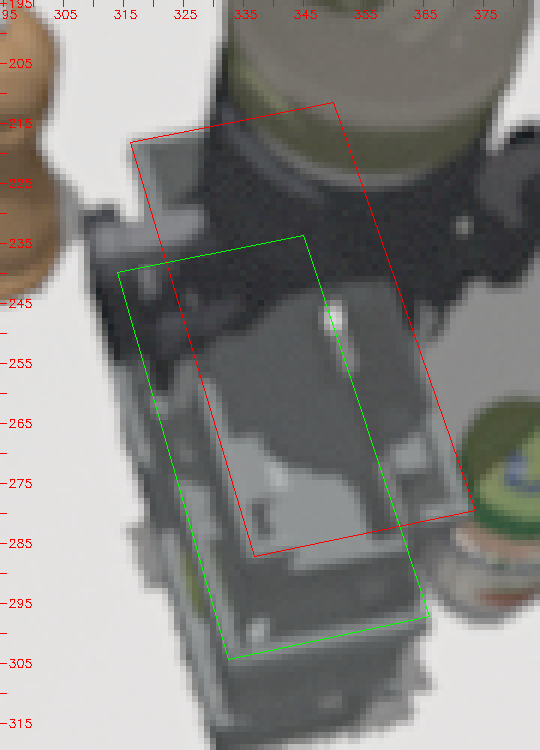

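```bash
python3 - <<'E'
from plant import robot
from h import *
o=robot.get_obs();p,yaw,M=tcp(o);print(p)
S=robot.snapshot("scene");m=S["image"][:,:,::-1]
x,y,w,h,f=312,250,65,60,12
c=zoom(m,x,y,w,h,f)
draw(c,S,rect3(p[:2],yaw,p[2]/1000+.0045),x,y,f,(0,0,255))
draw(c,S,rect3([566.5,85],yaw,.119),x,y,f,(0,255,0))
cv2.imwrite("pics/o3.png",c)
E
```

```text
[567.16171681  85.63723461 207.23741203]
```

View pics/o3.png

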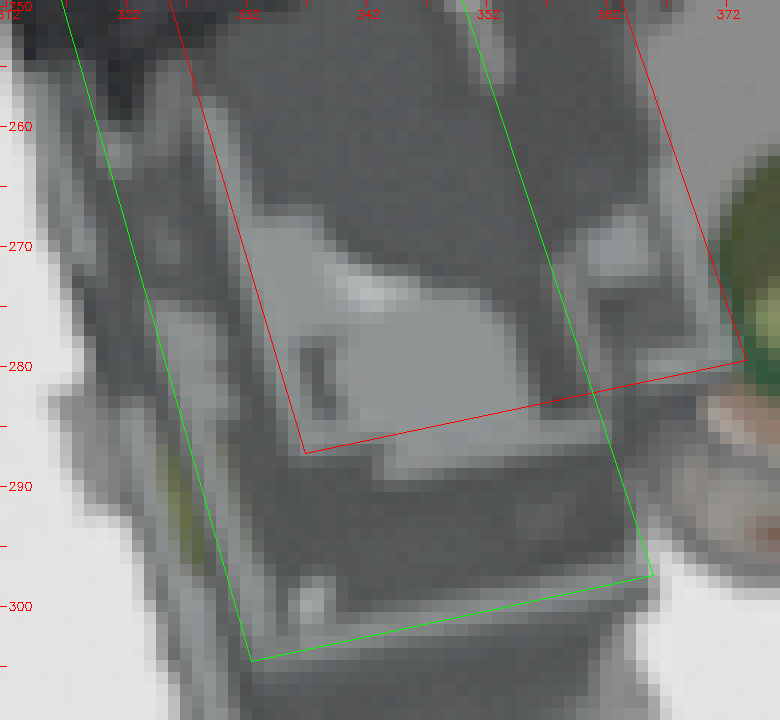

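Both rims show the same small offset from their outlines, so they are aligned to within about 1 mm. Lowering to seat it.

Call:
play_rows:
  plan: [0, 0, 0, 0.3, 0.2, 10, 60, 0, 0, 0, 0.2, 0.2, 10, 60, 0, 0, 0, 0, 0, 6, 60, 0, 0, 0, 0, 0, 0, 60, 0, 0, 0, 0, 0, 0, 60]

```text
t: 22.52
tcp_pos: [0.565, 0.0855, 0.1787]
tcp_rot: [1.621, -2.69, 0.002]
ft_force: [0.4, 0.5, -1.5]
grip_width: 0.0659
```

Call:
play_rows:
  plan: [0, 0, 0, 0, 0, 2, 60, 0, 0, 0, 0, 0, 2, 60, 0, 0, 0, 0, 0, 0, 60, 0, 0, 0, 0, 0, 0, 60]

```text
t: 22.85
tcp_pos: [0.5659, 0.0855, 0.1759]
tcp_rot: [-1.621, 2.69, -0.004]
ft_force: [0.4, 0.0, -1.2]
grip_width: 0.0654
```

Call:
play_rows:
  plan: [0, 0, 0, 0, 0, 2, 60, 0, 0, 0, 0, 0, 0, 60, 0, 0, 0, 0, 0, 0, 60]

```text
t: 23.1
tcp_pos: [0.5662, 0.0854, 0.1748]
tcp_rot: [-1.62, 2.689, -0.005]
ft_force: [-1.4, -1.1, 3.4]
grip_width: 0.0658
```

Call:
play_rows:
  plan: [0, 0, 0, 0, 0, 2, 60, 0, 0, 0, 0, 0, 0, 60, 0, 0, 0, 0, 0, 0, 60]

```text
t: 23.35
tcp_pos: [0.5663, 0.0852, 0.1744]
tcp_rot: [-1.62, 2.689, -0.007]
ft_force: [-5.5, -1.2, 14.4]
grip_width: 0.0658
```

Call:
play_rows:
  plan: [0, 0, 0, 0, 0, 1.5, 60, 0, 0, 0, 0, 0, 0, 60, 0, 0, 0, 0, 0, 0, 60]

```text
t: 23.6
tcp_pos: [0.5663, 0.0851, 0.1741]
tcp_rot: [-1.619, 2.688, -0.008]
ft_force: [-7.6, -3.0, 20.6]
grip_width: 0.0656
```

Call:
play_rows:
  plan: [0, 0, 0, 0, 0, -3.5, 60, 0, 0, 0, 0, 0, 0, 60, 0, 0, 0, 0, 0, 0, 60]

```text
t: 23.85
tcp_pos: [0.5664, 0.0853, 0.1746]
tcp_rot: [-1.62, 2.689, -0.006]
ft_force: [-1.4, -0.5, 6.9]
grip_width: 0.0654
```

```bash
python3 - <<'E'
from plant import robot
from h import *
o=robot.get_obs();p,yaw,M=tcp(o);print(p,yaw,M[:,2],o["ft_force"])
S=robot.snapshot("scene");m=S["image"][:,:,::-1];cv2.imwrite("pics/s8.png",m)
T=robot.snapshot("top");mt=T["image"][:,:,::-1]
x,y,w,h,f=300,205,90,115,6
c=zoom(m,x,y,w,h,f)
draw(c,S,rect3(p[:2],yaw,p[2]/1000+.0036),x,y,f,(0,0,255))
draw(c,S,rect3([566.5,85],yaw,.119),x,y,f,(0,255,0))
cv2.imwrite("pics/q1.png",c)
cv2.imwrite("pics/q2.png",zoom(mt,140,150,100,85,8))
E
```

```text
[566.37726673  85.31745522 174.58581599] -117.86950865655571 [ 0.0034857  -0.00218065 -0.99999155] [-1.35670548 -0.47217612  6.86484341]
```

View pics/q1.png

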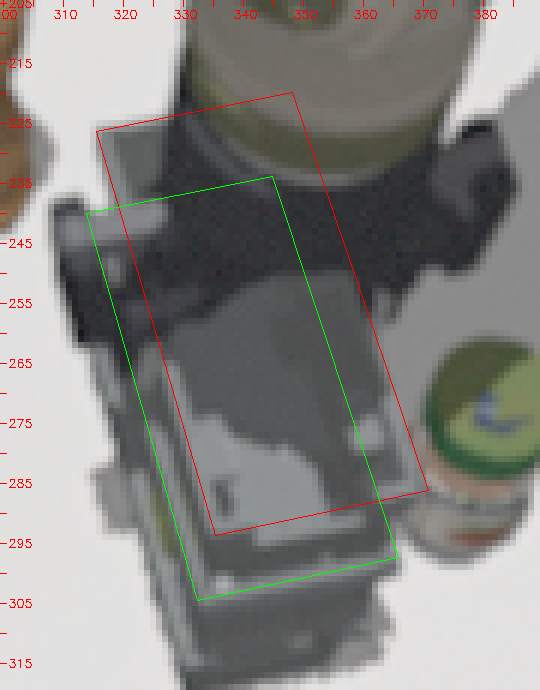

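View pics/q2.png

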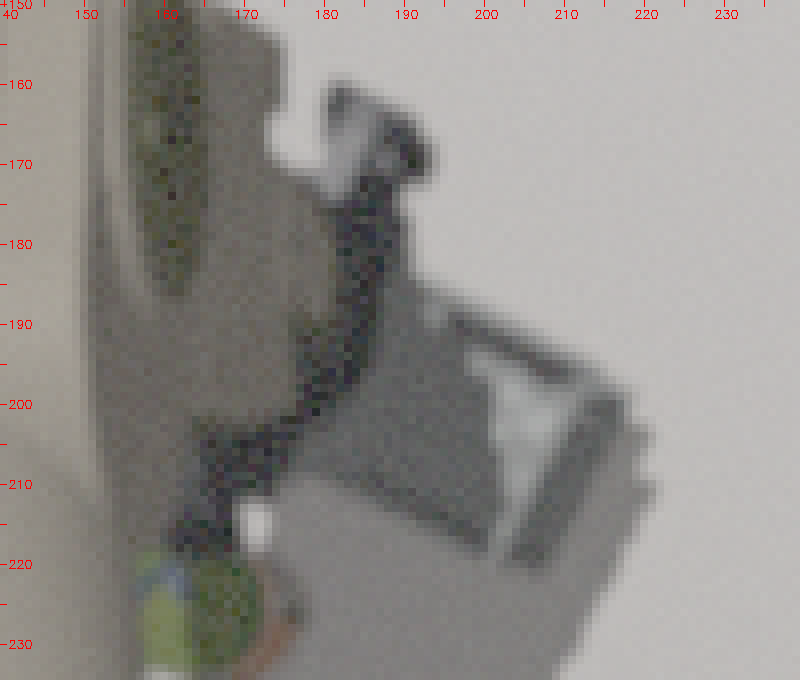

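```bash
python3 - <<'E'
from plant import robot
from h import *
S=robot.snapshot("scene");m=cv2.imread("pics/s8.png")
x,y,w,h,f=315,262,65,55,12
c=zoom(m,x,y,w,h,f)
for z,col in((.174,(0,0,255)),(.1784,(0,255,255)),(.119,(0,255,0))): draw(c,S,rect3([566.8,86],-117.8,z),x,y,f,col)
cv2.imwrite("pics/q3.png",c)
E
```

```text
(no output)
```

View pics/q3.png

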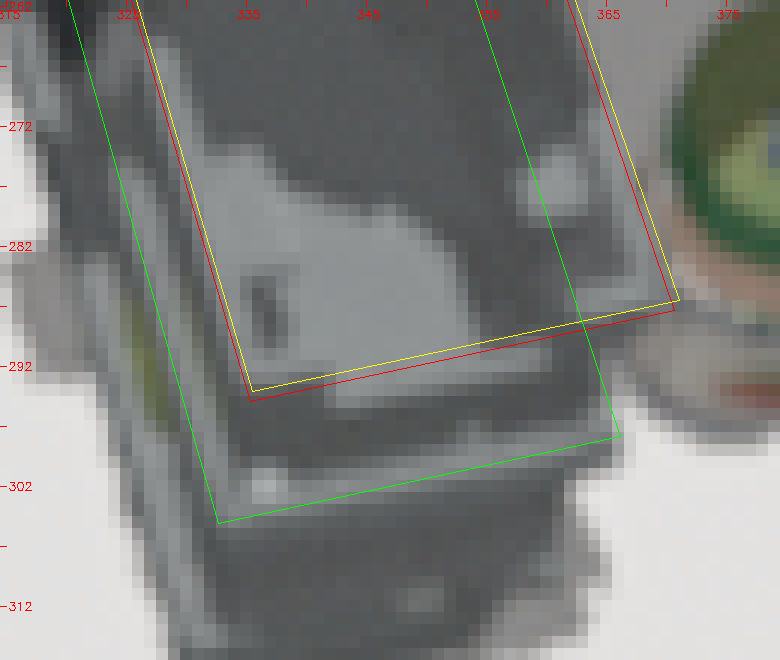

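The rim heights match a 55 mm step, drawn in red, so the bin is seated and simply sits a few mm lower in the jaws. Releasing.

Call:
play_rows:
  plan: [0, 0, 0, 0, 0, 0, 69, 0, 0, 0, 0, 0, 0, 75, 0, 0, 0, 0, 0, 0, 78, 0, 0, 0, 0, 0, 0, 78, 0, 0, 0, 0, 0, 0, 78]

```text
t: 24.42
tcp_pos: [0.5656, 0.0855, 0.1733]
tcp_rot: [1.621, -2.691, 0.003]
ft_force: [0.2, 0.3, -1.7]
grip_width: 0.0782
```

Call:
play_rows:
  plan: [0, 0, 0, 0, 0, -10, 78, 0, 0, 0, 0, 0, -25, 78, 0, 0, 0, 0, 0, -35, 80, 0, 0, 0, 0, 0, -35, 80, 0, 0, 0, 0, 0, -30, 80]

```text
t: 24.83
tcp_pos: [0.5655, 0.0857, 0.3118]
tcp_rot: [-1.62, 2.689, -0.005]
ft_force: [1.2, 0.4, -0.3]
grip_width: 0.08
```

```bash
python3 plan2.py 480 -180 340 -117.8 0 0 80 10
```

```text
at [565.5  85.7 311.8] d [ -85.5 -265.7   28.2] rv [-0.004 -0.    -0.001] t 24.8333
[-0.0, -0.0, -0.0, 27.5, -4.9, -2.8, 80.0, -0.0, -0.0, -0.0, 27.5, -4.9, -2.8, 80.0, -0.0, -0.0, -0.0, 27.5, -4.9, -2.8, 80.0, -0.0, -0.0, -0.0, 27.5, -4.9, -2.8, 80.0, -0.0, -0.0, -0.0, 27.5, -4.9, -2.8, 80.0]
[-0.0, -0.0, -0.0, 27.5, -4.9, -2.8, 80.0, -0.0, -0.0, -0.0, 27.5, -4.8, -2.8, 80.0, -0.0, -0.0, -0.0, 27.5, -4.8, -2.8, 80.0, -0.0, -0.0, -0.0, 27.5, -4.8, -2.8, 80.0, -0.0, -0.0, -0.0, 27.5, -4.8, -2.8, 80.0]
```

Call:
play_rows:
  plan: [0, 0, 0, 28, -5, -3, 80, 0, 0, 0, 28, -5, -3, 80, 0, 0, 0, 28, -5, -3, 80, 0, 0, 0, 28, -5, -3, 80, 0, 0, 0, 28, -5, -3, 80]

```text
t: 25.25
tcp_pos: [0.5217, -0.0507, 0.3251]
tcp_rot: [-1.621, 2.689, -0.005]
ft_force: [0.4, -0.3, -0.7]
grip_width: 0.0801
```

Call:
play_rows:
  plan: [0, 0, 0, 28, -5, -3, 80, 0, 0, 0, 28, -5, -3, 80, 0, 0, 0, 28, -5, -3, 80, 0, 0, 0, 28, -5, -3, 80, 0, 0, 0, 28, -5, -3, 80]

```text
t: 25.67
tcp_pos: [0.4782, -0.1863, 0.3402]
tcp_rot: [-1.621, 2.69, -0.005]
ft_force: [0.7, 0.0, 0.3]
grip_width: 0.0799
```

```bash
python3 - <<'E'
from plant import robot
from h import *
S=robot.snapshot("scene");T=robot.snapshot("top")
cv2.imwrite("pics/s9.png",S["image"][:,:,::-1]);cv2.imwrite("pics/t9.png",T["image"][:,:,::-1])
for s,n,(x,y,w,h),f in((S,"r1",(300,205,85,120),6),(T,"r2",(135,155,95,75),8)):
    m=s["image"][:,:,::-1];c=zoom(m,x,y,w,h,f)
    for z,col in((.064,(0,255,0)),(.119,(0,0,255)),(.174,(255,255,0))):draw(c,s,rect3([566.8,85.5],-117.8,z),x,y,f,col)
    cv2.imwrite(f"pics/{n}.png",np.hstack([zoom(m,x,y,w,h,f),c]) if n=="r1" else c)
E
```

```text
(no output)
```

View pics/r1.png

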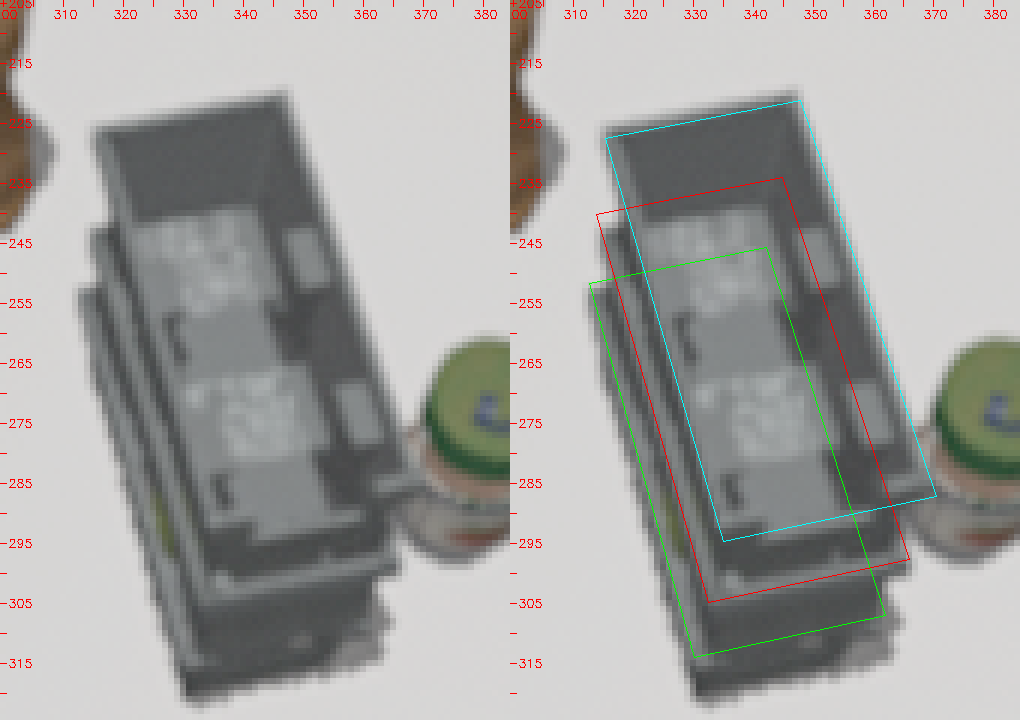

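View pics/r2.png

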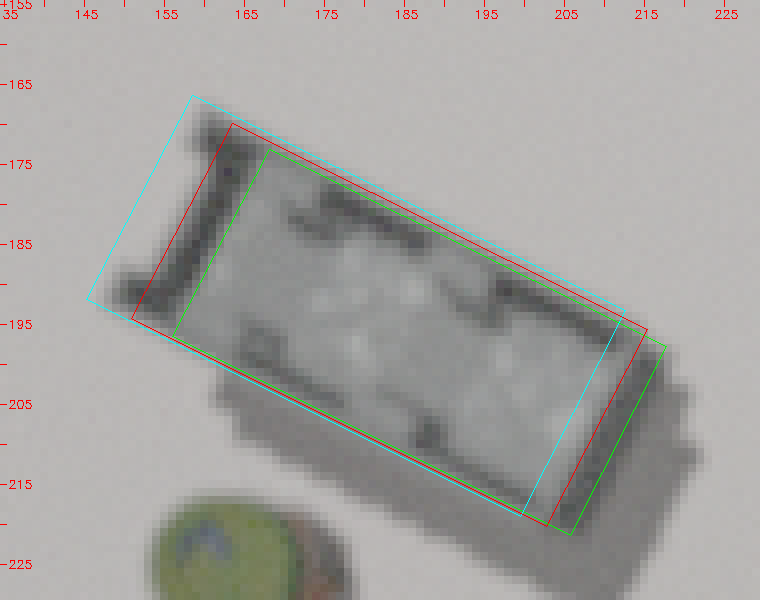

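View pics/s9.png

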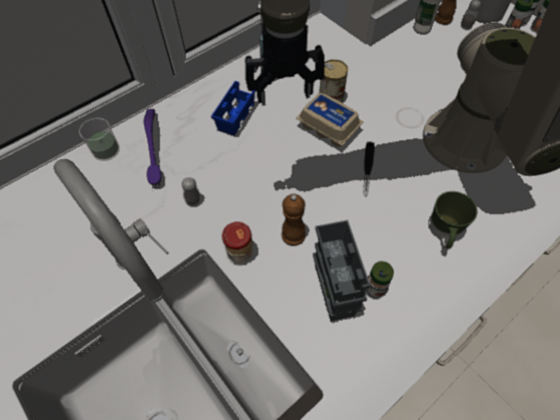

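Checking height and axial position more exactly. The lime bin and bin 2 face the same way, so I'll sample intensity profiles across the same edges in each view.

```bash
cat > prof.py <<'E'
from plant import robot
from h import *
S=robot.snapshot("scene");T=robot.snapshot("top")
def prof(s,im,z,lat,ss,c=(566.8,85.5),yaw=62.2):
    a=np.radians(yaw);u=np.array([np.cos(a),np.sin(a)]);v=np.array([-u[1],u[0]])
    P=np.array([[*(np.array(c)+t*u+lat*v)/1000,z] for t in ss]);q=proj(s,P).astype(np.float32)
    return cv2.remap(im,q[:,0].copy(),q[:,1].copy(),cv2.INTER_LINEAR).ravel()
def edge(s,im,z,lat,s0,s1,c=(566.8,85.5)):
    ss=np.arange(s0,s1,.5 if s1>s0 else -.5);p=prof(s,im,z,lat,ss,c)
    b=np.median(p[:10]);   # start outside on bright table
    m=(b+p.min())/2;i=np.argmax(p<b-25);th=(b-0.0)-25
    return round(float(ss[i]),1),int(b),int(p.min())
g=lambda n:cv2.cvtColor(cv2.imread(f"pics/{n}.png"),cv2.COLOR_BGR2GRAY)
E
python3 - <<'E'
from prof import *
for lat in(-26,-10,0,10,26):
    print(lat,'scene back: lime',edge(S,g("scene0"),.064,lat,-95,-50),'bin2 z.174',edge(S,g("s9"),.174,lat,-95,-50),'z.178',edge(S,g("s9"),.178,lat,-95,-50))
for lat in(-29,-26,26,29):
    print(lat,'top front: lime',edge(T,g("top0"),.064,lat,95,50),'bin2 .174',edge(T,g("t9"),.174,lat,95,50),'.178',edge(T,g("t9"),.178,lat,95,50))
# print profile
print(prof(T,g("top0"),.064,28,np.arange(90,55,-2)),prof(T,g("t9"),.174,28,np.arange(90,55,-2)))
E
```

```text
-26 scene back: lime (-70.5, 182, 29) bin2 z.174 (-76.5, 177, 28) z.178 (-74.5, 177, 29)
-10 scene back: lime (-70.5, 183, 30) bin2 z.174 (-76.5, 178, 30) z.178 (-74.5, 177, 30)
0 scene back: lime (-70.5, 183, 30) bin2 z.174 (-76.5, 178, 30) z.178 (-74.5, 178, 31)
10 scene back: lime (-70.5, 182, 30) bin2 z.174 (-76.5, 178, 32) z.178 (-74.5, 177, 31)
26 scene back: lime (-70.5, 183, 33) bin2 z.174 (-76.0, 178, 28) z.178 (-74.0, 178, 29)
-29 top front: lime (70.0, 129, 50) bin2 .174 (67.0, 133, 52) .178 (66.0, 133, 54)
-26 top front: lime (70.0, 128, 28) bin2 .174 (66.5, 132, 30) .178 (65.5, 133, 30)
26 top front: lime (70.0, 128, 31) bin2 .174 (67.0, 132, 26) .178 (66.0, 132, 26)
29 top front: lime (69.5, 127, 51) bin2 .174 (67.0, 134, 49) .178 (66.0, 134, 49)
[127 127 129 128 128 128 128 128 127 118  99  75  57  46  43  46  48  48] [133 133 134 132 133 134 133 132 134 134 129 116  93  68  51  40  39  41]
```

```bash
python3 - <<'E'
from prof import *
print("bin1 scene far(front posts), z.119")
for lat in(-32,-30,-28):
    print(lat,'lime now',edge(S,g("s9"),.064,lat,-95,-50),'lime0',edge(S,g("scene0"),.064,lat,-95,-50),'bin1',edge(S,g("s9"),.119,lat,-95,-50),'bin2',edge(S,g("s9"),.174,lat,-95,-50))
# lateral left side edges in scene and right side edges : sample along lateral
def ledge(s,im,z,ax,l0,l1):
    ss=np.arange(l0,l1,.5 if l1>l0 else -.5);p=np.array([prof(s,im,z,l,[ax])[0] for l in ss]).astype(float);b=np.median(p[:8]);i=np.argmax(p<b-25);return float(ss[i])
for ax in(-60,-45,-30,0,30,55):
    print(ax,'sceneL lime0',ledge(S,g("scene0"),.064,ax,-60,-20),'now',ledge(S,g("s9"),.064,ax,-60,-20),
     '| sceneR bin2',ledge(S,g("s9"),.174,ax,60,20),'lime0 R',ledge(S,g("scene0"),.064,ax,60,20),'| top R side lime0',ledge(T,g("top0"),.064,ax,-60,-20),'bin2',ledge(T,g("t9"),.174,ax,-60,-20))
E
```

```text
bin1 scene far(front posts), z.119
-32 lime now (-70.5, 178, 51) lime0 (-70.5, 181, 51) bin1 (-67.0, 179, 52) bin2 (-76.5, 177, 58)
-30 lime now (-71.0, 179, 38) lime0 (-70.5, 182, 42) bin1 (-67.0, 179, 41) bin2 (-76.5, 177, 49)
-28 lime now (-82.0, 177, 26) lime0 (-70.5, 182, 31) bin1 (-68.5, 174, 25) bin2 (-76.5, 177, 35)
-60 sceneL lime0 -38.0 now -37.5 | sceneR bin2 34.5 lime0 R 32.5 | top R side lime0 -33.0 bin2 -32.0
-45 sceneL lime0 -39.0 now -38.0 | sceneR bin2 34.5 lime0 R 32.5 | top R side lime0 -33.0 bin2 -32.5
-30 sceneL lime0 -40.0 now -40.0 | sceneR bin2 34.5 lime0 R 32.5 | top R side lime0 -33.0 bin2 -32.5
0 sceneL lime0 -39.5 now -39.0 | sceneR bin2 34.5 lime0 R 33.0 | top R side lime0 -33.5 bin2 -32.5
30 sceneL lime0 -39.5 now -39.0 | sceneR bin2 60.0 lime0 R 60.0 | top R side lime0 -33.0 bin2 -33.0
55 sceneL lime0 -39.5 now -39.5 | sceneR bin2 44.5 lime0 R 28.5 | top R side lime0 -33.0 bin2 -33.0
```

```bash
cat >> prof.py <<'E'
def unzoom(n,x,y,w,h,f,base):
    c=cv2.imread(f"pics/{n}.png").reshape(h,f,w,f,3).transpose(0,2,1,3,4).reshape(h,w,-1,3)
    m=np.median(c,axis=2);m=(m/255.)**2*255
    im=cv2.imread(f"pics/{base}.png");im[y:y+h,x:x+w]=m.astype(np.uint8);return cv2.cvtColor(im,cv2.COLOR_BGR2GRAY)
E
python3 - <<'E'
from prof import *
m2=unzoom("m2",140,160,95,75,8,"top0");m1=unzoom("m1",300,215,80,110,6,"scene0")
for lat in(-28,-15,0,15,28):print(lat,'top bin1 back @.119',edge(T,m2,.119,lat,95,50),'z.114',edge(T,m2,.114,lat,95,50))
for lat in(-30,-28,26,28,30):print(lat,'scene bin1 front',edge(S,m1,.119,lat,-95,-50),'lime0',edge(S,g("scene0"),.064,lat,-95,-50), 'lime top',edge(T,g("top0"),.064,lat,95,50))
E
```

```text
-28 top bin1 back @.119 (73.5, 134, 45) z.114 (75.0, 134, 43)
-15 top bin1 back @.119 (73.5, 133, 20) z.114 (75.0, 133, 21)
0 top bin1 back @.119 (73.0, 132, 21) z.114 (74.5, 131, 21)
15 top bin1 back @.119 (73.5, 133, 26) z.114 (75.0, 133, 26)
28 top bin1 back @.119 (74.0, 132, 40) z.114 (75.5, 132, 39)
-30 scene bin1 front (-67.0, 184, 46) lime0 (-70.5, 182, 42) lime top (70.0, 128, 62)
-28 scene bin1 front (-67.0, 184, 33) lime0 (-70.5, 182, 31) lime top (70.5, 129, 42)
26 scene bin1 front (-66.5, 185, 32) lime0 (-70.5, 183, 33) lime top (70.0, 128, 31)
28 scene bin1 front (-66.5, 185, 40) lime0 (-70.5, 183, 51) lime top (70.0, 128, 42)
30 scene bin1 front (-66.5, 185, 72) lime0 (-70.5, 183, 90) lime top (69.5, 127, 59)
```

The two views agree. Bin 1 is level, at the right height and 3.5 mm toward the lime bin's front. Bin 2 is 4 mm the other way and about 4 mm high, so it is caught on bin 1's end wall. I'll mend this by regripping, lifting, moving it 7 mm toward the lime bin's front and setting it down again.

```bash
python3 plan2.py 565 82.5 290 -117.8 0 0 80 10
```

```text
at [ 479.1 -184.1  339.3] d [ 85.9 266.6 -49.3] rv [-0.002 -0.001  0.   ] t 26.0667
[-0.0, -0.0, 0.0, -27.6, 4.8, 4.9, 80.0, -0.0, -0.0, 0.0, -27.6, 4.8, 4.9, 80.0, -0.0, -0.0, 0.0, -27.6, 4.8, 4.9, 80.0, -0.0, -0.0, 0.0, -27.6, 4.8, 4.9, 80.0, -0.0, -0.0, 0.0, -27.6, 4.8, 4.9, 80.0]
[-0.0, -0.0, 0.0, -27.6, 4.8, 4.9, 80.0, -0.0, -0.0, 0.0, -27.6, 4.8, 4.9, 80.0, -0.0, -0.0, 0.0, -27.6, 4.8, 4.9, 80.0, -0.0, -0.0, 0.0, -27.6, 4.8, 4.9, 80.0, -0.0, -0.0, 0.0, -27.6, 4.8, 4.9, 80.0]
```

Call:
play_rows:
  plan: [0, 0, 0, -27.6, 4.8, 5, 80, 0, 0, 0, -27.6, 4.8, 5, 80, 0, 0, 0, -27.6, 4.8, 5, 80, 0, 0, 0, -27.6, 4.8, 5, 80, 0, 0, 0, -27.6, 4.8, 5, 80]

```text
t: 26.48
tcp_pos: [0.5224, -0.0496, 0.3138]
tcp_rot: [-1.623, 2.689, -0.004]
ft_force: [0.3, -1.3, -0.1]
grip_width: 0.0799
```

Call:
play_rows:
  plan: [0, 0, 0, -27.6, 4.8, 5, 80, 0, 0, 0, -27.6, 4.8, 5, 80, 0, 0, 0, -27.6, 4.8, 5, 80, 0, 0, 0, -27.6, 4.8, 5, 80, 0, 0, 0, -27.6, 4.8, 5, 80]

```text
t: 26.9
tcp_pos: [0.5654, 0.0839, 0.2886]
tcp_rot: [-1.624, 2.689, -0.004]
ft_force: [0.1, -0.1, -0.5]
grip_width: 0.08
```

Call:
play_rows:
  plan: [0, 0, 0, 0, 0, 20, 80, 0, 0, 0, 0, 0, 20, 80, 0, 0, 0, 0, 0, 20, 80, 0, 0, 0, 0, 0, 15, 80, 0, 0, 0, 0, 0, 0, 80]

```text
t: 27.32
tcp_pos: [0.5633, 0.0824, 0.2102]
tcp_rot: [1.622, -2.685, -0.001]
ft_force: [-0.0, -0.4, 0.6]
grip_width: 0.0802
```

Call:
play_rows:
  plan: [0, 0, 0, 0, 0, 0, 80, 0, 0, 0, 0, 0, 0, 80, 0, 0, 0, 0, 0, 0, 80]

```text
t: 27.57
tcp_pos: [0.5664, 0.0814, 0.2154]
tcp_rot: [-1.621, 2.688, -0.006]
ft_force: [-0.4, 0.4, 0.1]
grip_width: 0.0796
```

```bash
python3 plan2.py 565 82.5 174.5 -117.8 0 0 80 3
```

```text
at [566.4  81.4 215.4] d [ -1.4   1.1 -40.9] rv [-0.004  0.    -0.001] t 27.5667
[-0.001, 0.0, -0.0, -0.1, 0.6, 13.6, 80.0, -0.001, 0.0, -0.0, -0.1, 0.6, 13.6, 80.0, -0.001, 0.0, -0.0, -0.1, 0.6, 13.6, 80.0]
```

Call:
play_rows:
  plan: [0, 0, 0, 0, 0.5, 12, 80, 0, 0, 0, 0, 0.5, 12, 80, 0, 0, 0, 0, 0.5, 9, 80, 0, 0, 0, 0, 0, 6, 80, 0, 0, 0, 0, 0, 0, 80]

```text
t: 27.98
tcp_pos: [0.5638, 0.0816, 0.174]
tcp_rot: [1.621, -2.69, 0.003]
ft_force: [0.4, 0.9, -0.1]
grip_width: 0.0797
```

Call:
play_rows:
  plan: [0, 0, 0, 0, 0, 0, 80, 0, 0, 0, 0, 0, 0, 80, 0, 0, 0, 0, 0, 0, 80]

```text
t: 28.23
tcp_pos: [0.5649, 0.0817, 0.1756]
tcp_rot: [-1.62, 2.689, -0.005]
ft_force: [0.8, -0.3, 0.7]
grip_width: 0.0801
```

Call:
play_rows:
  plan: [0, 0, 0, 0, 0, 0, 60, 0, 0, 0, 0, 0, 0, 60, 0, 0, 0, 0, 0, 0, 60, 0, 0, 0, 0, 0, 0, 60]
  squeeze: 40

```text
t: 28.57
tcp_pos: [0.5647, 0.0817, 0.1756]
tcp_rot: [-1.62, 2.69, -0.005]
ft_force: [-0.7, -0.6, 4.8]
grip_width: 0.0662
```

Call:
play_rows:
  plan: [0, 0, 0, 0, 0, -4, 60, 0, 0, 0, 0, 0, -5, 60, 0, 0, 0, 0, 0, -5, 60, 0, 0, 0, 0, 0, 0, 60, 0, 0, 0, 0, 0, 0, 60]

```text
t: 28.98
tcp_pos: [0.5645, 0.0817, 0.1891]
tcp_rot: [-1.621, 2.69, -0.004]
ft_force: [-0.6, -0.7, -2.9]
grip_width: 0.0664
```

Call:
play_rows:
  plan: [0, 0, 0, -3.5, 0, 0, 60, 0, 0, 0, -3.5, 0, 0, 60, 0, 0, 0, 0, 0, 0, 60, 0, 0, 0, 0, 0, 0, 60, 0, 0, 0, 0, 0, 0, 60]

```text
t: 29.4
tcp_pos: [0.5675, 0.0881, 0.1886]
tcp_rot: [-1.622, 2.691, -0.004]
ft_force: [-0.8, 0.8, -1.4]
grip_width: 0.0661
```

```bash
python3 - <<'E'
from prof import *
o=robot.get_obs();p,yaw,M=tcp(o);print(p,yaw,M[:,2],o["grip_width"],o["ft_force"])
cv2.imwrite("pics/s10.png",S["image"][:,:,::-1]);cv2.imwrite("pics/t10.png",T["image"][:,:,::-1])
z=.178+(p[2]-174.5)/1000
im=g("s10")
for lat in(-30,-28):print(edge(S,im,.119,lat,-95,-50),edge(S,im,z,lat,-95,-50))
cv2.imwrite("pics/u1.png",zoom(S["image"][:,:,::-1],300,195,85,125,6))
cv2.imwrite("pics/u2.png",zoom(T["image"][:,:,::-1],135,150,95,80,7))
E
```

```text
[567.52284137  87.95145094 188.72176962] -117.86070407404289 [ 0.00145841 -0.00184481 -0.99999723] 0.06616412631545776 [ 0.31805608 -0.24395681 -2.07550873]
(-85.5, 199, 21) (-67.0, 198, 57)
(-83.5, 201, 23) (-67.0, 198, 39)
```

View pics/u1.png

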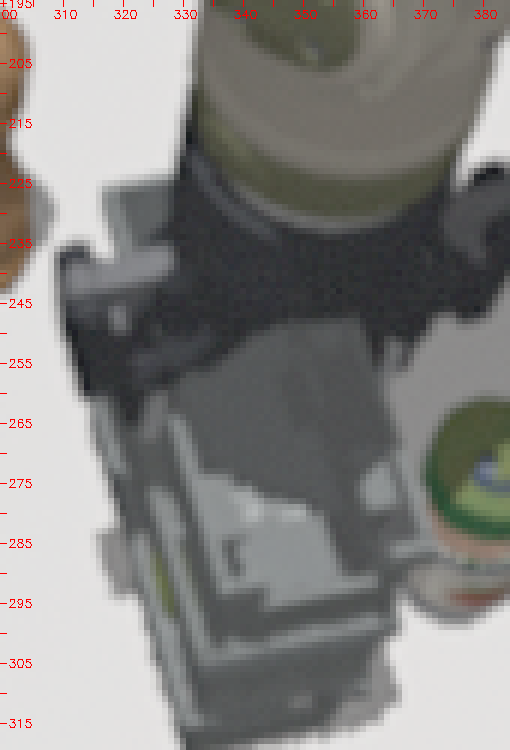

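Bin 2 now reads +3.5 mm, the same as bin 1. Lowering it; I expect it to seat at TCP z of about 0.1705.

Call:
play_rows:
  plan: [0, 0, 0, 0, 0, 4, 60, 0, 0, 0, 0, 0, 4, 60, 0, 0, 0, 0, 0, 3, 60, 0, 0, 0, 0, 0, 0, 60, 0, 0, 0, 0, 0, 0, 60]

```text
t: 29.92
tcp_pos: [0.5673, 0.0879, 0.1773]
tcp_rot: [1.621, -2.691, 0.003]
ft_force: [-0.3, 0.0, -1.8]
grip_width: 0.066
```

Call:
play_rows:
  plan: [0, 0, 0, 0, 0, 2, 60, 0, 0, 0, 0, 0, 2, 60, 0, 0, 0, 0, 0, 0, 60, 0, 0, 0, 0, 0, 0, 60]

```text
t: 30.25
tcp_pos: [0.5678, 0.0876, 0.1756]
tcp_rot: [-1.62, 2.69, -0.006]
ft_force: [-4.0, -2.3, 9.1]
grip_width: 0.0666
```

Call:
play_rows:
  plan: [0, 0, 0, 0, 0, 1.5, 60, 0, 0, 0, 0, 0, 0, 60, 0, 0, 0, 0, 0, 0, 60]

```text
t: 30.5
tcp_pos: [0.5679, 0.0876, 0.1754]
tcp_rot: [-1.62, 2.689, -0.007]
ft_force: [-5.3, -2.4, 15.3]
grip_width: 0.0662
```

Contact comes at the same height again, so the cause may be sideways. I'll measure the lateral offsets and yaw of bins 1 and 2.

```bash
cat >> prof.py <<'E'
def ledge(s,im,z,ax,l0,l1):
    ss=np.arange(l0,l1,.25 if l1>l0 else -.25);p=np.array([prof(s,im,z,l,[ax])[0] for l in ss]).astype(float);b=np.median(p[:16]);i=np.argmax(p<b-25);return float(ss[i])
E
python3 - <<'E'
from prof import *
m2=unzoom("m2",140,160,95,75,8,"top0");m1=unzoom("m1",300,215,80,110,6,"scene0")
print("top right side (lat -): lime0 | bin1 (m2) | bin2 (t9,.174)")
for ax in(-55,-30,-10,10,30,55):print(ax,ledge(T,g("top0"),.064,ax,-55,-20),ledge(T,m2,.119,ax,-55,-20),ledge(T,g("t9"),.174,ax,-55,-20),ledge(T,g("t9"),.178,ax,-55,-20))
print("scene right (lat +)")
for ax in(-60,-45,-30,-15,0,10):print(ax,ledge(S,g("scene0"),.064,ax,50,20),ledge(S,m1,.119,ax,50,20),ledge(S,g("s9"),.174,ax,50,20),ledge(S,g("s9"),.178,ax,50,20))
E
```

```text
top right side (lat -): lime0 | bin1 (m2) | bin2 (t9,.174)
-55 -33.5 -32.0 -32.25 -32.0
-30 -33.25 -32.25 -32.5 -32.25
-10 -33.5 -32.25 -32.5 -32.25
10 -33.25 -32.5 -32.5 -32.25
30 -33.25 -32.75 -33.0 -32.5
55 -33.5 -32.75 -33.25 -32.75
scene right (lat +)
-60 32.75 33.25 34.75 33.5
-45 33.0 33.5 34.75 33.25
-30 32.75 33.75 34.75 33.75
-15 33.0 34.0 34.75 33.75
0 33.0 34.5 34.75 33.5
10 32.5 34.75 34.5 33.5
```

```bash
python3 - <<'E'
from prof import *
o=robot.get_obs();p,yaw,M=tcp(o);print(p,yaw,M[:,2],o["ft_force"],o["wrist_torque"])
F=M.T@np.array(o["ft_force"]);Q=M.T@np.array(o["wrist_torque"]);print("tool F",F.round(2),"tool M",Q.round(3))
im=cv2.cvtColor(S["image"],cv2.COLOR_RGB2GRAY);cv2.imwrite("pics/s11.png",im)
for lat in(-32,-30,-28):print([ (z,edge(S,im,z,lat,-95,-50)[0]) for z in(.174,.178,.183)])
E
```

```text
[567.89623376  87.55959554 175.41694182] -117.86796648963285 [ 0.00458684 -0.00240549 -0.99998659] [-5.81243563 -2.19375577 15.38468615] [-0.19601366  1.44602367  0.08321231]
tool F [  4.66   4.03 -15.41] tool M [-1.187  0.849 -0.088]
[(0.174, -69.5), (0.178, -67.5), (0.183, -65.0)]
[(0.174, -69.5), (0.178, -67.5), (0.183, -65.0)]
[(0.174, -69.5), (0.178, -67.5), (0.183, -65.0)]
```

The lateral edge slopes in both views show bin 1 pitched about 0.07 rad, with its back end high over the lime bin's front. It never seated fully, so bin 2 stands on one of its lugs. I'll park bin 2 where it came from, re-seat bin 1 with a centred grip, then stack bin 2 again.

Call:
play_rows:
  plan: [0, 0, 0, 0, 0, -10, 60, 0, 0, 0, 0, 0, -25, 60, 0, 0, 0, 0, 0, -30, 60, 0, 0, 0, 0, 0, -30, 60, 0, 0, 0, 0, 0, -15, 60]
  squeeze: 60

```text
t: 31.12
tcp_pos: [0.5686, 0.0882, 0.2864]
tcp_rot: [-1.619, 2.687, -0.007]
ft_force: [0.3, 0.4, -0.0]
grip_width: 0.0655
```

```bash
python3 plan2.py 577 -341 280 -69.8 0 0 60 12
```

```text
at [568.6  88.2 286.4] d [   8.4 -429.2   -6.4] rv [-0.007 -0.001 -0.839] t 31.1167
[-0.001, -0.0, -0.07, 31.3, -17.3, 0.6, 60.0, -0.001, -0.0, -0.07, 32.4, -15.1, 0.6, 60.0, -0.001, -0.0, -0.07, 33.4, -12.8, 0.6, 60.0, -0.001, -0.0, -0.07, 34.2, -10.4, 0.6, 60.0, -0.001, -0.0, -0.07, 34.9, -8.0, 0.6, 60.0]
[-0.001, -0.0, -0.07, 35.3, -5.6, 0.5, 60.0, -0.001, -0.0, -0.07, 35.6, -3.1, 0.5, 60.0, -0.001, -0.0, -0.07, 35.8, -0.6, 0.5, 60.0, -0.001, -0.0, -0.07, 35.7, 1.9, 0.5, 60.0, -0.001, -0.0, -0.07, 35.5, 4.4, 0.5, 60.0]
[-0.001, -0.0, -0.07, 35.1, 6.9, 0.5, 60.0, -0.001, -0.0, -0.07, 34.5, 9.3, 0.5, 60.0]
```

Call:
play_rows:
  plan: [0, 0, -0.07, 31, -17, 0, 60, 0, 0, -0.07, 32, -15, 0, 60, 0, 0, -0.07, 33, -13, 0, 60, 0, 0, -0.07, 34, -10, 0, 60, 0, 0, -0.07, 35, -8, 0, 60]

```text
t: 31.53
tcp_pos: [0.5708, -0.0907, 0.283]
tcp_rot: [-2.07, 2.363, -0.005]
ft_force: [1.0, 0.2, -1.4]
grip_width: 0.0655
```

Call:
play_rows:
  plan: [0, 0, -0.07, 35, -6, 0, 60, 0, 0, -0.07, 36, -3, 0, 60, 0, 0, -0.07, 36, -1, 0, 60, 0, 0, -0.07, 36, 2, 0, 60, 0, 0, -0.07, 36, 4, 0, 60]

```text
t: 31.95
tcp_pos: [0.5755, -0.271, 0.2832]
tcp_rot: [2.449, -1.968, 0.004]
ft_force: [1.0, 0.2, -1.9]
grip_width: 0.0658
```

Call:
play_rows:
  plan: [0, 0, -0.07, 35, 7, 2, 60, 0, 0, -0.07, 34, 9, 5, 60, 0, 0, 0, 0, 0, 30, 60, 0, 0, 0, 0, 0, 30, 60, 0, 0, 0, 0, 0, 30, 60]

```text
t: 32.37
tcp_pos: [0.5774, -0.3418, 0.1852]
tcp_rot: [2.576, -1.798, 0.006]
ft_force: [0.9, -0.3, -0.9]
grip_width: 0.0659
```

Call:
play_rows:
  plan: [0, 0, 0, 0, 0, 30, 60, 0, 0, 0, 0, 0, 30, 60, 0, 0, 0, 0, 0, 20, 60, 0, 0, 0, 0, 0, 0, 60, 0, 0, 0, 0, 0, 0, 60]

```text
t: 32.78
tcp_pos: [0.5766, -0.3398, 0.105]
tcp_rot: [2.577, -1.796, -0.001]
ft_force: [0.3, 0.2, -0.6]
grip_width: 0.0654
```

```bash
python3 plan2.py 577 -341 64 -69.8 0 0 60 5; python3 - <<'E'
from prof import *
cv2.imwrite("pics/s12.png",S["image"][:,:,::-1]);cv2.imwrite("pics/t12.png",T["image"][:,:,::-1])
a=zoom(S["image"][:,:,::-1],300,215,80,110,6);b=zoom(S["image"][:,:,::-1],160,80,110,110,6)
cv2.imwrite("pics/v1.png",np.hstack([a,b])[:,:1140])
m1=g("s12");m2=g("t12")
for ax in(-60,-45,-30,-15,0,10):print(ax,ledge(S,m1,.119,ax,50,20),ledge(T,m2,.119,ax,-55,-20))
for lat in(-28,0,28):print(lat,'top bin1 back',edge(T,m2,.119,lat,95,50),'scene front',edge(S,m1,.119,lat,-95,-50))
E
```

```text
at [ 576.6 -339.8  105. ] d [  0.4  -1.2 -41. ] rv [0.001 0.    0.001] t 32.7833
[0.0, 0.0, 0.0, 0.3, 0.0, 8.2, 60.0, 0.0, 0.0, 0.0, 0.3, 0.0, 8.2, 60.0, 0.0, 0.0, 0.0, 0.3, 0.0, 8.2, 60.0, 0.0, 0.0, 0.0, 0.2, 0.0, 8.2, 60.0, 0.0, 0.0, 0.0, 0.2, 0.0, 8.2, 60.0]
-60 33.25 -31.75
-45 33.5 -31.75
-30 34.0 -32.0
-15 34.0 -32.5
0 34.5 -32.25
10 34.75 -32.5
-28 top bin1 back (74.0, 136, 47) scene front (-67.0, 187, 34)
0 top bin1 back (73.5, 134, 28) scene front (-95.0, 187, 186)
28 top bin1 back (74.0, 134, 38) scene front (-66.5, 187, 43)
```

View pics/v1.png

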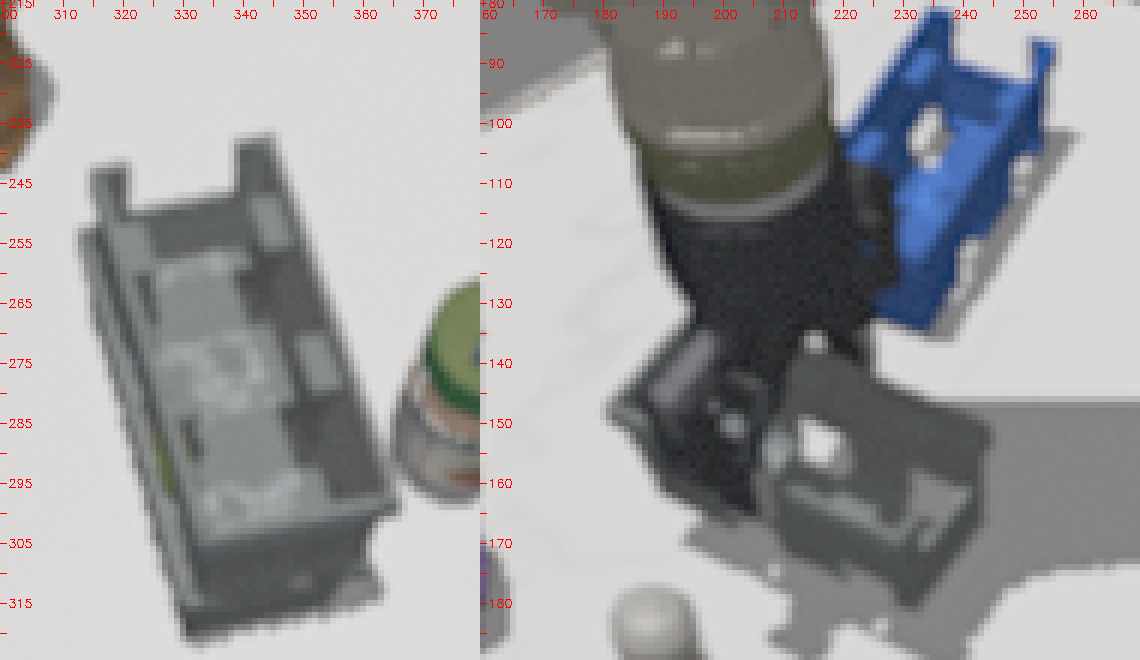

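Call:
play_rows:
  plan: [0, 0, 0, 0, 0, 12, 60, 0, 0, 0, 0, 0, 12, 60, 0, 0, 0, 0, 0, 10, 60, 0, 0, 0, 0, 0, 5, 60, 0, 0, 0, 0, 0, 2, 60]

```text
t: 33.3
tcp_pos: [0.5763, -0.3394, 0.0636]
tcp_rot: [-2.578, 1.796, 0.002]
ft_force: [-3.5, 4.3, 7.5]
grip_width: 0.066
```

Call:
play_rows:
  plan: [0, 0, 0, 0, 0, 2, 60, 0, 0, 0, 0, 0, 0, 60, 0, 0, 0, 0, 0, 0, 70, 0, 0, 0, 0, 0, 0, 82, 0, 0, 0, 0, 0, 0, 82]

```text
t: 33.72
tcp_pos: [0.5777, -0.3408, 0.0634]
tcp_rot: [2.577, -1.796, 0.005]
ft_force: [0.2, -1.0, -0.3]
grip_width: 0.0818
```

Call:
play_rows:
  plan: [0, 0, 0, 0, 0, -15, 82, 0, 0, 0, 0, 0, -30, 80, 0, 0, 0, 0, 0, -38, 80, 0, 0, 0, 0, 0, -38, 80, 0, 0, 0, 0, 0, -38, 80]

```text
t: 34.13
tcp_pos: [0.577, -0.3401, 0.2236]
tcp_rot: [2.577, -1.796, 0.003]
ft_force: [1.2, -0.1, -0.1]
grip_width: 0.0799
```

```bash
python3 plan2.py 568 87.5 250 -117.8 12 0 80 12
```

```text
at [ 577.  -340.1  223.6] d [-14.5 417.   26.4] rv [-0.002 -0.002  0.839] t 34.1333
[-0.0, -0.0, 0.07, -33.0, -10.9, -2.3, 80.0, -0.0, -0.0, 0.07, -33.7, -8.6, -2.3, 80.0, -0.0, -0.0, 0.07, -34.2, -6.2, -2.3, 80.0, -0.0, -0.0, 0.07, -34.6, -3.8, -2.3, 80.0, -0.0, -0.0, 0.07, -34.7, -1.4, -2.2, 80.0]
[-0.0, -0.0, 0.07, -34.8, 1.1, -2.2, 80.0, -0.0, -0.0, 0.07, -34.6, 3.5, -2.2, 80.0, -0.0, -0.0, 0.07, -34.3, 5.9, -2.2, 80.0, -0.0, -0.0, 0.07, -33.8, 8.3, -2.2, 80.0, -0.0, -0.0, 0.07, -33.1, 10.6, -2.2, 80.0]
[-0.0, -0.0, 0.07, -32.3, 12.9, -2.2, 80.0, -0.0, -0.0, 0.07, -31.3, 15.1, -2.2, 80.0]
```

Call:
play_rows:
  plan: [0, 0, 0.07, -33, -11, -3, 80, 0, 0, 0.07, -34, -9, -3, 80, 0, 0, 0.07, -34, -6, -3, 80, 0, 0, 0.07, -35, -4, -3, 80, 0, 0, 0.07, -35, -1, -3, 80]

```text
t: 34.55
tcp_pos: [0.5711, -0.1643, 0.2371]
tcp_rot: [-2.221, 2.222, -0.005]
ft_force: [0.5, 0.4, -1.1]
grip_width: 0.0799
```

Call:
play_rows:
  plan: [0, 0, 0.07, -35, 1, -2, 80, 0, 0, 0.07, -35, 4, -2, 80, 0, 0, 0.07, -34, 6, -2, 80, 0, 0, 0.07, -34, 8, -2, 80, 0, 0, 0.07, -33, 11, -1, 80]

```text
t: 34.97
tcp_pos: [0.5647, 0.0104, 0.246]
tcp_rot: [-1.8, 2.573, -0.005]
ft_force: [0.2, 0.5, 0.1]
grip_width: 0.08
```

Call:
play_rows:
  plan: [0, 0, 0.07, -32, 13, -1, 80, 0, 0, 0.07, -31, 15, 0, 80, 0, 0, 0, 0, 0, 20, 80, 0, 0, 0, 0, 0, 25, 80, 0, 0, 0, 0, 0, 20, 80]

```text
t: 35.38
tcp_pos: [0.5623, 0.0788, 0.1806]
tcp_rot: [-1.623, 2.688, -0.005]
ft_force: [0.0, -0.0, -1.4]
grip_width: 0.0799
```

Call:
play_rows:
  plan: [0, 0, 0, 0, 0, 0, 80, 0, 0, 0, 0, 0, 0, 80, 0, 0, 0, 0, 0, 0, 80]

```text
t: 35.63
tcp_pos: [0.5628, 0.0775, 0.1825]
tcp_rot: [-1.62, 2.69, -0.005]
ft_force: [0.2, -0.3, 0.7]
grip_width: 0.0801
```

```bash
python3 plan2.py 568 87.5 116 -117.8 12 0 80 4
```

```text
at [562.8  77.5 182.5] d [ -0.4  -0.6 -66.5] rv [-0.004 -0.    -0.001] t 35.6333
[-0.001, -0.0, -0.0, 0.2, 0.1, 16.6, 80.0, -0.001, -0.0, -0.0, 0.2, 0.1, 16.6, 80.0, -0.001, -0.0, -0.0, 0.2, 0.1, 16.6, 80.0, -0.001, -0.0, -0.0, 0.2, 0.0, 16.6, 80.0]
```

Call:
play_rows:
  plan: [0, 0, 0, 0, 0, 20, 79, 0, 0, 0, 0, 0, 20, 79, 0, 0, 0, 0, 0, 15, 79, 0, 0, 0, 0, 0, 9, 79, 0, 0, 0, 0, 0, 0, 79]

```text
t: 36.05
tcp_pos: [0.5619, 0.0772, 0.1167]
tcp_rot: [1.62, -2.691, 0.003]
ft_force: [-0.4, -0.0, 0.3]
grip_width: 0.0789
```

Call:
play_rows:
  plan: [0, 0, 0, 0, 0, 0, 79, 0, 0, 0, 0, 0, 0, 79, 0, 0, 0, 0, 0, 0, 60, 0, 0, 0, 0, 0, 0, 60, 0, 0, 0, 0, 0, 0, 60]
  squeeze: 40

```text
t: 36.47
tcp_pos: [0.5632, 0.0775, 0.119]
tcp_rot: [-1.62, 2.689, -0.006]
ft_force: [-1.3, 1.0, 5.7]
grip_width: 0.0661
```

```bash
python3 - <<'E'
from prof import *
o=robot.get_obs();p,yaw,M=tcp(o);print(p,yaw,M[:,2],o["grip_width"],o["ft_force"])
cv2.imwrite("pics/w1.png",zoom(S["image"][:,:,::-1],295,215,100,110,6))
E
```

```text
[563.11562732  77.55560554 119.00548484] -117.8626764057763 [ 0.00432723 -0.00182486 -0.99998897] 0.06639300604423463 [-1.09068618 -0.30827169  4.73308067]
```

View pics/w1.png

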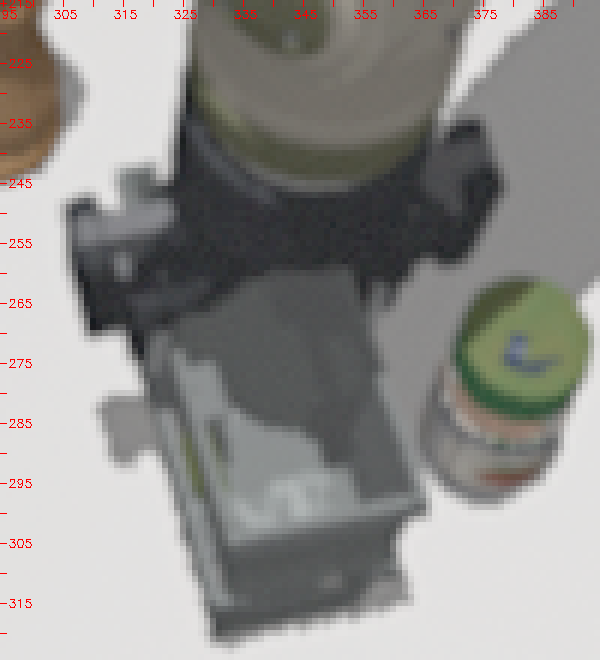

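Call:
play_rows:
  plan: [0, 0, 0, 0, 0, -6, 60, 0, 0, 0, 0, 0, 0, 60, 0, 0.06, 0, 1.5, 0, 0, 60, 0, 0, 0, 1.5, -0.5, 0, 60, 0, 0, 0, 0, 0, 0, 60]

```text
t: 36.98
tcp_pos: [0.5614, 0.075, 0.1231]
tcp_rot: [1.596, -2.647, 0.05]
ft_force: [-0.1, -0.3, -0.7]
grip_width: 0.0663
```

Call:
play_rows:
  plan: [0, 0, 0, 0, 0, 0, 60, 0, 0, 0, 0, 0, 0, 60, 0, 0, 0, 0, 0, 0, 60]

```text
t: 37.23
tcp_pos: [0.5611, 0.0745, 0.1233]
tcp_rot: [1.594, -2.647, 0.051]
ft_force: [-0.5, 0.1, -1.0]
grip_width: 0.0663
```

```bash
python3 - <<'E'
from prof import *
o=robot.get_obs();p,yaw,M=tcp(o);print(p,yaw,M[:,2],o["grip_width"],o["ft_force"],o["t"])
im=S["image"][:,:,::-1];cv2.imwrite("pics/s13.png",im);gi=g("s13")
for lat in(-32,-30,-28):print(edge(S,gi,.125,lat,-95,-50))
# right edges visible lower half; left edges of bin1 vs lime
for ax in(10,20,30,40,50,60):print(ax,[ledge(S,gi,z,ax,50,20) for z in(.119,.125)],[ledge(S,g("s12"),.119,ax,50,20)])
E
```

```text
[561.16195516  74.47633333 123.40334463] -117.88925568651553 [-0.02628456 -0.05451156 -0.99816713] 0.06598847661898857 [ 0.3671196   0.00325143 -0.85027906] 37.3333
(-71.5, 197, 64)
(-72.0, 197, 49)
(-72.0, 197, 33)
10 [33.5, 32.0] [34.75]
20 [33.5, 32.0] [34.75]
30 [32.75, 31.25] [50.0]
40 [50.0, 28.75] [50.0]
50 [50.0, 50.0] [50.0]
60 [41.75, 39.0] [30.25]
```

Bin 1 now reads within about 1.5 mm of the lime bin. Lowering to seat it.

Call:
play_rows:
  plan: [0, 0, 0, 0, 0, 2, 60, 0, 0, 0, 0, 0, 1.5, 60, 0, 0, 0, 0, 0, 0, 60, 0, 0, 0, 0, 0, 0, 60]

```text
t: 37.67
tcp_pos: [0.561, 0.0744, 0.1197]
tcp_rot: [1.594, -2.647, 0.051]
ft_force: [-0.1, 0.4, -1.1]
grip_width: 0.0661
```

Call:
play_rows:
  plan: [0, 0, 0, 0, 0, 1.5, 60, 0, 0, 0, 0, 0, 1, 60, 0, 0, 0, 0, 0, 0, 60, 0, 0, 0, 0, 0, 0, 60]

```text
t: 38.0
tcp_pos: [0.5615, 0.0744, 0.118]
tcp_rot: [1.595, -2.648, 0.053]
ft_force: [-0.2, 0.4, 3.2]
grip_width: 0.066
```

Call:
play_rows:
  plan: [0, 0, 0, 0, 0, 1, 60, 0, 0, 0, 0, 0, 1, 60, 0, 0, 0, 0, 0, 0, 60]

```text
t: 38.25
tcp_pos: [0.5617, 0.0746, 0.1178]
tcp_rot: [1.596, -2.649, 0.053]
ft_force: [-4.3, 1.3, 15.2]
grip_width: 0.0659
```

Contact came at the predicted height. Releasing and checking.

Call:
play_rows:
  plan: [0, 0, 0, 0, 0, -1.5, 66, 0, 0, 0, 0, 0, 0, 72, 0, 0, 0, 0, 0, 0, 77, 0, 0, 0, 0, 0, 0, 77, 0, 0, 0, 0, 0, 0, 77]

```text
t: 38.67
tcp_pos: [0.5609, 0.0743, 0.1164]
tcp_rot: [1.594, -2.647, 0.051]
ft_force: [-0.4, -0.5, -0.7]
grip_width: 0.0771
```

Call:
play_rows:
  plan: [0, 0, 0, 0, 0, -10, 77, 0, 0, 0, 0, 0, -25, 77, 0, 0, 0, 0, 0, -38, 80, 0, 0, 0, 0, 0, -38, 80, 0, -0.055, 0, 0, 0, -25, 80]

```text
t: 39.08
tcp_pos: [0.5659, 0.083, 0.2564]
tcp_rot: [1.623, -2.689, 0.009]
ft_force: [0.4, 0.3, 0.2]
grip_width: 0.0801
```

```bash
python3 plan2.py 577 -340 240 -69.8 0 0 82 12
```

```text
at [565.9  83.  256.4] d [  11.1 -423.   -16.4] rv [-0.003 -0.006 -0.837] t 39.0833
[-0.0, -0.0, -0.07, 30.8, -17.2, 1.6, 82.0, -0.0, -0.0, -0.07, 31.9, -15.0, 1.5, 82.0, -0.0, -0.0, -0.07, 32.9, -12.8, 1.5, 82.0, -0.0, -0.0, -0.07, 33.7, -10.5, 1.5, 82.0, -0.0, -0.0, -0.07, 34.3, -8.1, 1.5, 82.0]
[-0.0, -0.0, -0.07, 34.8, -5.7, 1.5, 82.0, -0.0, -0.0, -0.07, 35.1, -3.2, 1.5, 82.0, -0.0, -0.0, -0.07, 35.2, -0.8, 1.4, 82.0, -0.0, -0.0, -0.07, 35.2, 1.7, 1.4, 82.0, -0.0, -0.0, -0.07, 35.0, 4.1, 1.4, 82.0]
[-0.0, -0.0, -0.07, 34.6, 6.5, 1.4, 82.0, -0.0, -0.0, -0.07, 34.1, 8.9, 1.4, 82.0]
```

Call:
play_rows:
  plan: [0, 0, -0.07, 31, -17, 0, 82, 0, 0, -0.07, 32, -15, 0, 82, 0, 0, -0.07, 33, -13, 0, 82, 0, 0, -0.07, 34, -10, 0, 82, 0, 0, -0.07, 34, -8, 0, 82]

```text
t: 39.5
tcp_pos: [0.5681, -0.0963, 0.2547]
tcp_rot: [2.067, -2.361, 0.008]
ft_force: [-0.1, -0.6, 0.4]
grip_width: 0.0818
```

Call:
play_rows:
  plan: [0, 0, -0.07, 35, -6, 2, 82, 0, 0, -0.07, 35, -3, 2, 82, 0, 0, -0.07, 35, -1, 2, 82, 0, 0, -0.07, 35, 2, 2, 82, 0, 0, -0.07, 35, 4, 2, 82]

```text
t: 39.92
tcp_pos: [0.5726, -0.2724, 0.2455]
tcp_rot: [2.445, -1.964, 0.006]
ft_force: [-0.0, -0.3, 0.5]
grip_width: 0.0823
```

```bash
python3 - <<'E'
from prof import *
cv2.imwrite("pics/s14.png",S["image"][:,:,::-1]);cv2.imwrite("pics/t14.png",T["image"][:,:,::-1])
m1=g("s14");m2=g("t14")
for ax in(-60,-45,-30,-15,0,10,20):print(ax,'bin1 R scene',ledge(S,m1,.119,ax,50,20),'L top',ledge(T,m2,.119,ax,-55,-20))
for lat in(-28,0,28):print(lat,'top bin1 back',edge(T,m2,.119,lat,95,50)[0],'scene front',edge(S,m1,.119,lat,-95,-50)[0],'lime scene',edge(S,m1,.064,-32,-95,-50)[0])
cv2.imwrite("pics/x1.png",np.hstack([zoom(S["image"][:,:,::-1],300,225,75,100,7),zoom(S["image"][:,:,::-1],165,110,85,100,7)])[:,:1120])
E
```

```text
-60 bin1 R scene 34.0 L top -32.25
-45 bin1 R scene 34.0 L top -32.5
-30 bin1 R scene 33.75 L top -32.75
-15 bin1 R scene 33.25 L top -32.5
0 bin1 R scene 33.25 L top -32.5
10 bin1 R scene 33.25 L top -32.5
20 bin1 R scene 33.25 L top -32.75
-28 top bin1 back 71.0 scene front -70.0 lime scene -70.5
0 top bin1 back 71.0 scene front -54.5 lime scene -70.5
28 top bin1 back 71.5 scene front -69.5 lime scene -70.5
```

View pics/x1.png

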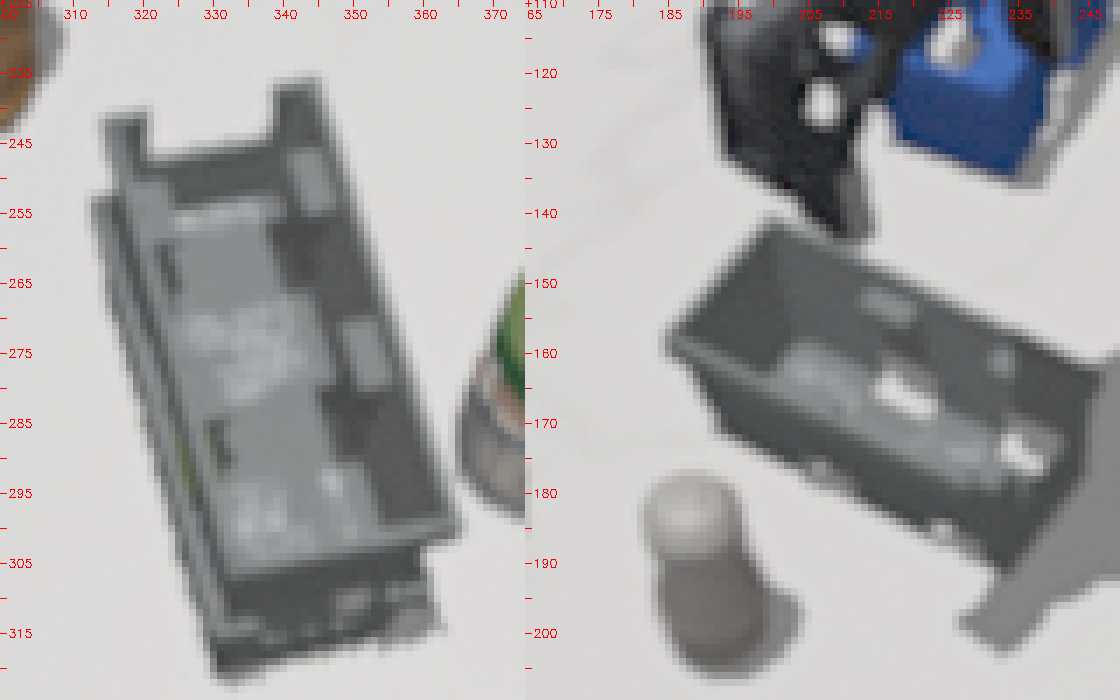

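Bin 1 is now level and nearly centred: +0.7 mm axial, +0.8 mm lateral, slope gone. Going for bin 2 again.

Call:
play_rows:
  plan: [0, 0, -0.07, 35, 7, 0, 85, 0, 0, -0.07, 34, 9, 0, 85, 0, 0, 0, 0, 0, 25, 85, 0, 0, 0, 0, 0, 30, 85, 0, 0, 0, 0, 0, 30, 85]

```text
t: 40.43
tcp_pos: [0.5747, -0.3427, 0.1606]
tcp_rot: [2.572, -1.795, 0.008]
ft_force: [-0.2, -0.2, 0.3]
grip_width: 0.0848
```

Call:
play_rows:
  plan: [0, 0, 0, 0, 0, 30, 85, 0, 0, 0, 0, 0, 20, 85, 0, 0, 0, 0, 0, 0, 85, 0, 0, 0, 0, 0, 0, 85, 0, 0, 0, 0, 0, 0, 85]

```text
t: 40.85
tcp_pos: [0.5752, -0.3425, 0.1122]
tcp_rot: [2.573, -1.793, 0.008]
ft_force: [0.5, -0.0, 0.6]
grip_width: 0.0855
```

```bash
python3 plan2.py 577.5 -340.3 60.5 -69.8 0 0 85 4
```

```text
at [ 575.2 -342.5  112.2] d [  2.3   2.2 -51.7] rv [ 0.002 -0.007  0.001] t 40.85
[0.0, -0.002, 0.0, -0.4, -0.8, 12.9, 85.0, 0.0, -0.002, 0.0, -0.4, -0.8, 12.9, 85.0, 0.0, -0.002, 0.0, -0.4, -0.8, 12.9, 85.0, 0.0, -0.002, 0.0, -0.3, -0.7, 12.9, 85.0]
```

Call:
play_rows:
  plan: [0, -0.002, 0, 0, -0.8, 14, 85, 0, -0.002, 0, 0, -0.8, 14, 85, 0, -0.002, 0, 0, -0.8, 14, 85, 0, 0, 0, -1, 0, 9, 85, 0, 0, 0, 0, 0, 0, 85]

```text
t: 41.27
tcp_pos: [0.576, -0.3404, 0.0591]
tcp_rot: [2.576, -1.795, -0.004]
ft_force: [0.1, 0.5, -1.0]
grip_width: 0.0853
```

Call:
play_rows:
  plan: [0, 0, 0, 0, 0, 0, 85, 0, 0, 0, 0, 0, 0, 85, 0, 0, 0, 0, 0, 0, 60, 0, 0, 0, 0, 0, 0, 60, 0, 0, 0, 0, 0, 0, 60]
  squeeze: 60

```text
t: 41.68
tcp_pos: [0.5771, -0.3413, 0.061]
tcp_rot: [2.576, -1.795, 0.002]
ft_force: [0.0, 0.1, 5.4]
grip_width: 0.0658
```

Call:
play_rows:
  plan: [0, 0, 0, 0, 0, 0, 60, 0, 0, 0, 0, 0, -10, 60, 0, 0, 0, 0, 0, -20, 60, 0, 0, 0, 0, 0, -38, 60, 0, 0, 0, 0, 0, -38, 60]

```text
t: 42.1
tcp_pos: [0.5748, -0.3397, 0.1648]
tcp_rot: [2.576, -1.795, -0.011]
ft_force: [1.3, -1.1, -0.8]
grip_width: 0.0659
```

Call:
play_rows:
  plan: [0, 0, 0, 0, 0, -38, 60, 0, 0, 0, 0, 0, -38, 60, 0, 0, 0, 0, 0, -30, 60, 0, 0, 0, 0, 0, -10, 60]

```text
t: 42.43
tcp_pos: [0.5776, -0.3415, 0.2879]
tcp_rot: [2.575, -1.795, 0.01]
ft_force: [0.3, -0.2, -0.7]
grip_width: 0.0656
```

```bash
python3 plan2.py 566.8 86 285 -117.8 0 0 60 13; python3 - <<'E'
from prof import *
o=robot.get_obs();p,yaw,M=tcp(o);print(p,yaw,M[:,2],o["grip_width"],o["ft_force"])
x,y,w,h,f=140,40,120,120,5
c=zoom(S["image"][:,:,::-1],x,y,w,h,f)
draw(c,S,rect3(p[:2],yaw,p[2]/1000+.0036),x,y,f,(0,0,255))
cv2.imwrite("pics/y1.png",c)
E
```

```text
at [ 577.6 -341.5  287.9] d [-10.8 427.5  -2.9] rv [-0.004 -0.006  0.839] t 42.4333
[-0.0, -0.0, 0.065, -31.1, -10.6, 0.0, 60.0, -0.0, -0.0, 0.065, -31.8, -8.6, 0.0, 60.0, -0.0, -0.0, 0.065, -32.2, -6.5, 0.1, 60.0, -0.0, -0.0, 0.065, -32.6, -4.4, 0.1, 60.0, -0.0, -0.0, 0.065, -32.8, -2.3, 0.1, 60.0]
[-0.0, -0.0, 0.065, -32.9, -0.2, 0.1, 60.0, -0.0, -0.0, 0.065, -32.8, 1.9, 0.1, 60.0, -0.0, -0.0, 0.065, -32.6, 4.0, 0.1, 60.0, -0.0, -0.0, 0.065, -32.3, 6.1, 0.1, 60.0, -0.0, -0.0, 0.065, -31.9, 8.2, 0.2, 60.0]
[-0.0, -0.0, 0.065, -31.3, 10.2, 0.2, 60.0, -0.0, -0.0, 0.065, -30.5, 12.2, 0.2, 60.0, -0.0, -0.0, 0.065, -29.7, 14.2, 0.2, 60.0]
[ 577.4256808  -341.28037269  284.11475521] -69.73680071380927 [ 0.00111901 -0.00366877 -0.99999264] 0.0658395682251962 [ 0.31942642  0.17676762 -1.8245405 ]
```

View pics/y1.png

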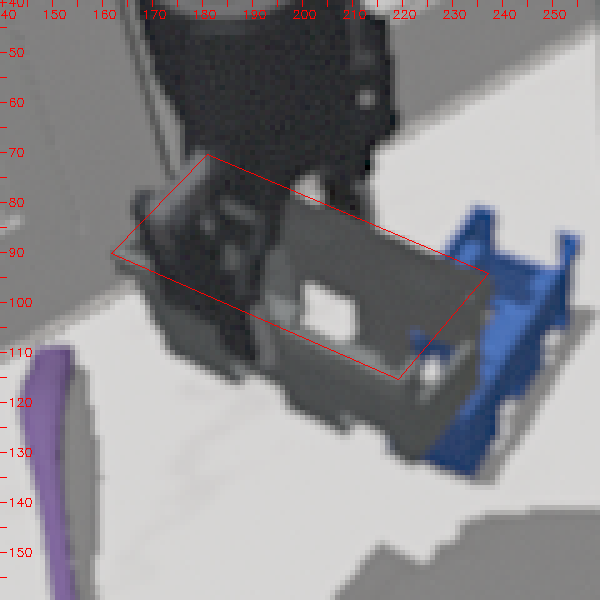

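Call:
play_rows:
  plan: [0, 0, 0.065, -31, -10, 0, 60, 0, 0, 0.065, -32, -9, 0, 60, 0, 0, 0.065, -32, -6, 0, 60, 0, 0, 0.065, -33, -4, 0, 60, 0, 0, 0.065, -33, -2, 0, 60]

```text
t: 42.95
tcp_pos: [0.5696, -0.1742, 0.2777]
tcp_rot: [2.246, -2.191, -0.011]
ft_force: [0.7, 0.3, -0.9]
grip_width: 0.0652
```

Call:
play_rows:
  plan: [0, 0, 0.065, -33, 0, 0, 60, 0, 0, 0.065, -33, 2, 0, 60, 0, 0, 0.065, -33, 4, 0, 60, 0, 0, 0.065, -32, 6, 0, 60, 0, 0, 0.065, -32, 8, 0, 60]

```text
t: 43.37
tcp_pos: [0.566, -0.0096, 0.278]
tcp_rot: [1.861, -2.523, -0.007]
ft_force: [1.1, 0.1, -2.4]
grip_width: 0.0657
```

Call:
play_rows:
  plan: [0, 0, 0.065, -31, 10, 0, 60, 0, 0, 0.065, -30, 12, 0, 60, 0, 0, 0.065, -30, 14, 0, 60, 0, 0, 0, 0, 0, 25, 60, 0, 0, 0, 0, 0, 25, 60]

```text
t: 43.78
tcp_pos: [0.5655, 0.089, 0.229]
tcp_rot: [1.618, -2.689, -0.002]
ft_force: [0.6, 0.3, -1.6]
grip_width: 0.0658
```

Call:
play_rows:
  plan: [0, 0, 0, 0, 0, 25, 60, 0, 0, 0, 0, 0, 0, 60, 0, 0, 0, 0, 0, 0, 60, 0, 0, 0, 0, 0, 0, 60]

```text
t: 44.12
tcp_pos: [0.5658, 0.0865, 0.2058]
tcp_rot: [1.612, -2.692, -0.003]
ft_force: [0.4, 0.1, -0.8]
grip_width: 0.0655
```

```bash
python3 plan2.py 567 86 190 -117.8 0 0 60 3; python3 - <<'E'
from prof import *
o=robot.get_obs();p,yaw,M=tcp(o);print(p,yaw,M[:,2],o["grip_width"],o["ft_force"])
cv2.imwrite("pics/s15.png",S["image"][:,:,::-1]);m=g("s15")
z=(p[2]+2.5)/1000
for lat in(-32,-30,-28):print('bin2 back',edge(S,m,z,lat,-95,-50)[0])
for ax in(20,30,40,50):print(ax,'bin2 R',ledge(S,m,z,ax,50,20))
x,y,w,h,f=300,200,90,120,6
c=zoom(S["image"][:,:,::-1],x,y,w,h,f)
draw(c,S,rect3(p[:2],yaw,z),x,y,f,(0,0,255));draw(c,S,rect3([567.1,86],yaw,.119),x,y,f,(0,255,0))
cv2.imwrite("pics/y2.png",c)
E
```

```text
at [565.8  86.5 205.8] d [  1.2  -0.5 -15.8] rv [ 0.003 -0.003 -0.006] t 44.1167
[0.001, -0.001, -0.002, -0.1, -0.5, 5.3, 60.0, 0.001, -0.001, -0.002, -0.1, -0.5, 5.3, 60.0, 0.001, -0.001, -0.002, -0.1, -0.4, 5.3, 60.0]
[566.89127173  86.42619718 207.36014134] -118.17506310892308 [-7.07037693e-04 -5.59832374e-04 -9.99999593e-01] 0.06552930822660066 [-0.15977476 -0.18957104 -0.58193001]
bin2 back -67.0
bin2 back -67.5
bin2 back -68.0
20 bin2 R 34.5
30 bin2 R 33.0
40 bin2 R 50.0
50 bin2 R 50.0
```

View pics/y2.png

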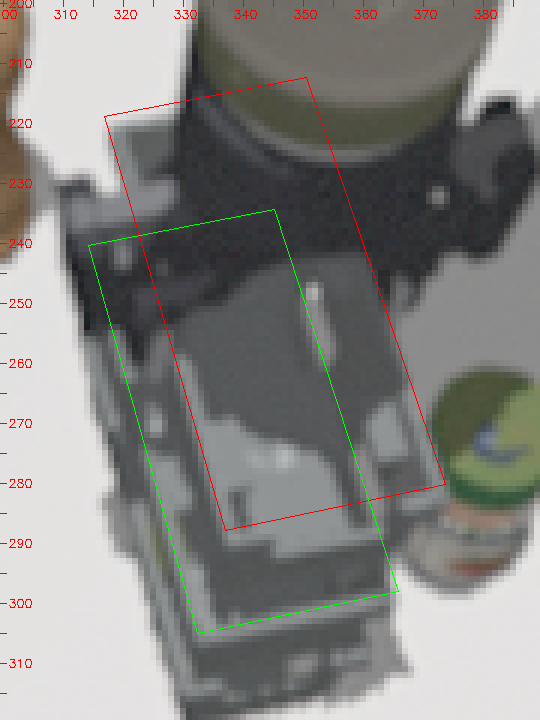

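Call:
play_rows:
  plan: [0, 0, -0.006, 0.7, 0, 10, 60, 0, 0, 0, 0.5, 0, 10, 60, 0, 0, 0, 0, 0, 4, 60, 0, 0, 0, 0, 0, 0, 60, 0, 0, 0, 0, 0, 0, 60]

```text
t: 44.63
tcp_pos: [0.565, 0.0855, 0.1815]
tcp_rot: [1.62, -2.687, -0.002]
ft_force: [0.8, 0.7, -0.7]
grip_width: 0.0656
```

```bash
python3 - <<'E'
from prof import *
o=robot.get_obs();p,yaw,M=tcp(o);print(p,yaw,M[:,2],o["grip_width"],o["ft_force"])
cv2.imwrite("pics/s16.png",S["image"][:,:,::-1]);m=g("s16");cv2.imwrite("pics/t16.png",T["image"][:,:,::-1])
z=(p[2]+2.5)/1000
for lat in(-32,-30,-28):print('bin2 back',edge(S,m,z,lat,-95,-50)[0])
E
```

```text
[565.56994753  85.57156138 182.25606565] -117.80925496061103 [-2.47624709e-03 -6.03000067e-04 -9.99996752e-01] 0.06577591527633013 [ 0.72315035  0.59851779 -1.00693163]
bin2 back -68.5
bin2 back -69.5
bin2 back -69.5
```

Call:
play_rows:
  plan: [0, 0, 0, 0, 0, 3, 60, 0, 0, 0, 0, 0, 2, 60, 0, 0, 0, 0, 0, 0, 60, 0, 0, 0, 0, 0, 0, 60]

```text
t: 45.07
tcp_pos: [0.5654, 0.0856, 0.177]
tcp_rot: [1.621, -2.688, -0.002]
ft_force: [-0.8, 0.0, -2.0]
grip_width: 0.0658
```

Call:
play_rows:
  plan: [0, 0, 0, 0, 0, 2, 60, 0, 0, 0, 0, 0, 1.5, 60, 0, 0, 0, 0, 0, 0, 60, 0, 0, 0, 0, 0, 0, 60]

```text
t: 45.4
tcp_pos: [0.5653, 0.0856, 0.1734]
tcp_rot: [1.621, -2.688, -0.002]
ft_force: [0.1, -0.5, -1.4]
grip_width: 0.0659
```

Call:
play_rows:
  plan: [0, 0, 0, 0, 0, 1.5, 60, 0, 0, 0, 0, 0, 0, 60, 0, 0, 0, 0, 0, 0, 60]

```text
t: 45.65
tcp_pos: [0.5654, 0.0856, 0.172]
tcp_rot: [1.621, -2.688, -0.002]
ft_force: [0.0, 0.4, -2.4]
grip_width: 0.0657
```

It has passed the earlier sticking height of 0.175. Continuing down.

Call:
play_rows:
  plan: [0, 0, 0, 0, 0, 1.5, 60, 0, 0, 0, 0, 0, 0, 60, 0, 0, 0, 0, 0, 0, 60]

```text
t: 45.9
tcp_pos: [0.5657, 0.0856, 0.171]
tcp_rot: [1.622, -2.689, -0.001]
ft_force: [0.4, -0.1, 2.0]
grip_width: 0.0656
```

Call:
play_rows:
  plan: [0, 0, 0, 0, 0, 1.2, 60, 0, 0, 0, 0, 0, 0, 60, 0, 0, 0, 0, 0, 0, 60]

```text
t: 46.15
tcp_pos: [0.5657, 0.0856, 0.171]
tcp_rot: [1.622, -2.689, -0.0]
ft_force: [-2.1, 0.1, 9.4]
grip_width: 0.0659
```

It seated at 0.171, as predicted. Releasing and retreating.

Call:
play_rows:
  plan: [0, 0, 0, 0, 0, -1.2, 66, 0, 0, 0, 0, 0, 0, 71, 0, 0, 0, 0, 0, 0, 78, 0, 0, 0, 0, 0, 0, 78, 0, 0, 0, 0, 0, 0, 78]

```text
t: 46.57
tcp_pos: [0.5654, 0.0856, 0.1703]
tcp_rot: [1.621, -2.688, -0.002]
ft_force: [0.1, 0.4, -0.2]
grip_width: 0.0781
```

Call:
play_rows:
  plan: [0, 0, 0, 0, 0, -10, 78, 0, 0, 0, 0, 0, -25, 78, 0, 0, 0, 0, 0, -35, 80, 0, 0, 0, 0, 0, -35, 80, 0, 0, 0, 0, 0, -30, 80]

```text
t: 46.98
tcp_pos: [0.5657, 0.0857, 0.3085]
tcp_rot: [1.622, -2.689, -0.0]
ft_force: [0.6, -0.1, -0.3]
grip_width: 0.0799
```

Call:
play_rows:
  plan: [0, 0, 0, 28, -5, -3, 80, 0, 0, 0, 28, -5, -3, 80, 0, 0, 0, 28, -5, -3, 80, 0, 0, 0, 28, -5, -3, 80, 0, 0, 0, 28, -5, -3, 80]

```text
t: 47.4
tcp_pos: [0.5221, -0.0508, 0.3218]
tcp_rot: [1.622, -2.688, -0.0]
ft_force: [-0.6, -0.7, -0.1]
grip_width: 0.08
```

Call:
play_rows:
  plan: [0, 0, 0, 28, -5, -3, 80, 0, 0, 0, 28, -5, -3, 80, 0, 0, 0, 28, -5, -3, 80, 0, 0, 0, 28, -5, -3, 80, 0, 0, 0, 28, -5, -3, 80]

```text
t: 47.82
tcp_pos: [0.4788, -0.1865, 0.337]
tcp_rot: [1.621, -2.688, -0.0]
ft_force: [0.4, -0.3, -0.1]
grip_width: 0.0798
```

```bash
python3 - <<'E'
from prof import *
cv2.imwrite("pics/s17.png",S["image"][:,:,::-1]);cv2.imwrite("pics/t17.png",T["image"][:,:,::-1])
m1=g("s17");m2=g("t17")
for ax in(-60,-45,-30,-15,0,15):print(ax,'bin2 R scene',ledge(S,m1,.174,ax,50,20),'L top',ledge(T,m2,.174,ax,-55,-20))
for lat in(-28,28):print(lat,'top bin2 front',edge(T,m2,.174,lat,95,50)[0],'scene back',edge(S,m1,.174,lat,-95,-50)[0])
print('bin1 scene',edge(S,m1,.119,-32,-95,-50)[0],'lime scene',edge(S,m1,.064,-32,-95,-50)[0],robot.get_obs()["t"])
x,y,w,h,f=300,205,85,120,6
c=zoom(S["image"][:,:,::-1],x,y,w,h,f);c2=c.copy()
for z in(.064,.119,.174):draw(c2,S,rect3([567.1,86],-117.8,z),x,y,f,(0,0,255))
cv2.imwrite("pics/z9.png",np.hstack([c,c2]))
E
```

```text
-60 bin2 R scene 35.0 L top -31.25
-45 bin2 R scene 35.0 L top -31.25
-30 bin2 R scene 35.0 L top -31.25
-15 bin2 R scene 34.75 L top -31.5
0 bin2 R scene 34.5 L top -31.25
15 bin2 R scene 34.5 L top -31.5
-28 top bin2 front 72.5 scene back -69.5
28 top bin2 front 72.5 scene back -68.5
bin1 scene -70.0 lime scene -70.5 47.9167
```

View pics/z9.png

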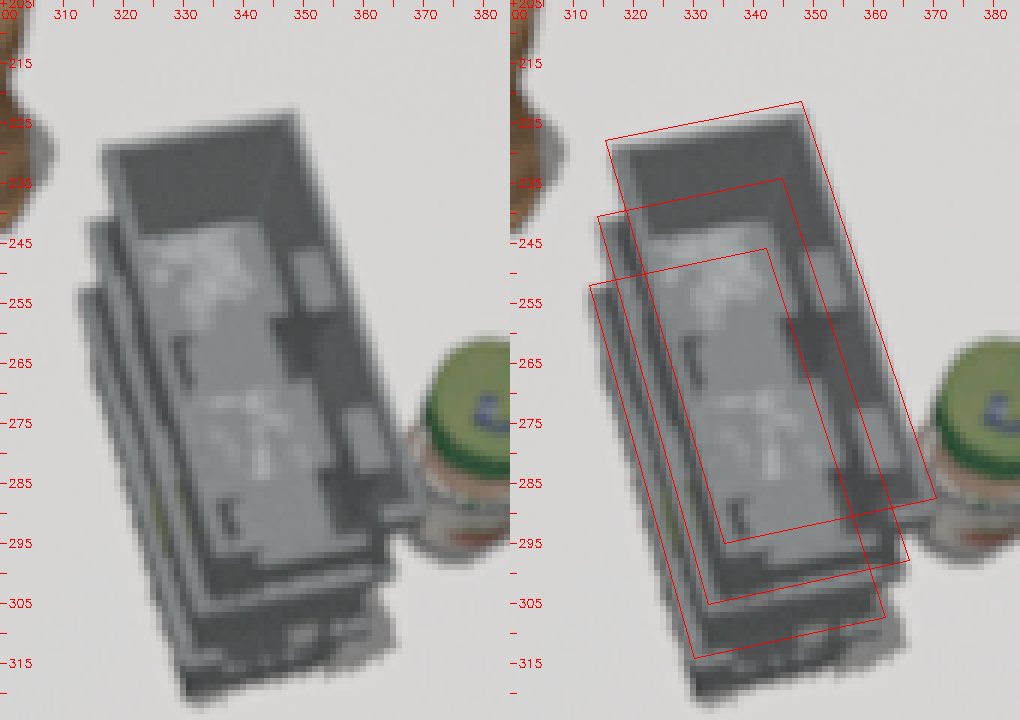

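View pics/t17.png

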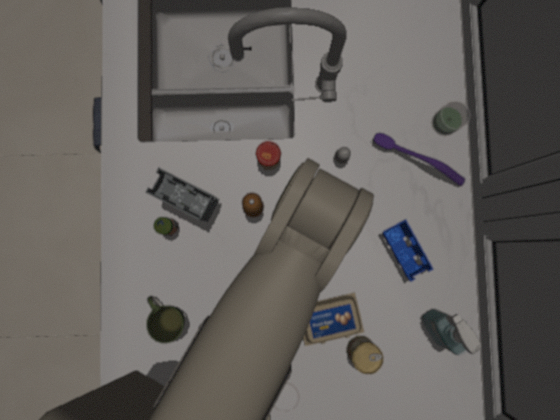

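Both views show bin 2 level and seated, and every neighbour where it was. Handing in.

```bash
python3 -c "
from plant import robot
print(robot.hand_in())"
```

```text
the job is handed in; nothing more can be done
None
```

I built the tower on the lime bin with top_bin second and under_bin third, each turned end for end from the one below. I handed it in at about 48 s of the 67 s allowed. The hand-in reports no verdict.

**Last checks (camera edge profiles, both views):**

| Bin | Relative to | Along the bin | Across the bin | Height vs 55 mm seat | Tilt |
|---|---|---|---|---|---|
| top_bin | lime bin | about 0.7 mm | about 0.8 mm | contact came at the predicted height | about 0.02 rad |
| under_bin | top_bin | about 1–1.5 mm | about 1.2 mm | about 1 mm high | about 0.015 rad |

- **Lime bin:** it had not visibly moved.
- **Neighbours:** the mill, jars and shaker look unmoved in the last pictures.
- **Gripper:** it is well clear of the tower.

**What went wrong on the way:**
- **First grip:** I held top_bin 30 mm off its middle with too little force. It drooped, and after placing it sat caught with one end high, by about 0.07 rad.
- **How it showed:** under_bin then stopped about 4 mm too high.
- **Fix:** I parked under_bin on the worktop, re-seated top_bin with a more central grip, and stacked under_bin again.

**Disagreements:** the two cameras differed by 1–2 mm on the same edges. My early corner picks differed by about 6 mm, so I stopped relying on them for the final fit.

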